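# Clear the panel and trace its joint

### The job

Glue bottles have toppled onto the panel and the bench: stand every one of them upright on the rubber mat, whole foot on it. Then take the stylus from its rest and check that the panel's stepped joint is clear by running the tip slowly (about 3 cm a second) down in the groove along its whole length, from the edge nearest the robot round both corners to the far edge. Finally lay the stylus back in its rest, pointing the way it did, and leave the other things on the bench where they are.

Things in the scene. Friction and masses are not known exactly. Their poses are not given: they have to be found in the camera images.
- bottle_a: A white oblong glue bottle: square body 54 x 54 mm, 95 mm tall, then a shoulder and a round grey cap 26 mm across up to 120 mm; 0.2 to 0.4 kg, bottom-heavy. Origin: the centre of its foot; z runs from foot to cap. It starts lying on one side, cap roughly away from the robot; this one, if present, lies across the panel, on top of the joint. None if absent.
- bottle_b: A white oblong glue bottle: square body 54 x 54 mm, 95 mm tall, then a shoulder and a round grey cap 26 mm across up to 120 mm; 0.2 to 0.4 kg, bottom-heavy. Origin: the centre of its foot; z runs from foot to cap. It starts lying on one side, cap roughly away from the robot, on the bench beside the panel. None if absent.
- bottle_c: A white oblong glue bottle: square body 54 x 54 mm, 95 mm tall, then a shoulder and a round grey cap 26 mm across up to 120 mm; 0.2 to 0.4 kg, bottom-heavy. Origin: the centre of its foot; z runs from foot to cap. It starts lying on one side, cap roughly away from the robot, on the bench beside the panel. None if absent.
- mat: A black rubber mat, 330 (x) x 130 (y) x 3 mm, fixed, to the left or right of the panel. Origin: the centre of its underside; its top is 3 mm higher. Room for three bottles in a row along x.
- panel: Fixed wooden panel 200 (x) x 180 (y) x 24 mm: two boards on a dark backing, between them an open stepped joint 10 mm wide, 12 mm deep. Origin: centre of the underside; x points roughly away from the robot. Joint centreline in this frame (mm): (-100, -35) at the near edge, corner (0, -35), corner (0, 35), (100, 35) at the far edge.
- rest: Fixed wooden rest of the stylus, on the other side of the panel than the mat: base 140 (x) x 70 (y) mm, two saddles 14 mm long at x = -46 and +46 mm, their floors 20 mm above the bench between cheeks 36 mm apart that rise to 30 mm. Origin: centre of the underside; x points the way the stylus points.
- stylus: The stylus: a square wooden handle 120 mm long, 22 x 22 mm, a brass ferrule and a steel shank 5 mm thick, 180 mm in all; 60 g. Origin: the centre of the handle's underside; x points to the tip. It lies in the rest, handle centred over the rest's origin, so the middle of the handle is free between the saddles.
- stylus_tip (a point): The tip of the stylus, on its axis, 120 mm along x from the body's origin and 11 mm above it (z).
- seam_0 (a point): Point on the joint's centreline, level with the panel's top face (24 mm above the bench): the end at the edge nearest the robot, 8 mm inside the edge.
- seam_1 (a point): Point on the joint's centreline, level with the panel's top face (24 mm above the bench): the middle of the first leg.
- seam_2 (a point): Point on the joint's centreline, level with the panel's top face (24 mm above the bench): the first corner.
- seam_3 (a point): Point on the joint's centreline, level with the panel's top face (24 mm above the bench): the middle of the cross leg.
- seam_4 (a point): Point on the joint's centreline, level with the panel's top face (24 mm above the bench): the second corner.
- seam_5 (a point): Point on the joint's centreline, level with the panel's top face (24 mm above the bench): the middle of the last leg.
- seam_6 (a point): Point on the joint's centreline, level with the panel's top face (24 mm above the bench): the end at the far edge, 8 mm inside the edge.
- tape: Bystander, leave alone: a roll of tape lying flat, 90 mm across, 25 mm high; origin: centre of its underside.
- mug: Bystander, leave alone: a white mug, 80 mm across, 90 mm high; origin: centre of its foot.
- offcut: Bystander, leave alone: a wood offcut 90 x 50 x 30 mm; origin: centre of its underside.
- sanding_block: Bystander, leave alone: a cork sanding block 100 x 60 x 35 mm; origin: centre of its underside.
- try_square: Bystander, leave alone: a try square, stock 120 x 22 x 18 mm along x, steel blade 140 mm along +y; origin: underside centre of the stock.
There are look-alikes about, which are no part of the job. Of the things shaped like the stylus, the wooden one is meant.

How it is judged:
On the way, in this order (a step that is already met when the one before it is completed fails the run):
1. every glue bottle present stands upright on the rubber mat (angle between each of bottle_a, bottle_b, bottle_c's own z axis and vertical below 0.12 rad and z of bottle_a in the frame of mat between -0.002 and 0.01 m and x of bottle_a in the frame of mat between -0.143 and 0.143 m and y of bottle_a in the frame of mat between -0.043 and 0.043 m and linear speed of each of bottle_a, bottle_b, bottle_c below 0.03 m/s and z of bottle_b in the frame of mat between -0.002 and 0.01 m and x of bottle_b in the frame of mat between -0.143 and 0.143 m and y of bottle_b in the frame of mat between -0.043 and 0.043 m and z of bottle_c in the frame of mat between -0.002 and 0.01 m and x of bottle_c in the frame of mat between -0.143 and 0.143 m and y of bottle_c in the frame of mat between -0.043 and 0.043 m), for 0.2 s.
2. the stylus tip is down in the joint at the end at the edge nearest the robot (horizontal distance between stylus_tip and seam_0 below 0.008 m and z of stylus_tip in the frame of panel below 0.0225 m).
3. the stylus tip is down in the joint at the middle of the first leg (horizontal distance between stylus_tip and seam_1 below 0.008 m and z of stylus_tip in the frame of panel below 0.0225 m).
4. the stylus tip is down in the joint at the first corner (horizontal distance between stylus_tip and seam_2 below 0.008 m and z of stylus_tip in the frame of panel below 0.0225 m).
5. the stylus tip is down in the joint at the middle of the cross leg (horizontal distance between stylus_tip and seam_3 below 0.008 m and z of stylus_tip in the frame of panel below 0.0225 m).
6. the stylus tip is down in the joint at the second corner (horizontal distance between stylus_tip and seam_4 below 0.008 m and z of stylus_tip in the frame of panel below 0.0225 m).
7. the stylus tip is down in the joint at the middle of the last leg (horizontal distance between stylus_tip and seam_5 below 0.008 m and z of stylus_tip in the frame of panel below 0.0225 m).
8. the stylus tip is down in the joint at the end at the far edge (horizontal distance between stylus_tip and seam_6 below 0.008 m and z of stylus_tip in the frame of panel below 0.0225 m).
At the end, for the whole second after the job is handed in: Every bottle present stands upright (within 7 degrees) and at rest on the mat, its foot wholly on it (5 mm to spare over the edge); the stylus lies still in both saddles of its rest, within 25 mm of centred lengthwise and 10 mm sideways, tip towards the rest's +x (all of step 1 and x of stylus in the frame of rest between -0.025 and 0.025 m and y of stylus in the frame of rest between -0.01 and 0.01 m and z of stylus in the frame of rest between 0.015 and 0.025 m and angle between the x axis of stylus and the x axis of rest, either way round below 0.15 rad and x of stylus_tip in the frame of rest above 0.08 m and linear speed of stylus below 0.02 m/s); the robot touches nothing.
It fails at once if the stylus moves faster than 9 cm/s while its tip is in the joint (linear speed of stylus above 0.09 m/s and z of stylus_tip in the frame of panel below 0.0225 m and x of stylus_tip in the frame of panel between -0.095 and 0.095 m and y of stylus_tip in the frame of panel between -0.085 and 0.085 m).
It fails at once if a bystander (tape, mug, offcut, sanding block or try square) is pushed more than 3 cm (distance of any of tape, mug, offcut, sanding_block, try_square from where it was at the start of the episode above 0.03 m).
Of bottle_a, bottle_b, bottle_c only 2 to 3 are there at a start; the rules pass over those that are not, and their reading is None.
At some moment in a run one of bottle_a, bottle_b, bottle_c may be knocked a few centimetres aside while the robot is not near it.
It also fails if it takes over 210 s, if anything falls off the work surface, if the arm or the gripper's body presses on something with over 40 N, if the wrist force passes 120 N, or if a joint passes its speed limit or range.

### The arm

A 6-joint arm with a two-finger parallel gripper is mounted at the origin on the work surface. World frame = base frame: x ahead of the robot, y to its left, z up, the work surface at z = 0. Lengths are in m, angles in rad, forces in N, time in s.
With the tool pointing down it reaches from about 0.3 to 0.775 m from the base axis. Payload 14.6 kg.
Tool frame: the origin (TCP) lies at the very end of the fingers, on their centre line; the grasp point (between the pads) lies 19 mm behind it (robot.grasp_offset is the distance from the TCP to the grasp point, in m); z points along the fingers, y is the line along which they close (so a half turn about z gives the same grasp; the last joint's range is limited). The gripper opens to 85 mm and grips with 20 to 120 N. Pads are 22 mm wide; open, the fingers measure 114 mm over their backs; the gripper's body (76 mm by 85 mm) begins 54 mm behind the grasp point. The pads swing forward as they close: fully open they stand 13 mm farther back than shut.
Start: joints at [1.204, 0.3, 1.521, -0, 1.321, -0.067], TCP at [0.162, 0.525, 0.199] pointing down, gripper open.
Joint ranges: [-3.03, 3.03], [-0.79, 2.21], [0.23, 2.52], [-1.04, 4.18], [0, 3.07], [-2.55, 2.55]. Speed limits (rad/s): [2.22, 2.22, 2.57, 3.14, 3.14, 3.14].

### API

Orientations are given as a 3x3 rotation matrix whose columns are the frame's x, y, z axes.
In Python, from station import robot gives the robot as it stands. The module is installed in compiled form; this text tells all that it offers.
- The arm moves only by the tool arm_command, never from a script. Its argument "rows" is a list that holds one entry, the list of rows, each a list of 6 numbers: the shift along the tool's x, y, z in mm, then the turn, a rotation vector about the tool's x, y, z in rad. In form: [[[x, y, z, wx, wy, wz], ...]]. A call has 1 to 5 rows; each row shifts and turns the commanded pose from where the row before left it, along the tool's axes as they then stand; what a row does not reach is not made up. A row lasts 1/10 s, in which the tool goes at most 50 mm and 8.59 degrees, less where a joint would pass 70% of its speed; a pose out of reach is approached as far as the arm can. A call is refused whole if a number of a shift passes 50 or a number of a turn 0.15, either way. A call with a gripper value outside its range is refused whole. "fingers" is the finger opening in mm, from 0 to 85.4, set as the call begins (left out, the last holds). The fingers move at their own pace and stop on an object; the grip force is fixed at half the most. Time passes only in rows, so rows that do not move let the fingers close. It gives the time, the measured TCP pose, the force, the opening and the grip force at its end, in the units of the state.
- robot.get_obs(): the state, without advancing time (a new reading comes with each control period).
- robot.snapshot(name): name is "scene" or "top"; returns (picture, depth): 384x512x3 uint8, red, green, blue; 384x512 float32, m along the optical axis (not along the pixel's ray), 0 where there is no reading.
- robot.camera_model(name): a dict with "fx", "fy", "cx", "cy" (pixels), "position" and "attitude" of the camera in the world. Camera axes: x right, y up, looking along -z (the intrinsics and any distortion apply to the point x, -y, -z); pixel columns grow to the right and rows downward; lengths in m; the calibration is good to about 2 mm. A picture is of the moment at which its call begins. camera_model takes no time and is no camera call.
- robot.finish_job(): hands the job in; it is judged then, once.
Trained networks look in the newest picture that a camera, given by its name, has taken for a name from the list of things; names that differ only in an ending like _2 or _b are one class to them, and where a whole thing is asked for, a point or a joint stands for the part that bears it (a point fixed in the world has none). Each returns a list of dicts, best first, with "score" (0 to 1); they miss things now and then, are a little off and sometimes report something else, mostly with a low value. They report only what shows in the picture. A call takes as long as a camera call. They do not tell look-alikes from the thing itself.
- robot.trace(camera, query): "mask" (384x512 bool, what is visible of it) and "box" ([left, top, right, bottom] in pixels, round what is visible of it).
The state is a dict: "time_s": time; "q": joint angles; "dq": joint speeds; "tau": joint torques, N m; "tcp_pos": TCP position; "tcp_rot": TCP orientation; "contact_force": force on the tool from outside, world axes, zero at the start; "ft_torque": the same for the moment, N m; "gripper_width": finger opening in m; "finger_force": force on a finger pad.
Only numpy, scipy, OpenCV 4.12 (cv2) and the standard library are available. Lean on these libraries where they do the work, as an engineer would, in place of code of your own. Each camera call takes 0.05 s, during which the arm holds its last target. There are 200 camera calls.

## Working session

There is one attempt and no reset: what is moved stays moved. The work goes in short steps, Python scripts to look and compute and a tool call to move; the robot and the scene stay as the last step left them, time stands still between calls to the robot, and variables do not carry over. Pictures are saved under pics/ and viewed, at most 14 in all, crops included, and the job is handed in when it is done.

Besides the shell and the picture viewer there is one more tool, called after "Request:" in YAML: its name, and indented under it one key for each argument. arm_command: Moves the arm, as the interface text tells. Its arguments: {"type":"object","properties":{"rows":{"type":"array"},"fingers":{"type":"number"}},"required":["rows"]}

```bash
mkdir -p pics; cat > h.py <<'E'
import numpy as np, cv2
from station import robot
def cloud(name):
    pic,d=robot.snapshot(name); m=robot.camera_model(name)
    v,u=np.mgrid[0:384,0:512]
    P=np.stack([(u-m['cx'])/m['fx']*d,-(v-m['cy'])/m['fy']*d,-d],-1)
    R=np.array(m['attitude']); 
    if R.shape!=(3,3): print('att',R)
    W=P@R.T+np.array(m['position']); W[d==0]=np.nan
    return pic,d,W
def save(pic,n): cv2.imwrite('pics/'+n,cv2.cvtColor(pic,cv2.COLOR_RGB2BGR))
E
python3 - <<'E'
from h import *
for n in('scene','top'):
    p,d,W=cloud(n); save(cv2.resize(p,(800,600)),n+'0.png'); np.savez(n+'0.npz',p=p,W=W); print(robot.camera_model(n))
    for q in('bottle_a','mat','panel','rest','stylus','mug','tape','offcut','sanding_block','try_square'):
        for r in robot.trace(n,q): 
            w=W[r['mask']]; print(n,q,round(r['score'],2),np.round(r['box']),np.round(np.nanmedian(w,0),3),np.round(np.nanmin(w,0),3),np.round(np.nanmax(w,0),3))
print(robot.get_obs())
E
```

```text
{'fx': 487.3053687856578, 'fy': 487.3053687856578, 'cx': 254.32057941458754, 'cy': 191.93048085883535, 'position': array([ 0.98823745, -0.77562982,  1.07235468]), 'attitude': array([[ 0.88740682, -0.32856969,  0.32334361],
       [ 0.46067433,  0.65790664, -0.59576674],
       [-0.01697902,  0.67764357,  0.73519447]])}
scene bottle_a 0.95 [208. 247. 253. 282.] [ 0.594 -0.196  0.053] [ 0.527 -0.218  0.   ] [ 0.657 -0.129  0.061]
scene bottle_a 0.86 [255. 151. 296. 188.] [0.548 0.169 0.049] [ 0.469  0.15  -0.002] [0.612 0.274 0.062]
scene bottle_a 0.51 [210. 180. 303. 250.] [0.57  0.004 0.025] [ 0.445 -0.084 -0.004] [0.671 0.135 0.033]
scene mat 0.88 [100. 256. 242. 339.] [ 0.498 -0.317  0.004] [ 0.321 -0.393 -0.004] [ 0.657 -0.232  0.012]
scene panel 0.94 [210. 180. 303. 252.] [0.571 0.003 0.025] [ 0.457 -0.084 -0.005] [0.671 0.113 0.033]
scene rest 0.88 [259. 126. 308. 158.] [0.518 0.307 0.008] [ 0.441  0.287 -0.002] [0.581 0.368 0.044]
scene stylus 0.92 [266. 130. 307. 145.] [0.512 0.323 0.04 ] [0.448 0.312 0.02 ] [0.581 0.354 0.05 ]
scene stylus 0.7 [218. 104. 268. 119.] [0.3   0.3
[... 3107 characters left out ...]
       1.32068337e+00, -6.65750187e-02]), 'dq': array([-0.00123082,  0.00160924,  0.00034954, -0.00071936,  0.0001586 ,
       -0.00157381]), 'tau': array([-1.21750090e-03, -5.43361616e+01, -3.61984205e+01, -9.90977924e-05,
        6.01504471e-04,  2.40531733e-06]), 'tcp_pos': array([0.16243579, 0.52545838, 0.19887046]), 'tcp_rot': array([[-9.55382959e-01,  2.95369940e-01, -1.46589656e-05],
       [ 2.95369940e-01,  9.55382959e-01, -5.34523947e-06],
       [ 1.24261029e-05, -9.43656849e-06, -1.00000000e+00]]), 'contact_force': array([-1.36164203, -0.87387396,  0.16481996]), 'ft_torque': array([-0.01403483, -0.00970088, -0.02448266]), 'finger_force': 0.0, 'gripper_width': 0.08591098506225373}
```

View pics/scene0.png

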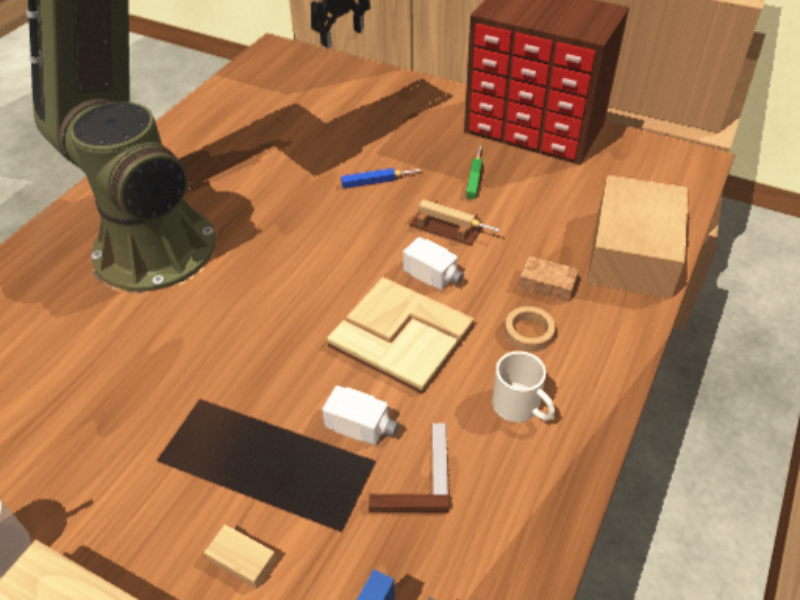

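View pics/top0.png

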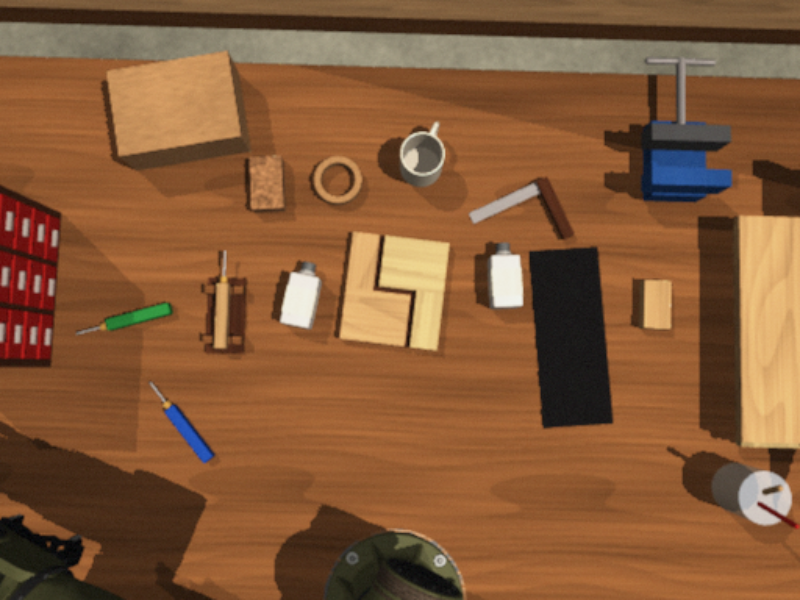

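The scene shows two bottles, both on the bench: top view (300,297) left and (505,278) right. The mat is at (570,337) and the panel at (395,292). There are three stylus-like things in the top view: tan wood in the rest (222,305), green (138,317) and blue (187,430). I choose the wooden one in the rest, and check it in a crop while measuring.

```bash
cat >> h.py <<'E'
def plane(name,uv,z):
    m=robot.camera_model(name); uv=np.atleast_2d(uv).astype(float)
    r=np.c_[(uv[:,0]-m['cx'])/m['fx'],-(uv[:,1]-m['cy'])/m['fy'],-np.ones(len(uv))]@np.array(m['attitude']).T
    p=np.array(m['position']); return p+r*((z-p[2])/r[:,2])[:,None]
def topface(name,W,mask,z,tol=.009):
    mm=mask&(abs(W[...,2]-z)<tol); mm=cv2.morphologyEx(mm.astype(np.uint8),cv2.MORPH_OPEN,np.ones((3,3)))
    n,l,s,c=cv2.connectedComponentsWithStats(mm); k=1+s[1:,4].argmax(); mm=(l==k)
    vv,uu=np.nonzero(mm); q=plane(name,np.c_[uu,vv],z)[:,:2]
    (cx,cy),(a,b),t=cv2.minAreaRect((q*1000).astype(np.float32)); 
    box=cv2.boxPoints(((cx,cy),(a,b),t)); 
    e=[box[1]-box[0],box[2]-box[1]]; e=max(e,key=np.linalg.norm); e=e*np.sign(e[0])
    return np.round([cx,cy,a,b,np.degrees(np.arctan2(e[1],e[0]))],1)
E
python3 - <<'E'
from h import *
for n in('top','scene'):
    p,d,W=cloud(n)
    for q,z in(('bottle_a',.054),('mat',.003),('panel',.024),('stylus',.042)):
        for r in robot.trace(n,q):
            try: print(n,q,round(r['score'],2),topface(n,W,r['mask'],z))
            except Exception as e: print(q,'x')
    if n=='top':
        a=cv2.resize(p[140:235,125:220],(570,570),interpolation=cv2.INTER_CUBIC); 
        b=cv2.resize(p[140:235,205:300],(570,570),interpolation=cv2.INTER_CUBIC); save(np.hstack([cv2.resize(a,(400,400)),cv2.resize(b,(400,400))]),'crop1.png')
        blk=(p.max(2)<50)
        # mat
        m=np.zeros_like(blk); m[150:285,330:400]=blk[150:285,330:400]; print('mat black',topface(n,W,m,.003,.02))
        g=np.zeros_like(blk); g[152:222,220:286]=p[152:222,220:286].max(2)<110
        vv,uu=np.nonzero(g); print('dark',len(vv)); np.save('g.npy',plane(n,np.c_[uu,vv],.024))
E
```

```text
top bottle_a 0.96 [ 584.  -184.6   90.9   56.3    1.7]
top bottle_a 0.9 [538.9 187.1  55.3  95.7  -9.1]
bottle_a x
top mat 0.95 [ 489.6 -313.2  329.6  130.     5.3]
top panel 0.85 [566.1  46.5 119.8 198.8  -5.3]
panel x
stylus x
top stylus 0.85 [5.092e+02 3.291e+02 1.167e+02 2.290e+01 3.000e-01]
stylus x
stylus x
mat black [ 488.4 -310.9  326.4  127.7    5.3]
dark 292
scene bottle_a 0.7 [541.2 183.6  62.4  99.5 -13.8]
bottle_a x
scene bottle_a 0.55 [ 587.7 -187.6   95.6   60.8    4.9]
scene mat 0.61 [ 489.4 -315.5  335.5  137.1    5.1]
scene panel 0.62 [565.6  13.9 187.6 205.1  -5.7]
scene panel 0.38 [ 730.8 -284.2  118.4   23.2   26.9]
stylus x
stylus x
stylus x
scene stylus 0.56 [513.7 323.9 126.   31.6   1. ]
```

View pics/crop1.png

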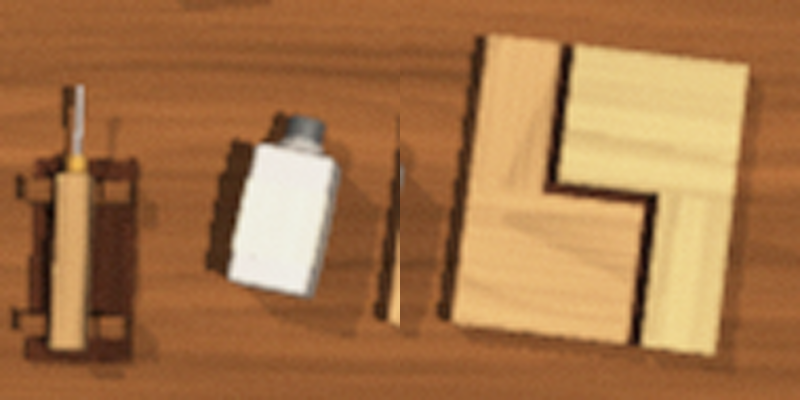

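Crop 1: the wooden stylus lies in the rest, tip up (75,90), tan handle (72,260). The left bottle's cap is at (305,130), leaning right. The groove runs (637,345), (648,195), (550,185), (568,45). Now a planner helper and the first approach.

```bash
cat >> h.py <<'E'
from scipy.spatial.transform import Rotation as Ro, Slerp
def pose(grasp,yaw_y,pitch):
    """tool y at world angle yaw_y(deg), horizontal; pitch deg: turn about tool y from pointing down (+ = points back). grasp point given; returns TCP,R"""
    y=np.array([np.cos(np.radians(yaw_y)),np.sin(np.radians(yaw_y)),0]); z=np.array([0,0,-1.]); 
    R=np.c_[np.cross(y,z),y,z]@Ro.from_rotvec([0,np.radians(pitch),0]).as_matrix()
    return np.array(grasp)+.019*R[:,2],R
def rows(p0,R0,p1,R1,n=None,dig=1,show=True):
    rv=(Ro.from_matrix(R0.T@R1)).as_rotvec()
    if n is None: n=int(max(np.ceil(np.linalg.norm(p1-p0)*1000/40),np.ceil(np.linalg.norm(rv)/.12),1))
    Rs=Ro.from_matrix(R0); out=[]; p=np.array(p0,float); R=np.array(R0)
    for k in range(1,n+1):
        pt=p0+(p1-p0)*k/n; Rt=R0@Ro.from_rotvec(rv*k/n).as_matrix()
        s=np.round(R.T@(pt-p)*1000,dig); w=np.round(Ro.from_matrix(R.T@Rt).as_rotvec(),3)
        p=p+R@s/1000; R=R@Ro.from_rotvec(w).as_matrix(); out.append([float(v) for v in np.r_[s,w]])
    if show:
        for i in range(0,n,5): print(str(out[i:i+5]).replace(' ','').replace('.0,',',').replace('-0,','0,'))
    return p,R
def cur():
    o=robot.get_obs(); return np.array(o['tcp_pos']),np.array(o['tcp_rot'])
E
python3 - <<'E'
from h import *
p,R=cur()
p1,R1=pose([.550,.183,.130],80,20)
p,R=rows(p,R,p1,R1)
print('down'); p2,R2=pose([.550,.183,.030],80,20); rows(p,R,p2,R2,4)
G=np.load('g.npy')[:,:2]*1000
from scipy.optimize import least_squares
from scipy.spatial import cKDTree
def line(x):
    c,s=np.cos(x[2]),np.sin(x[2]); k=np.array([(-100,-35),(0,-35),(0,35),(100,35)],float)
    return k@np.array([[c,s],[-s,c]])+x[:2]
def dist(x,Q):
    k=line(x); D=[]
    for a,b in zip(k[:-1],k[1:]):
        t=np.clip(((Q-a)@(b-a))/((b-a)@(b-a)),0,1); D.append(np.linalg.norm(Q-(a+t[:,None]*(b-a)),axis=1))
    return np.min(D,0)
x=np.array([565,15,-.09]); 
for th in(20,10,7): Q=G[dist(x,G)<th]; x=least_squares(dist,x,args=(Q,),loss='soft_l1').x
print(len(Q),x,np.degrees(x[2]),dist(x,Q).mean()); print(line(x))
E
```

```text
[[-35.8,-16.4,6.7,0.002,0.027,-0.01],[-35.7,-16.8,5.7,0.001,0.027,-0.009],[-35.8,-17.1,4.8,0.002,0.026,-0.01],[-35.7,-17.4,3.9,0.002,0.027,-0.009],[-35.6,-17.8,3,0.001,0.027,-0.01]]
[[-35.5,-18.1,2,0.002,0.027,-0.009],[-35.4,-18.4,1.1,0.002,0.027,-0.01],[-35.3,-18.8,0.2,0.001,0.027,-0.009],[-35,-19,-0.7,0.002,0.026,-0.01],[-34.9,-19.5,-1.6,0.002,0.027,-0.009]]
[[-34.6,-19.7,-2.6,0.001,0.027,-0.01],[-34.3,-20.1,-3.4,0.002,0.027,-0.009],[-34,-20.5,-4.3,0.002,0.027,-0.01]]
down
[[-8.6,0,23.5,0,0,0.0],[-8.5,0,23.5,0,0,0.0],[-8.6,0,23.5,0,0,0.0],[-8.5,0,23.5,0,0,0.0]]
218 [ 5.62646595e+02  1.77867718e+01 -9.20851686e-02] -5.276091518750723 1.7159839564651265
[[459.85185185  -7.86943046]
 [559.42816745 -17.06493863]
 [565.86502317  52.6384823 ]
 [665.44133878  43.44297412]]
```

Request:
arm_command:
  rows:
    - [[-36, -16, 7, 0, 0.027, -0.01], [-36, -17, 6, 0, 0.027, -0.01], [-36, -17, 5, 0, 0.027, -0.01], [-36, -17, 4, 0, 0.027, -0.01], [-36, -18, 3, 0, 0.027, -0.01]]
  fingers: 78

```text
time_s: 2.1
tcp_pos: [0.3116, 0.3934, 0.1641]
tcp_rot: [[-0.96, 0.247, -0.13], [0.244, 0.969, 0.037], [0.135, 0.004, -0.991]]
contact_force: [0.6, 0.7, -0.1]
gripper_width: 0.0781
finger_force: 0.0
```

Request:
arm_command:
  rows:
    - [[-36, -18, 2, 0, 0.027, -0.01], [-35, -18, 1, 0, 0.027, -0.01], [-35, -19, 0, 0, 0.027, -0.01], [-35, -19, -1, 0, 0.027, -0.01], [-35, -19, -2, 0, 0.027, -0.01]]

```text
time_s: 2.6
tcp_pos: [0.459, 0.2634, 0.1304]
tcp_rot: [[-0.945, 0.199, -0.259], [0.188, 0.98, 0.066], [0.267, 0.014, -0.964]]
contact_force: [0.4, -0.0, 0.5]
gripper_width: 0.078
finger_force: 0.0
```

Request:
arm_command:
  rows:
    - [[-35, -20, -3, 0, 0.027, -0.01], [-34, -20, -3, 0, 0.027, -0.01], [-34, -20, -4, 0, 0.027, -0.01], [0, 0, 0, 0, 0, 0]]

```text
time_s: 3.0
tcp_pos: [0.5482, 0.1833, 0.1068]
tcp_rot: [[-0.925, 0.175, -0.337], [0.157, 0.984, 0.08], [0.345, 0.021, -0.938]]
contact_force: [0.3, 0.3, -0.3]
gripper_width: 0.0781
finger_force: 0.0
```

```bash
python3 - <<'E'
from h import *
o=robot.get_obs(); print(o['q'],o['tcp_pos'],o['time_s'])
for n in('top','scene'):
    P,d,W=cloud(n)
    for r in robot.trace(n,'bottle_a'):
        try: print(n,round(r['score'],2),topface(n,W,r['mask'],.054))
        except Exception: print('x',r['box'])
p,R=cur(); p2,R2=pose([.550,.183,.030],80,20); rows(p,R,p2,R2,4)
E
```

```text
[ 0.19058696  0.64431047  1.2803892   0.14322986  1.54135181 -1.23527559] [0.5481996  0.18331819 0.10682692] 3.0
top 0.59 [ 584.7 -185.3   94.1   55.1    4. ]
scene 0.95 [541.1 183.7  63.3  99.2 -12.7]
[[-8,-1.5,22.9,0.005,0,0.003],[-8,-1.3,22.9,0.005,0,0.002],[-8,-1.2,23,0.005,0,0.003],[-7.9,-1,22.9,0.005,-0.001,0.002]]
```

Request:
arm_command:
  rows:
    - [[-8, -1.5, 23, 0.005, 0, 0.003], [-8, -1.5, 23, 0.005, 0, 0.003], [-8, -1, 23, 0.005, 0, 0.002], [-8, -1, 23, 0.005, 0, 0.002], [0, 0, 0, 0, 0, 0]]

```text
time_s: 3.7
tcp_pos: [0.5418, 0.1841, 0.0095]
tcp_rot: [[-0.924, 0.172, -0.342], [0.162, 0.985, 0.059], [0.347, -0.001, -0.938]]
contact_force: [0.3, 0.2, -0.2]
gripper_width: 0.0781
finger_force: 0.0
```

Request:
arm_command:
  rows:
    - [[0, 0, 0, 0, 0, 0], [0, 0, 0, 0, 0, 0], [0, 0, 0, 0, 0, 0], [0, 0, 0, 0, 0, 0], [0, 0, 0, 0, 0, 0]]
  fingers: 40

```text
time_s: 4.2
tcp_pos: [0.545, 0.1841, 0.0139]
tcp_rot: [[-0.926, 0.174, -0.334], [0.163, 0.985, 0.061], [0.34, 0.002, -0.94]]
contact_force: [0.6, 0.9, 7.0]
gripper_width: 0.052
finger_force: 63.4
```

```bash
python3 - <<'E'
from h import *
o=robot.get_obs(); print(o['q'],o['tcp_pos'],o['time_s'],o['gripper_width'],o['finger_force'],o['contact_force'])
for n in('scene',):
    P,d,W=cloud(n)
    for r in robot.trace(n,'bottle_a'): print(n,round(r['score'],2),r['box'])
    save(cv2.resize(P[110:260,180:330],(600,600)),'g1.png')
# mat frame target
m=np.array([.489,-.313]); a=np.radians(5.3); ex=np.array([np.cos(a),np.sin(a)]); 
for x in(.1,.0): print(m+x*ex)
E
```

```text
[ 0.20075016  0.75097597  1.33676437  0.12931112  1.3791348  -1.24110317] [0.54504443 0.18407167 0.01388963] 4.2 0.0519684523002264 63.41506004333496 [0.64821199 0.91215585 7.03689702]
scene 0.86 [206.9, 248.3, 255.8, 284.3]
scene 0.79 [256.1, 152.0, 295.0, 185.7]
scene 0.65 [206.7, 180.0, 303.6, 254.0]
[ 0.58857247 -0.30376294]
[ 0.489 -0.313]
```

View pics/g1.png

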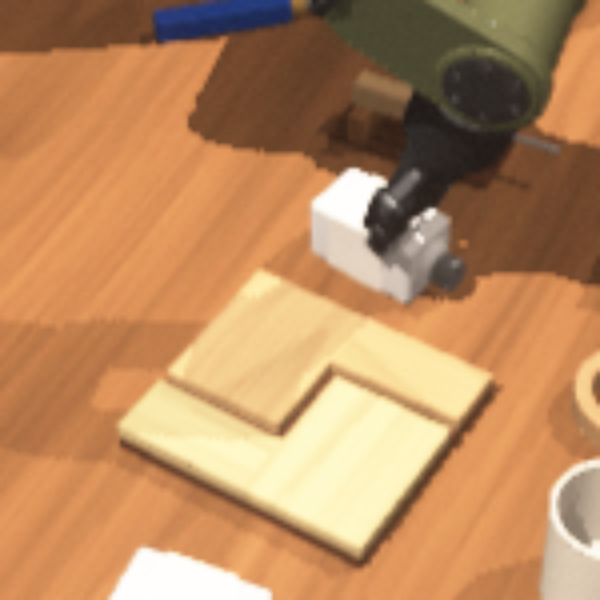

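```bash
python3 - <<'E'
from h import *
p,R=cur(); p1=p+[0,0,.16]; p,R=rows(p,R,p1,R,4)
p1,R1=pose([.583,-.303,.20],65,-70); print('go');p,R=rows(p,R,p1,R1,16)
E
```

```text
[[13.6,0.1,-37.6,0,0,0.0],[13.6,0.1,-37.6,0,0,0.0],[13.6,0.1,-37.6,0,0,0.0],[13.6,0,-37.7,0,0,0.0]]
go
[[-7.8,-29.8,-4.2,0.008,-0.097,0.016],[-8.5,-29.8,-3.1,0.008,-0.098,0.017],[-9.4,-29.6,-2,0.007,-0.097,0.016],[-9.9,-29.5,-0.9,0.008,-0.098,0.016],[-10.5,-29.3,0.3,0.008,-0.097,0.017]]
[[-10.8,-29.1,1.7,0.008,-0.098,0.016],[-11.1,-28.9,2.9,0.008,-0.097,0.017],[-11.3,-28.7,4.2,0.008,-0.098,0.016],[-11.2,-28.5,5.6,0.007,-0.097,0.016],[-11.1,-28.3,6.9,0.008,-0.097,0.017]]
[[-10.8,-28,8.1,0.008,-0.098,0.016],[-10.4,-27.8,9.4,0.008,-0.097,0.016],[-9.9,-27.5,10.6,0.008,-0.098,0.017],[-9.2,-27.3,11.8,0.007,-0.097,0.016],[-8.5,-27.1,12.8,0.008,-0.098,0.017]]
[[-7.6,-26.8,13.8,0.008,-0.097,0.016]]
```

Request:
arm_command:
  rows:
    - [[13.5, 0, -37.5, 0, 0, 0], [13.5, 0, -37.5, 0, 0, 0], [13.5, 0, -37.5, 0, 0, 0], [13.5, 0, -37.5, 0, 0, 0]]

```text
time_s: 4.7
tcp_pos: [0.5445, 0.1833, 0.1737]
tcp_rot: [[-0.926, 0.174, -0.336], [0.163, 0.985, 0.06], [0.342, 0.001, -0.94]]
contact_force: [0.2, 0.2, -1.8]
gripper_width: 0.0517
finger_force: 64.6
```

Request:
arm_command:
  rows:
    - [[-8, -30, -4, 0.008, -0.097, 0.016], [-8.5, -30, -3, 0.008, -0.097, 0.016], [-9.5, -30, -2, 0.008, -0.097, 0.016], [-10, -29, -1, 0.008, -0.097, 0.016], [-10.5, -29, 0, 0.008, -0.097, 0.016]]

```text
time_s: 5.2
tcp_pos: [0.5621, 0.0276, 0.1788]
tcp_rot: [[-0.961, 0.247, 0.126], [0.238, 0.968, -0.081], [-0.142, -0.047, -0.989]]
contact_force: [0.7, -0.6, -2.4]
gripper_width: 0.0519
finger_force: 64.5
```

Request:
arm_command:
  rows:
    - [[-11, -29, 2, 0.008, -0.097, 0.016], [-11, -29, 3, 0.008, -0.097, 0.016], [-11, -29, 4, 0.008, -0.097, 0.016], [-11, -28, 6, 0.008, -0.097, 0.016], [-11, -28, 7, 0.008, -0.097, 0.016]]

```text
time_s: 5.7
tcp_pos: [0.5791, -0.1263, 0.1842]
tcp_rot: [[-0.772, 0.332, 0.543], [0.238, 0.942, -0.238], [-0.59, -0.055, -0.805]]
contact_force: [1.2, -0.5, -2.5]
gripper_width: 0.0521
finger_force: 64.6
```

Request:
arm_command:
  rows:
    - [[-11, -28, 8, 0.008, -0.097, 0.016], [-10, -28, 9, 0.008, -0.097, 0.016], [-10, -28, 11, 0.008, -0.097, 0.016], [-9, -27, 12, 0.008, -0.097, 0.016], [-8, -27, 13, 0.008, -0.097, 0.016]]

```text
time_s: 6.2
tcp_pos: [0.6066, -0.2682, 0.2323]
tcp_rot: [[-0.479, 0.434, 0.763], [0.197, 0.9, -0.389], [-0.855, -0.036, -0.517]]
contact_force: [1.8, 0.5, -2.0]
gripper_width: 0.052
finger_force: 64.7
```

Request:
arm_command:
  rows:
    - [[-7, -27, 14, 0.008, -0.097, 0.016], [0, 0, 0, 0, 0, 0], [0, 0, 0, 0, 0, 0]]

```text
time_s: 6.5
tcp_pos: [0.6172, -0.2922, 0.2612]
tcp_rot: [[-0.436, 0.459, 0.774], [0.192, 0.888, -0.418], [-0.879, -0.034, -0.475]]
contact_force: [-1.2, 0.4, -4.3]
gripper_width: 0.0518
finger_force: 64.8
```

```bash
python3 - <<'E'
from h import *
o=robot.get_obs(); print(o['q'],o['tcp_pos'],o['tcp_rot'],o['time_s'],o['gripper_width'],o['finger_force'],o['contact_force'])
for n in('scene','top'):
    P,d,W=cloud(n)
    for r in robot.trace(n,'bottle_a'):
        w=W[r['mask']]; print(n,round(r['score'],2),r['box'],np.nanmedian(w,0))
    if n=='scene': save(cv2.resize(P[180:370,100:300],(600,570)),'g2.png')
p,R=cur(); p1,R1=pose([.583,-.303,.0635],65,-70); rows(p,R,p1,R1)
E
```

```text
[-0.49599514  0.14914197  1.91453964  0.22921605  0.00222623 -1.83890427] [ 0.61715493 -0.29217681  0.261224  ] [[-0.4360028   0.45890967  0.77414693]
 [ 0.19171694  0.88783312 -0.41832638]
 [-0.87928731 -0.0339744  -0.47507848]] 6.5 0.0518385262757329 64.76156315351773 [-1.1769011   0.37270635 -4.34319857]
scene 0.89 [186.2, 219.0, 225.8, 266.6] [ 0.61922562 -0.2996779   0.29186102]
scene 0.76 [209.9, 248.6, 257.0, 282.5] [ 0.60303442 -0.1983994   0.05071126]
scene 0.59 [101.2, 255.1, 240.6, 340.9] [ 0.49774115 -0.31687328  0.00409322]
top 0.88 [312.6, 151.3, 337.9, 199.0] [ 0.58737227 -0.18179436  0.0524488 ]
top 0.55 [362.2, 142.4, 398.4, 179.6] [ 0.60076825 -0.2782175   0.29994754]
[[30.5,-3,15.1,-0.008,-0.025,0.002],[30.9,-3.2,14.3,-0.009,-0.024,0.003],[31.2,-3.4,13.5,-0.008,-0.025,0.002],[31.5,-3.6,12.8,-0.009,-0.025,0.003],[31.8,-3.8,11.9,-0.008,-0.024,0.002]]
[[32,-3.9,11.1,-0.009,-0.025,0.003]]
```

View pics/g2.png

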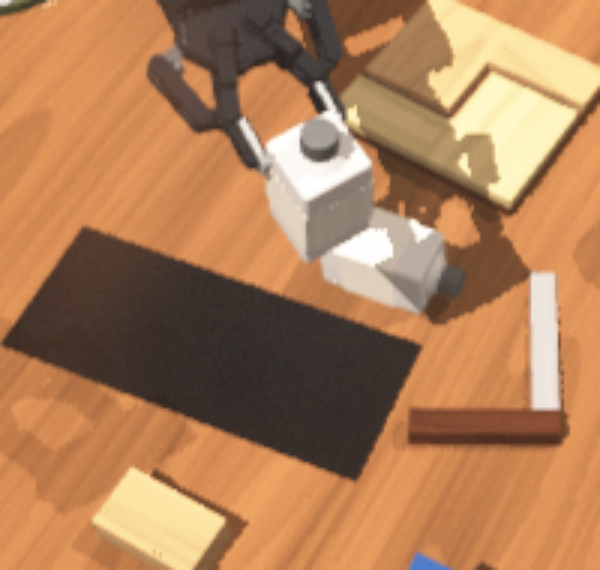

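The picture shows the bottle held upright-ish (cap at (320,140)), but wrist joint 5 has reached its 0 limit. I'll fit the kinematics to find a wrist pose that works.

```bash
cat > kin.py <<'E'
import numpy as np
from scipy.optimize import least_squares
from scipy.spatial.transform import Rotation as Ro
S=[([1.20438,.2999,1.5210,0,1.32068,-.06658],[.16244,.52546,.19887],None),
([.19058696,.64431047,1.2803892,.14322986,1.54135181,-1.23527559],[.5481996,.18331819,.10682692],[[-.925,.175,-.337],[.157,.984,.08],[.345,.021,-.938]]),
([.20075016,.75097597,1.33676437,.12931112,1.3791348,-1.24110317],[.54504443,.18407167,.01388963],[[-.926,.174,-.334],[.163,.985,.061],[.34,.002,-.94]]),
([-.49599514,.14914197,1.91453964,.22921605,.00222623,-1.83890427],[.61715493,-.29217681,.261224],[[-.4360028,.45890967,.77414693],[.19171694,.88783312,-.41832638],[-.87928731,-.0339744,-.47507848]])]
S[0]=(S[0][0],S[0][1],[[-.95538,.29537,0],[.29537,.95538,0],[0,0,-1]])
SG=(1,1)
def fk(q,k):
    h,L1,L2,d,o,r0=k; q=np.asarray(q)
    B=Ro.from_euler('z',q[0]); U=B*Ro.from_euler('y',q[1]); F=U*Ro.from_euler('y',q[2])
    T=F*Ro.from_euler('z',SG[0]*q[3])*Ro.from_euler('y',q[4])*Ro.from_euler('z',SG[1]*q[5])
    p=np.array([0,0,h])+U.apply([o,0,L1])+F.apply([0,0,L2])+T.apply([0,0,d])
    return p,(T*Ro.from_euler('z',r0)).as_matrix()
def res(k): return np.concatenate([np.r_[(fk(q,k)[0]-p)*10,(fk(q,k)[1]-np.array(R)).ravel()] for q,p,R in S])
K=None;best=9
for a in(1,-1):
  for b in(1,-1):
    for r0 in(0,1.5,3,-1.5):
        SG=(a,b); f=least_squares(res,[.2,.43,.43,.3,0,r0])
        if f.cost<best: best=f.cost;K=f.x;best_sg=SG
SG=best_sg
LO=np.array([-3.03,-.79,.23,-1.04,0,-2.55]);HI=np.array([3.03,2.21,2.52,4.18,3.07,2.55])
def ik(p,R,q0,n=0):
    e=lambda q:np.r_[(fk(q,K)[0]-p)*10,(fk(q,K)[1]-R).ravel(),1e-4*(q-q0)]
    b=None
    for i in range(n+1):
        s=np.clip(q0,LO+.01,HI-.01) if i==0 else np.random.uniform(LO,HI)
        f=least_squares(e,s,bounds=(LO,HI))
        if b is None or f.cost<b.cost-1e-9: b=f
    return b.x,np.sqrt(2*b.cost)
if __name__=='__main__':
    print(best,K,SG)
    from h import pose,cur
    q0=np.array(S[3][0])
    for x,y in((.583,-.303),(.49,-.31)):
      for pitch in(-70,-60,-50,-45):
        for ya in(-20,0,20,40,65,90,110,130):
            q,e=ik(*pose([x,y,.0635],ya,pitch),q0,8)
            if e<.02: print(x,pitch,ya,np.round(q,2),round(e,4))
E
python3 kin.py
```

```text
0.26521182928781734 [ 0.16715964  0.4499312   0.45147664  0.30092042 -0.0364335   1.57073909] (1, 1)
0.583 -70 40 [-0.24  0.59  2.08  3.96  0.86  1.21] 0.0005
0.583 -70 65 [-0.51  0.55  2.16  3.05  0.79  1.61] 0.0005
0.583 -70 90 [-0.76  0.61  2.04  2.17  0.9   2.  ] 0.0004
0.583 -70 110 [-0.87  0.7   1.84  1.66  1.09  2.21] 0.0004
0.583 -70 130 [-0.89  0.83  1.59  1.32  1.33  2.32] 0.0005
0.583 -60 -20 [-0.11  0.86  1.38 -1.02  1.42  0.7 ] 0.0003
0.583 -60 40 [-0.27  0.51  2.03  4.16  0.62  0.99] 0.0005
0.583 -60 65 [-0.5   0.47  2.11  3.01  0.48  1.65] 0.0005
0.583 -60 90 [-0.73  0.53  2.    1.97  0.68  2.23] 0.0004
0.583 -60 110 [-0.83  0.63  1.82  1.49  0.93  2.4 ] 0.0005
0.583 -60 130 [-0.86  0.76  1.58  1.19  1.21  2.45] 0.0005
0.583 -50 -20 [-0.15  0.8   1.39 -0.89  1.32  0.6 ] 0.0003
0.583 -50 65 [-0.5   0.43  2.02  2.87  0.18  1.8 ] 0.0005
0.583 -45 -20 [-0.18  0.77  1.39 -0.82  1.27  0.55] 0.0003
0.583 -45 0 [-0.18  0.65  1.61 -0.98  1.    0.43] 0.0003
0.583 -45 65 [-0.5   0.42  1.97  2.23  0.06  2.44] 0.0005
0.49 -70 40 [-0.32  0.48  2.3   3.8   0.92  1.34] 0.0005
0.49 -70
[... 325 characters left out ...]
77] 0.0004
0.49 -60 90 [-0.9   0.44  2.15  1.85  0.78  2.19] 0.0004
0.49 -60 110 [-0.99  0.55  1.96  1.42  1.02  2.31] 0.0004
0.49 -60 130 [-1.    0.68  1.73  1.12  1.27  2.34] 0.0005
0.49 -50 -20 [-0.19  0.64  1.67 -0.94  1.22  0.68] 0.0003
0.49 -50 65 [-0.64  0.3   2.2   2.53  0.27  2.03] 0.0005
0.49 -50 90 [-0.85  0.38  2.09  1.57  0.61  2.52] 0.0005
0.49 -50 110 [-0.93  0.49  1.93  1.23  0.89  2.53] 0.0005
0.49 -50 130 [-0.94  0.61  1.72  0.99  1.15  2.48] 0.0005
0.49 -45 -20 [-0.22  0.61  1.67 -0.86  1.17  0.61] 0.0003
0.49 -45 0 [-0.22  0.49  1.85 -1.04  0.92  0.5 ] 0.0119
0.49 -45 65 [-0.63  0.29  2.16  2.09  0.16  2.48] 0.0005
0.49 -45 130 [-0.92  0.58  1.72  0.92  1.11  2.55] 0.0067
```

```bash
python3 - <<'E'
import kin,numpy as np
from kin import *
for q,p,R in S:
    a,b=fk(q,K); print(np.round((a-p)*1000,1),np.round((b-np.array(R)),2).tolist())
E
```

```text
[ 29.4 -25.5  -3.8] [[-0.0, -0.0, 0.0], [-0.0, 0.0, 0.0], [-0.0, 0.0, 0.0]]
[  3.1 -33.2   3.1] [[-0.0, 0.0, 0.0], [0.0, 0.0, 0.0], [0.0, 0.0, -0.0]]
[ 13.7 -31.5   0.9] [[-0.0, -0.0, -0.0], [-0.0, -0.0, 0.0], [-0.0, 0.0, -0.0]]
[ -7.3 -37.7  -0.3] [[-0.0, -0.0, 0.0], [-0.0, 0.0, -0.0], [0.0, -0.0, 0.0]]
```

```bash
sed -i 's/h,L1,L2,d,o,r0=k/h,L1,L2,d,o,r0,oy,of=k/; s/U.apply(\[o,0,L1\])+F.apply(\[0,0,L2\])/U.apply([o,oy,L1])+F.apply([of,0,L2])/; s/,0,r0\])/,0,r0,.037,0])/' kin.py; python3 - <<'E'
import kin,numpy as np
from kin import *
print(best,K,SG)
for q,p,R in S: a,b=fk(q,K); print(np.round((a-p)*1000,1))
from h import pose
q0=np.array(S[3][0])
print('pick2/pick1 & place')
for ya in(65,80,93,110): 
    for pitch in (20,35,45): print('pick',ya,pitch,[(np.round(q,2),round(e,3)) for q,e in [ik(*pose([.596,-.185,.035],ya,pitch),q0,6)]])
for x,y in((.583,-.303),(.49,-.31)):
  for pitch in(-70,-65):
    for ya in(65,80,95,110,120):
        q,e=ik(*pose([x,y,.0635],ya,pitch),q0,6); q2,e2=ik(*pose([x,y,.2],ya,pitch),q,2); print(x,pitch,ya,np.round(q,2),round(e,4),'hi',np.round(q2,2),round(e2,4))
E
```

```text
8.528562946404478e-07 [ 2.21222210e-01  4.24233075e-01  4.47532926e-01  2.77223173e-01
 -3.52266116e-05  1.57073909e+00  3.65986360e-02  4.09399381e-02] (1, 1)
[ 0. -0.  0.]
[ 0.  0. -0.]
[-0.  0. -0.]
[-0. -0. -0.]
pick2/pick1 & place
pick 65 20 [(array([-0.37,  0.85,  1.14,  0.02,  1.49, -1.51]), np.float64(0.0))]
pick 65 35 [(array([-0.37,  1.03,  0.89,  0.04,  1.83, -1.51]), np.float64(0.0))]
pick 65 45 [(array([-0.38,  1.16,  0.71,  0.05,  2.05, -1.51]), np.float64(0.0))]
pick 80 20 [(array([-0.34,  0.85,  1.14, -0.06,  1.49, -1.72]), np.float64(0.0))]
pick 80 35 [(array([-0.32,  1.03,  0.89, -0.09,  1.82, -1.72]), np.float64(0.0))]
pick 80 45 [(array([-0.32,  1.16,  0.71, -0.11,  2.05, -1.72]), np.float64(0.0))]
pick 93 20 [(array([-0.31,  0.85,  1.16, -0.12,  1.47, -1.9 ]), np.float64(0.0))]
pick 93 35 [(array([-0.28,  1.02,  0.92, -0.19,  1.79, -1.89]), np.float64(0.0))]
pick 93 45 [(array([-0.27,  1.14,  0.75, -0.25,  2.  , -1.9 ]), np.float64(0.0))]
pick 110 20 [(array([-0.28,  0.82,  1.2 , -0.2 ,  1.41, -2.13]), np.float64(0.0))]
pick 110 35 [(array([-0.23,  0.97,  1.  , -
[... 1534 characters left out ...]
 1.51  1.19  2.18] 0.0004 hi [-1.06  0.39  1.9   1.4   1.23  2.48] 0.0
0.49 -70 120 [-1.07  0.73  1.78  1.34  1.3   2.23] 0.0004 hi [-1.07  0.46  1.78  1.28  1.37  2.49] 0.0
0.49 -65 65 [-0.75  0.49  2.23  2.7   0.73  1.77] 0.0004 hi [-0.75  0.11  2.21  2.34  0.41  2.19] 0.0001
0.49 -65 80 [-0.9   0.51  2.16  2.17  0.82  1.99] 0.0004 hi [-0.9   0.16  2.15  1.8   0.67  2.49] 0.0001
0.49 -65 95 [-0.65  0.32  2.    0.57  0.24 -2.55] 0.9042 hi [-0.72  0.08  1.96  0.64  0.5  -2.55] 0.7376
0.49 -65 110 [-1.04  0.63  1.9   1.45  1.12  2.25] 0.0004 hi [-1.04  0.36  1.89  1.33  1.17  2.55] 0.0124
0.49 -65 120 [-1.05  0.69  1.79  1.29  1.23  2.29] 0.0005 hi [-1.05  0.43  1.77  1.21  1.32  2.55] 0.0042
```

Kinematics now fit exactly. I'll roll the hand in the air to the other wrist branch, then place. Single-joint and screw moves become constant tool rows.

```bash
cat >> kin.py <<'E'
from scipy.linalg import fractional_matrix_power as fmp
def T(p,R): M=np.eye(4); M[:3,:3]=R; M[:3,3]=p; return M
def screw(T0,T1,q0,n=None,rd=3,name='',check=True,sd=1):
    """constant tool rows for a screw move; tracks IK and reports; returns reached T and q"""
    D=np.linalg.inv(T0)@T1; rv=Ro.from_matrix(D[:3,:3]).as_rotvec()
    if n is None: n=int(max(np.ceil(np.linalg.norm(rv)/.135),np.ceil(np.linalg.norm(D[:3,3])/.04),1))
    E=np.real(fmp(D,1/n)); s=np.round(E[:3,3]*1000,sd); w=np.round(Ro.from_matrix(E[:3,:3]).as_rotvec(),rd)
    E=T(s/1000,Ro.from_rotvec(w).as_matrix()); M=T0; q=np.array(q0); mx=0; me=0; zm=9
    for i in range(n):
        M=M@E
        if check: qn,e=ik(M[:3,3],M[:3,:3],q); mx=max(mx,np.max(abs(qn-q)/(.07*np.array([2.22,2.22,2.57,3.14,3.14,3.14])))); me=max(me,e); q=qn
        zm=min(zm,M[2,3])
    print(name,'n=',n,[float(v) for v in np.r_[s,w]],'speed',round(mx,2),'err',round(me,4),'zmin',round(zm,3),'q',np.round(q,2),'endpos',np.round(M[:3,3],3))
    return M,q
E
cat > p1.py <<'E'
from kin import *
from h import pose,cur,robot
q0=np.array(robot.get_obs()['q']); M=T(*cur())
ph,Rh=pose([.583,-.304,.20],80,-70); pl,Rl=pose([.583,-.304,.0635],80,-70)
qh,e=ik(ph,Rh,np.array([-.73,.32,2.01,2.11,.62,2.3]),0); print(qh,e)
W1=np.array([-.6,-.05,1.9,.23,.62,-1.84]); print(fk(W1,K))
M1=T(*fk(W1,K)); M,q=screw(M,M1,q0,name='W1')
W2=q.copy(); W2[5]=qh[5]; n=int(np.ceil((W2[5]-q[5])/.14)); print('roll rows',n,(W2[5]-q[5])/n)
M=T(*fk(W2,K)); q=W2
W3=W2.copy(); W3[3]=qh[3]; M,q=screw(M,T(*fk(W3,K)),q,name='W3')
M,q=screw(M,T(ph,Rh),q,name='W4')
M,q=screw(M,T(pl,Rl),q,name='W5',n=5)
E
python3 p1.py
```

```text
[-0.7353515   0.317313    2.00668981  2.10366879  0.61904155  2.30328809] 9.931281012751415e-07
(array([ 0.51295385, -0.26209349,  0.26929147]), array([[-0.67717156,  0.43724218,  0.59182595],
       [ 0.3661618 ,  0.89788478, -0.24439405],
       [-0.6382509 ,  0.05120736, -0.76812342]]))
W1 n= 3 [18.4, -6.8, -30.7, -0.024, 0.127, 0.017] speed 0.97 err 0.0 zmin 0.259 q [-0.6  -0.05  1.9   0.23  0.62 -1.84] endpos [ 0.513 -0.262  0.269]
roll rows 30 0.13809299052886578
W3 n= 14 [-13.5, -16.8, -0.8, 0.058, -0.052, 0.109] speed 0.61 err 0.0 zmin 0.275 q [-0.6  -0.05  1.9   2.11  0.62  2.3 ] endpos [ 0.625 -0.215  0.499]
W4 n= 8 [39.7, -6.6, 2.9, 0.006, 0.053, 0.032] speed 0.3 err 0.0 zmin 0.194 q [-0.73  0.31  2.01  2.1   0.61  2.31] endpos [ 0.6   -0.307  0.194]
W5 n= 5 [25.7, -0.0, 9.5, -0.0, -0.001, 0.0] speed 0.44 err 0.0 zmin 0.057 q [-0.73  0.63  2.01  2.39  0.82  1.93] endpos [ 0.601 -0.307  0.057]
```

Request:
arm_command:
  rows:
    - [[18.4, -6.8, -30.7, -0.024, 0.127, 0.017], [18.4, -6.8, -30.7, -0.024, 0.127, 0.017], [18.4, -6.8, -30.7, -0.024, 0.127, 0.017], [0, 0, 0, 0, 0, 0.138], [0, 0, 0, 0, 0, 0.138]]

```text
time_s: 7.2
tcp_pos: [0.5129, -0.2629, 0.2708]
tcp_rot: [[-0.527, 0.609, 0.593], [0.6, 0.761, -0.247], [-0.601, 0.226, -0.767]]
contact_force: [0.8, 0.0, -2.3]
gripper_width: 0.0517
finger_force: 64.7
```

Request:
arm_command:
  rows:
    - [[0, 0, 0, 0, 0, 0.138], [0, 0, 0, 0, 0, 0.138], [0, 0, 0, 0, 0, 0.138], [0, 0, 0, 0, 0, 0.138], [0, 0, 0, 0, 0, 0.138]]

```text
time_s: 7.7
tcp_pos: [0.5131, -0.2625, 0.2695]
tcp_rot: [[-0.02, 0.806, 0.592], [0.948, 0.204, -0.246], [-0.319, 0.556, -0.768]]
contact_force: [0.4, 0.1, -2.2]
gripper_width: 0.0518
finger_force: 64.7
```

Request:
arm_command:
  rows:
    - [[0, 0, 0, 0, 0, 0.138], [0, 0, 0, 0, 0, 0.138], [0, 0, 0, 0, 0, 0.138], [0, 0, 0, 0, 0, 0.138], [0, 0, 0, 0, 0, 0.138]]

```text
time_s: 8.2
tcp_pos: [0.5131, -0.2624, 0.2695]
tcp_rot: [[0.497, 0.634, 0.592], [0.861, -0.446, -0.246], [0.108, 0.632, -0.768]]
contact_force: [-0.2, -0.0, -2.4]
gripper_width: 0.0519
finger_force: 64.7
```

Request:
arm_command:
  rows:
    - [[0, 0, 0, 0, 0, 0.138], [0, 0, 0, 0, 0, 0.138], [0, 0, 0, 0, 0, 0.138], [0, 0, 0, 0, 0, 0.138], [0, 0, 0, 0, 0, 0.138]]

```text
time_s: 8.7
tcp_pos: [0.5131, -0.2624, 0.2695]
tcp_rot: [[0.787, 0.173, 0.592], [0.38, -0.892, -0.246], [0.485, 0.418, -0.768]]
contact_force: [-0.3, 0.3, -2.9]
gripper_width: 0.0517
finger_force: 64.6
```

Request:
arm_command:
  rows:
    - [[0, 0, 0, 0, 0, 0.138], [0, 0, 0, 0, 0, 0.138], [0, 0, 0, 0, 0, 0.138], [0, 0, 0, 0, 0, 0.138], [0, 0, 0, 0, 0, 0.138]]

```text
time_s: 9.2
tcp_pos: [0.5131, -0.2624, 0.2695]
tcp_rot: [[0.717, -0.368, 0.592], [-0.274, -0.93, -0.246], [0.641, 0.014, -0.768]]
contact_force: [-0.2, -0.3, -2.5]
gripper_width: 0.0518
finger_force: 64.6
```

Request:
arm_command:
  rows:
    - [[0, 0, 0, 0, 0, 0.138], [0, 0, 0, 0, 0, 0.138], [0, 0, 0, 0, 0, 0.138], [0, 0, 0, 0, 0, 0.138], [0, 0, 0, 0, 0, 0.138]]

```text
time_s: 9.7
tcp_pos: [0.5131, -0.2624, 0.2695]
tcp_rot: [[0.319, -0.74, 0.592], [-0.803, -0.542, -0.246], [0.503, -0.397, -0.768]]
contact_force: [-0.6, -0.0, -2.4]
gripper_width: 0.052
finger_force: 64.7
```

Request:
arm_command:
  rows:
    - [[0, 0, 0, 0, 0, 0.138], [0, 0, 0, 0, 0, 0.138], [0, 0, 0, 0, 0, 0.138], [0, 0, 0, 0, 0, 0]]

```text
time_s: 10.1
tcp_pos: [0.5131, -0.2625, 0.2695]
tcp_rot: [[-0.003, -0.806, 0.592], [-0.953, -0.177, -0.246], [0.302, -0.565, -0.768]]
contact_force: [-0.2, 0.5, -2.6]
gripper_width: 0.0517
finger_force: 64.7
```

```bash
cat > p2.py <<'E'
from kin import *
from h import pose,cur,robot
o=robot.get_obs(); q=np.array(o['q']); M=T(*cur()); print(q,o['gripper_width'],o['time_s'])
ph,Rh=pose([.583,-.304,.20],80,-70); pl,Rl=pose([.583,-.304,.0635],80,-70)
qh,e=ik(ph,Rh,np.array([-.73,.32,2.01,2.11,.62,2.3]),0)
W3=q.copy(); W3[3]=qh[3]; W3[5]=qh[5]; M,q=screw(M,T(*fk(W3,K)),q,name='W3')
M,q=screw(M,T(ph,Rh),q,name='W4')
M,q=screw(M,T(pl,Rl),q,name='W5',n=5)
E
python3 p2.py
```

```text
[-0.59997254 -0.04978715  1.89959348  0.22872458  0.61905891  2.30309346] 0.05170016358324512 10.1
W3 n= 14 [-13.5, -16.8, -0.8, 0.058, -0.052, 0.109] speed 0.61 err 0.0 zmin 0.276 q [-0.6  -0.05  1.9   2.11  0.62  2.3 ] endpos [ 0.625 -0.215  0.499]
W4 n= 8 [39.8, -6.6, 2.9, 0.006, 0.053, 0.032] speed 0.3 err 0.0 zmin 0.193 q [-0.73  0.32  2.01  2.1   0.61  2.31] endpos [ 0.6   -0.307  0.193]
W5 n= 5 [25.6, 0.1, 9.4, -0.0, -0.001, 0.0] speed 0.44 err 0.0 zmin 0.057 q [-0.73  0.63  2.01  2.39  0.82  1.93] endpos [ 0.601 -0.307  0.057]
```

Request:
arm_command:
  rows:
    - [[-13.5, -16.8, -0.8, 0.058, -0.052, 0.109], [-13.5, -16.8, -0.8, 0.058, -0.052, 0.109], [-13.5, -16.8, -0.8, 0.058, -0.052, 0.109], [-13.5, -16.8, -0.8, 0.058, -0.052, 0.109], [-13.5, -16.8, -0.8, 0.058, -0.052, 0.109]]

```text
time_s: 10.6
tcp_pos: [0.5771, -0.1971, 0.3245]
tcp_rot: [[-0.189, -0.537, 0.822], [-0.947, 0.32, -0.009], [-0.258, -0.781, -0.569]]
contact_force: [0.5, 0.7, -3.5]
gripper_width: 0.0521
finger_force: 64.8
```

Request:
arm_command:
  rows:
    - [[-13.5, -16.8, -0.8, 0.058, -0.052, 0.109], [-13.5, -16.8, -0.8, 0.058, -0.052, 0.109], [-13.5, -16.8, -0.8, 0.058, -0.052, 0.109], [-13.5, -16.8, -0.8, 0.058, -0.052, 0.109], [-13.5, -16.8, -0.8, 0.058, -0.052, 0.109]]

```text
time_s: 11.1
tcp_pos: [0.6194, -0.184, 0.4206]
tcp_rot: [[-0.148, -0.169, 0.974], [-0.634, 0.772, 0.038], [-0.759, -0.612, -0.222]]
contact_force: [0.2, -0.1, -2.8]
gripper_width: 0.0521
finger_force: 64.9
```

Request:
arm_command:
  rows:
    - [[-13.5, -16.8, -0.8, 0.058, -0.052, 0.109], [-13.5, -16.8, -0.8, 0.058, -0.052, 0.109], [-13.5, -16.8, -0.8, 0.058, -0.052, 0.109], [-13.5, -16.8, -0.8, 0.058, -0.052, 0.109], [39.8, -6.6, 2.9, 0.006, 0.053, 0.032]]

```text
time_s: 11.6
tcp_pos: [0.6292, -0.2313, 0.467]
tcp_rot: [[-0.002, 0.095, 0.995], [-0.218, 0.971, -0.093], [-0.976, -0.217, 0.019]]
contact_force: [-1.0, 1.0, -4.0]
gripper_width: 0.052
finger_force: 65.0
```

Request:
arm_command:
  rows:
    - [[39.8, -6.6, 2.9, 0.006, 0.053, 0.032], [39.8, -6.6, 2.9, 0.006, 0.053, 0.032], [39.8, -6.6, 2.9, 0.006, 0.053, 0.032], [39.8, -6.6, 2.9, 0.006, 0.053, 0.032], [39.8, -6.6, 2.9, 0.006, 0.053, 0.032]]

```text
time_s: 12.1
tcp_pos: [0.6184, -0.2938, 0.2693]
tcp_rot: [[-0.254, 0.143, 0.957], [-0.026, 0.988, -0.154], [-0.967, -0.064, -0.247]]
contact_force: [0.5, 0.0, -2.4]
gripper_width: 0.0516
finger_force: 64.9
```

Request:
arm_command:
  rows:
    - [[39.8, -6.6, 2.9, 0.006, 0.053, 0.032], [39.8, -6.6, 2.9, 0.006, 0.053, 0.032], [0, 0, 0, 0, 0, 0], [0, 0, 0, 0, 0, 0]]

```text
time_s: 12.5
tcp_pos: [0.6009, -0.3078, 0.1945]
tcp_rot: [[-0.34, 0.172, 0.925], [0.054, 0.985, -0.164], [-0.939, -0.006, -0.344]]
contact_force: [0.5, -0.0, -1.7]
gripper_width: 0.0515
finger_force: 64.9
```

```bash
python3 - <<'E'
from kin import *
from h import *
o=robot.get_obs(); q=np.array(o['q']); M=T(*cur()); print(q,o['tcp_pos'],o['gripper_width'],o['time_s'])
P,d,W=cloud('scene'); save(cv2.resize(P[180:370,100:300],(600,570)),'g3.png')
pl,Rl=pose([.583,-.304,.0635],80,-70)
M,q=screw(M,T(pl,Rl),q,name='W5',n=5)
E
```

```text
[-0.73528612  0.31560159  2.00413234  2.0973977   0.61505147  2.30437541] [ 0.60094848 -0.30775164  0.19453689] 0.05148354856764839 12.5
W5 n= 5 [25.9, 0.2, 9.3, -0.0, -0.0, 0.001] speed 0.44 err 0.0 zmin 0.057 q [-0.74  0.63  2.01  2.39  0.82  1.93] endpos [ 0.6   -0.307  0.057]
```

View pics/g3.png

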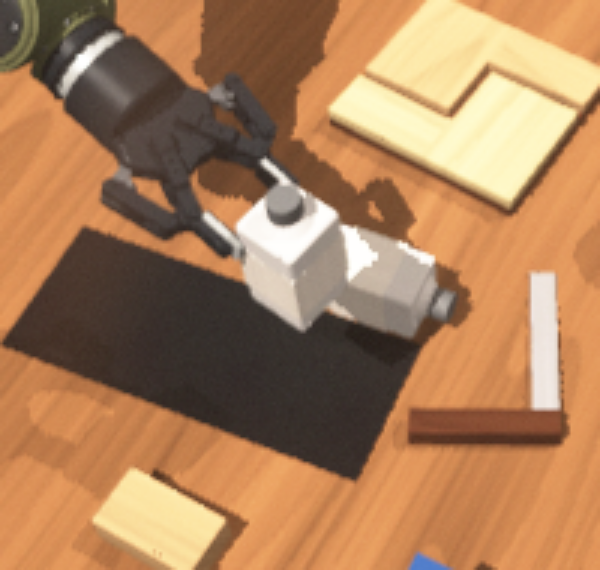

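Request:
arm_command:
  rows:
    - [[26, 0, 9.3, 0, 0, 0], [26, 0, 9.3, 0, 0, 0], [26, 0, 9.3, 0, 0, 0], [26, 0, 9.3, 0, 0, 0], [13, 0, 4.6, 0, 0, 0]]

```text
time_s: 13.05
tcp_pos: [0.6, -0.3078, 0.0694]
tcp_rot: [[-0.339, 0.172, 0.925], [0.054, 0.985, -0.164], [-0.939, -0.005, -0.344]]
contact_force: [-0.1, 0.3, -1.9]
gripper_width: 0.0523
finger_force: 64.9
```

Request:
arm_command:
  rows:
    - [[5, 0, 1.8, 0, 0, 0], [4, 0, 1.5, 0, 0, 0], [4, 0, 1.4, 0, 0, 0], [0, 0, 0, 0, 0, 0]]

```text
time_s: 13.45
tcp_pos: [0.6002, -0.3084, 0.0579]
tcp_rot: [[-0.336, 0.173, 0.926], [0.054, 0.985, -0.164], [-0.94, -0.005, -0.341]]
contact_force: [-2.8, 1.2, 4.2]
gripper_width: 0.0519
finger_force: 65.4
```

```bash
python3 - <<'E'
from h import *
o=robot.get_obs(); print(o['tcp_pos'],o['contact_force'],o['tcp_rot'][:,2])
for n in('scene','top'):
    P,d,W=cloud(n)
    for r in robot.trace(n,'bottle_a'):
        w=W[r['mask']]; w=w[w[:,0]>0]; print(n,round(r['score'],2),r['box'],np.nanpercentile(w,2,axis=0),np.nanpercentile(w,98,axis=0))
    if n=='scene': save(cv2.resize(P[200:350,130:330],(640,480)),'g4.png')
E
```

```text
[ 0.60018032 -0.30839826  0.05787859] [-2.80614111  1.24133531  4.23894687] [ 0.92574929 -0.16410944 -0.34067042]
scene 0.86 [205.2, 254.3, 254.5, 289.7] [ 0.54518339 -0.23960481  0.00409251] [ 0.65880518 -0.18435272  0.05892199]
scene 0.77 [183.0, 274.3, 220.5, 321.8] [ 0.55982214 -0.33598175  0.00604368] [ 0.61770327 -0.2819598   0.12571204]
scene 0.32 [316.3, 223.2, 356.6, 270.3] [ 0.76870068 -0.06699715  0.00275895] [0.86771139 0.01103549 0.09231515]
top 0.87 [353.7, 163.2, 382.1, 190.2] [ 0.55804351 -0.33536858  0.00531155] [ 0.61529276 -0.27633637  0.12506429]
top 0.65 [319.9, 153.1, 345.4, 196.8] [ 0.54220289 -0.23591089  0.02501258] [ 0.6528132  -0.18158396  0.05873291]
```

View pics/g4.png

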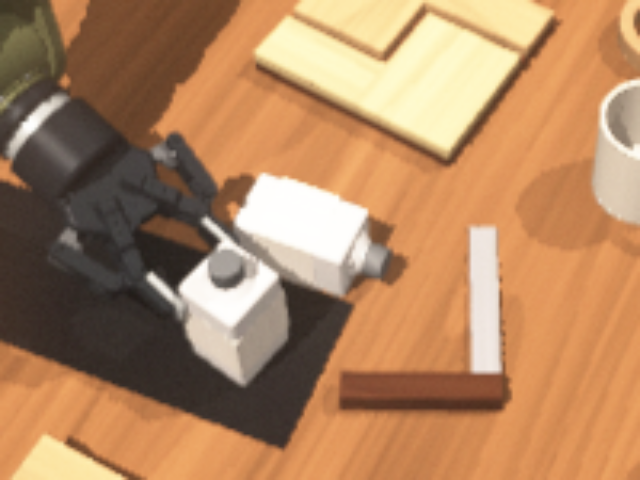

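Request:
arm_command:
  rows:
    - [[0, 0, 0, 0, 0, 0], [0, 0, 0, 0, 0, 0], [0, 0, 0, 0, 0, 0], [0, 0, 0, 0, 0, 0]]
  fingers: 62

```text
time_s: 14.05
tcp_pos: [0.5994, -0.308, 0.0558]
tcp_rot: [[-0.34, 0.173, 0.924], [0.057, 0.985, -0.164], [-0.939, -0.003, -0.345]]
contact_force: [-0.0, -0.4, -0.4]
gripper_width: 0.062
finger_force: 0.0
```

Request:
arm_command:
  rows:
    - [[0, 0, -15, 0, 0, 0], [0, 0, -25, 0, 0, 0], [0, 0, -25, 0, 0, 0], [0, 0, -25, 0, 0, 0], [0, 0, -20, 0, 0, 0]]

```text
time_s: 14.55
tcp_pos: [0.4967, -0.2897, 0.094]
tcp_rot: [[-0.34, 0.174, 0.924], [0.057, 0.985, -0.164], [-0.939, -0.003, -0.345]]
contact_force: [0.5, 0.8, -0.4]
gripper_width: 0.0619
finger_force: 0.0
```

```bash
cat > look.py <<'E'
from h import *
import sys
o=robot.get_obs(); print(o['tcp_pos'],o['q'],o['time_s'])
for n in('scene','top'):
    P,d,W=cloud(n)
    for r in robot.trace(n,'bottle_a'):
        if r['score']<.4: continue
        w=W[r['mask']]; w=w[w[:,0]>0]; print(n,round(r['score'],2),np.nanpercentile(w,2,axis=0).round(3),np.nanpercentile(w,98,axis=0).round(3))
        for z in(.054,.098,.123):
            try: print('   ',z,topface(n,W,r['mask'],z))
            except Exception: pass
    if len(sys.argv)>1 and n=='scene': save(cv2.resize(P[140:350,100:380],(640,480)),sys.argv[1])
E
python3 look.py
```

```text
[ 0.49666628 -0.28968123  0.09397144] [-0.90021677  0.42659654  2.24726333  2.21965898  0.89629299  1.96024643] 14.55
scene 0.68 [ 0.544 -0.24   0.002] [ 0.659 -0.182  0.059]
    0.054 [ 592.2 -211.7  100.2   60.5    4.9]
scene 0.61 [ 0.56  -0.335  0.01 ] [ 0.617 -0.283  0.125]
    0.054 [ 611.6 -313.3   49.8    9.2   77.6]
    0.098 [ 589.5 -307.5   57.3   56.8   79.4]
    0.123 [ 588.7 -306.3   25.    29.6  -57.8]
top 0.89 [ 0.558 -0.329  0.015] [ 0.614 -0.274  0.125]
    0.098 [ 586.7 -302.6   54.4   53.6   80.3]
    0.123 [ 5.876e+02 -3.030e+02  2.170e+01  2.150e+01  4.000e-01]
top 0.57 [ 0.542 -0.235  0.011] [ 0.654 -0.181  0.059]
    0.054 [ 588.8 -208.9   94.3   54.6    4. ]
```

```bash
cat > p3.py <<'E'
from kin import *
from h import pose,cur,robot
q=np.array(robot.get_obs()['q']); M=T(*cur())
gh=pose([.6005,-.2055,.14],-86,-20); gl=pose([.6005,-.2055,.034],-86,-20)
qg,e=ik(*gh,np.array([-.3,.8,1.1,-.1,1.5,1.24])); print('gh',qg.round(2),e)
A=np.array([-.7,-.05,1.9,q[3],.7,q[5]]); M,q=screw(M,T(*fk(A,K)),q,name='A')
B=q.copy(); B[3]=qg[3]; M,q=screw(M,T(*fk(B,K)),q,name='B')
C=q.copy(); C[5]=qg[5]; M,q=screw(M,T(*fk(C,K)),q,name='C')
M,q=screw(M,T(*gh),q,name='D')
M,q=screw(M,T(*gl),q,name='E',n=4)
L=M.copy(); L[2,3]+=.2; M,q=screw(M,L,q,name='F',n=5)
ph=pose([.474,-.313,.22],-100,70); pl=pose([.474,-.313,.064],-100,70)
qh,e=ik(*ph,np.array([-.92,.2,2.17,1.95,.76,-.8])); print('ph',qh.round(2),e)
G=np.array([-.7,-.05,1.9,q[3],.62,q[5]]); M,q=screw(M,T(*fk(G,K)),q,name='G')
H=q.copy(); H[3]=qh[3]; M,q=screw(M,T(*fk(H,K)),q,name='H')
I=q.copy(); I[5]=qh[5]; M,q=screw(M,T(*fk(I,K)),q,name='I')
M,q=screw(M,T(*ph),q,name='J'); M,q=screw(M,T(*pl),q,name='K',n=5)
E
python3 p3.py
```

```text
gh [-0.33  0.76  1.06 -0.13  1.65  1.18] 1.80635512021322e-05
A n= 12 [-37.4, -5.4, 3.7, 0.009, -0.043, -0.04] speed 0.33 err 0.0 zmin 0.128 q [-0.7  -0.05  1.9   2.23  0.7   1.96] endpos [ 0.597 -0.27   0.529]
B n= 18 [10.0, 21.3, -1.0, -0.079, 0.032, -0.1] speed 0.6 err 0.0 zmin 0.251 q [-0.7  -0.05  1.9  -0.13  0.71  1.95] endpos [ 0.429 -0.347  0.252]
C n= 6 [0.0, 0.0, -0.0, 0.0, 0.0, -0.129] speed 0.59 err 0.0 zmin 0.252 q [-0.7  -0.05  1.9  -0.13  0.71  1.18] endpos [ 0.429 -0.347  0.252]
D n= 7 [19.9, -26.6, 16.1, 0.052, -0.109, -0.053] speed 0.75 err 0.0 zmin 0.123 q [-0.33  0.75  1.06 -0.13  1.65  1.18] endpos [ 0.594 -0.206  0.123]
E n= 4 [9.0, 0.1, 25.0, 0.0, -0.001, 0.0] speed 0.21 err 0.0 zmin 0.016 q [-0.33  0.87  1.12 -0.14  1.48  1.2 ] endpos [ 0.594 -0.206  0.016]
F n= 5 [-13.7, 0.0, -37.6, 0.0, -0.0, 0.0] speed 0.35 err 0.0 zmin 0.056 q [-0.33  0.7   0.94 -0.14  1.83  1.15] endpos [ 0.594 -0.206  0.216]
ph [-0.96  0.13  2.18  1.86  0.77 -0.72] 1.4042040740075457e-05
G n= 8 [-17.9, 20.6, -3.0, -0.054, 0.104, 0.043] speed 0.75 err 0.0 zmin 0.225 q [-0.7  -0.05  1.9  -0.15  0.62  1.16] endpos [ 0.446 -0.357  0.267]
H n= 15 [9.6, -19.3, -0.8, 0.071, 0.031, 0.109] speed 0.61 err 0.0 zmin 0.265 q [-0.69 -0.05  1.9   1.86  0.61  1.16] endpos [ 0.604 -0.256  0.464]
I n= 14 [0.0, -0.0, -0.0, -0.0, -0.0, -0.134] speed 0.61 err 0.0 zmin 0.464 q [-0.69 -0.05  1.9   1.86  0.61 -0.72] endpos [ 0.604 -0.256  0.464]
J n= 8 [-34.6, 3.4, -6.7, -0.002, -0.036, 0.042] speed 0.22 err 0.0 zmin 0.213 q [-0.96  0.13  2.18  1.86  0.77 -0.72] endpos [ 0.492 -0.316  0.213]
K n= 5 [-29.3, 0.1, 10.5, -0.0, -0.0, -0.0] speed 0.59 err 0.0 zmin 0.057 q [-0.96  0.56  2.19  2.2   0.97 -1.23] endpos [ 0.492 -0.316  0.057]
```

```bash
sed -i "s/-.2055,.14\]/-.2055,.25]/; s/name='E',n=4/name='E',n=9/" p3.py; python3 p3.py | head -6
```

```text
gh [-0.33  0.69  0.91 -0.14  1.86  1.15] 4.30845104056759e-05
A n= 12 [-37.4, -5.4, 3.7, 0.009, -0.043, -0.04] speed 0.33 err 0.0 zmin 0.128 q [-0.7  -0.05  1.9   2.23  0.7   1.96] endpos [ 0.597 -0.27   0.529]
B n= 18 [10.0, 21.4, -1.0, -0.079, 0.032, -0.1] speed 0.6 err 0.0 zmin 0.25 q [-0.7  -0.05  1.9  -0.13  0.71  1.95] endpos [ 0.428 -0.346  0.251]
C n= 6 [0.0, 0.0, -0.0, 0.0, 0.0, -0.134] speed 0.61 err 0.0 zmin 0.251 q [-0.7  -0.05  1.9  -0.13  0.71  1.15] endpos [ 0.428 -0.346  0.251]
D n= 7 [22.1, -22.3, 0.2, 0.054, -0.109, -0.049] speed 0.9 err 0.0 zmin 0.232 q [-0.33  0.69  0.91 -0.14  1.86  1.15] endpos [ 0.594 -0.206  0.232]
E n= 9 [8.2, 0.1, 22.5, -0.0, 0.0, 0.0] speed 0.22 err 0.0 zmin 0.016 q [-0.33  0.87  1.12 -0.13  1.48  1.2 ] endpos [ 0.593 -0.206  0.016]
```

Request:
arm_command:
  rows:
    - [[-37.4, -5.4, 3.7, 0.009, -0.043, -0.04], [-37.4, -5.4, 3.7, 0.009, -0.043, -0.04], [-37.4, -5.4, 3.7, 0.009, -0.043, -0.04], [-37.4, -5.4, 3.7, 0.009, -0.043, -0.04], [-37.4, -5.4, 3.7, 0.009, -0.043, -0.04]]

```text
time_s: 15.25
tcp_pos: [0.5629, -0.3128, 0.2717]
tcp_rot: [[-0.167, 0.165, 0.972], [-0.18, 0.964, -0.194], [-0.969, -0.208, -0.131]]
contact_force: [0.9, -0.1, -1.1]
gripper_width: 0.0619
finger_force: 0.0
```

Request:
arm_command:
  rows:
    - [[-37.4, -5.4, 3.7, 0.009, -0.043, -0.04], [-37.4, -5.4, 3.7, 0.009, -0.043, -0.04], [-37.4, -5.4, 3.7, 0.009, -0.043, -0.04], [-37.4, -5.4, 3.7, 0.009, -0.043, -0.04], [-37.4, -5.4, 3.7, 0.009, -0.043, -0.04]]

```text
time_s: 15.75
tcp_pos: [0.5944, -0.2907, 0.457]
tcp_rot: [[0.009, 0.193, 0.981], [-0.407, 0.897, -0.173], [-0.913, -0.398, 0.086]]
contact_force: [-1.0, -0.3, -0.8]
gripper_width: 0.0615
finger_force: 0.0
```

Request:
arm_command:
  rows:
    - [[-37.4, -5.4, 3.7, 0.009, -0.043, -0.04], [-37.4, -5.4, 3.7, 0.009, -0.043, -0.04], [10, 21.4, -1, -0.079, 0.032, -0.1], [10, 21.4, -1, -0.079, 0.032, -0.1], [10, 21.4, -1, -0.079, 0.032, -0.1]]

```text
time_s: 16.25
tcp_pos: [0.6043, -0.2339, 0.467]
tcp_rot: [[-0.051, -0.023, 0.998], [-0.721, 0.693, -0.021], [-0.691, -0.721, -0.052]]
contact_force: [-0.3, 0.2, -0.2]
gripper_width: 0.062
finger_force: 0.0
```

Request:
arm_command:
  rows:
    - [[10, 21.4, -1, -0.079, 0.032, -0.1], [10, 21.4, -1, -0.079, 0.032, -0.1], [10, 21.4, -1, -0.079, 0.032, -0.1], [10, 21.4, -1, -0.079, 0.032, -0.1], [10, 21.4, -1, -0.079, 0.032, -0.1]]

```text
time_s: 16.75
tcp_pos: [0.5745, -0.2193, 0.3555]
tcp_rot: [[-0.086, -0.446, 0.891], [-0.967, 0.253, 0.033], [-0.24, -0.859, -0.453]]
contact_force: [0.1, 1.1, -0.0]
gripper_width: 0.0618
finger_force: 0.0
```

Request:
arm_command:
  rows:
    - [[10, 21.4, -1, -0.079, 0.032, -0.1], [10, 21.4, -1, -0.079, 0.032, -0.1], [10, 21.4, -1, -0.079, 0.032, -0.1], [10, 21.4, -1, -0.079, 0.032, -0.1], [10, 21.4, -1, -0.079, 0.032, -0.1]]

```text
time_s: 17.25
tcp_pos: [0.5065, -0.2627, 0.2719]
tcp_rot: [[0.099, -0.758, 0.645], [-0.965, -0.23, -0.122], [0.241, -0.611, -0.754]]
contact_force: [-0.7, 0.1, -0.2]
gripper_width: 0.062
finger_force: 0.0
```

Request:
arm_command:
  rows:
    - [[10, 21.4, -1, -0.079, 0.032, -0.1], [10, 21.4, -1, -0.079, 0.032, -0.1], [10, 21.4, -1, -0.079, 0.032, -0.1], [10, 21.4, -1, -0.079, 0.032, -0.1], [10, 21.4, -1, -0.079, 0.032, -0.1]]

```text
time_s: 17.75
tcp_pos: [0.4285, -0.3462, 0.251]
tcp_rot: [[0.426, -0.828, 0.364], [-0.717, -0.555, -0.423], [0.552, -0.081, -0.83]]
contact_force: [-0.4, -0.6, 0.7]
gripper_width: 0.062
finger_force: 0.0
```

Request:
arm_command:
  rows:
    - [[0, 0, 0, 0, 0, -0.134], [0, 0, 0, 0, 0, -0.134], [0, 0, 0, 0, 0, -0.134], [0, 0, 0, 0, 0, -0.134], [0, 0, 0, 0, 0, -0.134]]
  fingers: 74

```text
time_s: 18.25
tcp_pos: [0.4291, -0.3455, 0.2509]
tcp_rot: [[0.849, -0.382, 0.366], [-0.216, -0.882, -0.42], [0.483, 0.277, -0.83]]
contact_force: [-0.5, 0.1, 0.3]
gripper_width: 0.0739
finger_force: 0.0
```

Request:
arm_command:
  rows:
    - [[0, 0, 0, 0, 0, -0.134], [0, 0, 0, 0, 0, 0]]

```text
time_s: 18.45
tcp_pos: [0.429, -0.3455, 0.2509]
tcp_rot: [[0.891, -0.268, 0.366], [-0.099, -0.902, -0.42], [0.443, 0.338, -0.83]]
contact_force: [0.7, -0.2, -0.6]
gripper_width: 0.0741
finger_force: 0.0
```

```bash
python3 look.py; python3 - <<'E'
from kin import *
from h import pose,cur,robot
q=np.array(robot.get_obs()['q']); M=T(*cur())
gh=pose([.6005,-.2055,.25],-86,-20); gl=pose([.6005,-.2055,.034],-86,-20)
M,q=screw(M,T(*gh),q,name='D',n=8)
M,q=screw(M,T(*gl),q,name='E',n=9)
E
```

```text
[ 0.42895535 -0.3455398   0.25086142] [-0.70205984 -0.04817006  1.90107373 -0.1303301   0.70729376  1.14463376] 18.45
scene 0.88 [ 0.546 -0.24   0.003] [ 0.658 -0.183  0.059]
    0.054 [ 590.6 -211.8   96.4   60.6    5.2]
scene 0.68 [ 0.558 -0.335  0.011] [ 0.617 -0.282  0.125]
    0.054 [ 610.3 -322.9   30.4    9.    82. ]
    0.098 [ 589.4 -307.3   56.6   56.5   79.4]
    0.123 [ 588.  -305.2   25.    27.1  -58.7]
top 0.59 [ 0.543 -0.236  0.014] [ 0.654 -0.18   0.059]
    0.054 [ 588.7 -209.5   94.8   55.1    4.3]
D n= 8 [19.4, -19.4, 0.1, 0.047, -0.095, -0.043] speed 0.79 err 0.0 zmin 0.232 q [-0.33  0.69  0.91 -0.14  1.86  1.15] endpos [ 0.594 -0.206  0.232]
E n= 9 [8.2, 0.1, 22.6, -0.0, -0.0, 0.0] speed 0.22 err 0.0 zmin 0.016 q [-0.33  0.87  1.12 -0.13  1.48  1.2 ] endpos [ 0.594 -0.206  0.016]
```

Request:
arm_command:
  rows:
    - [[19.4, -19.4, 0, 0.047, -0.095, -0.043], [19.4, -19.4, 0, 0.047, -0.095, -0.043], [19.4, -19.4, 0, 0.047, -0.095, -0.043], [19.4, -19.4, 0, 0.047, -0.095, -0.043]]

```text
time_s: 19.05
tcp_pos: [0.5172, -0.2799, 0.2517]
tcp_rot: [[0.997, -0.069, 0.03], [-0.061, -0.976, -0.209], [0.044, 0.207, -0.977]]
contact_force: [-1.3, 0.5, 0.4]
gripper_width: 0.0739
finger_force: 0.0
```

Request:
arm_command:
  rows:
    - [[19.4, -19.4, 0, 0.047, -0.095, -0.043], [19.4, -19.4, 0, 0.047, -0.095, -0.043], [19.4, -19.4, 0, 0.047, -0.095, -0.043], [19.4, -19.4, 0, 0.047, -0.095, -0.043], [0, 0, 0, 0, 0, 0]]

```text
time_s: 19.55
tcp_pos: [0.5952, -0.203, 0.2263]
tcp_rot: [[0.933, 0.073, -0.352], [0.071, -0.997, -0.019], [-0.353, -0.007, -0.936]]
contact_force: [0.8, -0.6, -1.3]
gripper_width: 0.0743
finger_force: 0.0
```

Request:
arm_command:
  rows:
    - [[8.2, 0, 22.6, 0, 0, 0], [8.2, 0, 22.6, 0, 0, 0], [8.2, 0, 22.6, 0, 0, 0], [8.2, 0, 22.6, 0, 0, 0], [8.2, 0, 22.6, 0, 0, 0]]

```text
time_s: 20.05
tcp_pos: [0.5932, -0.2054, 0.1118]
tcp_rot: [[0.938, 0.07, -0.34], [0.066, -0.998, -0.023], [-0.341, -0.0, -0.94]]
contact_force: [0.9, 0.2, 0.2]
gripper_width: 0.074
finger_force: 0.0
```

Request:
arm_command:
  rows:
    - [[8.2, 0, 22.6, 0, 0, 0], [8.2, 0, 22.6, 0, 0, 0], [8.2, 0, 22.6, 0, 0, 0], [8.2, 0, 22.6, 0, 0, 0], [0, 0, 0, 0, 0, 0]]

```text
time_s: 20.55
tcp_pos: [0.5914, -0.2046, 0.0134]
tcp_rot: [[0.936, 0.07, -0.346], [0.067, -0.998, -0.021], [-0.346, -0.003, -0.938]]
contact_force: [0.1, -0.5, 0.1]
gripper_width: 0.0741
finger_force: 0.0
```

```bash
python3 look.py
```

```text
[ 0.59141173 -0.20462834  0.01335238] [-0.33259389  0.86815163  1.12807754 -0.13421167  1.47475178  1.20288045] 20.55
scene 0.97 [ 0.546 -0.24   0.009] [ 0.658 -0.194  0.059]
    0.054 [ 568.3 -216.7   49.8   53.4  -84. ]
scene 0.83 [ 0.561 -0.335  0.013] [ 0.617 -0.281  0.126]
    0.054 [ 614.8 -303.     7.1    8.2  -59.4]
    0.098 [ 589.1 -307.8   54.9   56.4  -10.1]
    0.123 [ 588.1 -305.2   25.7   26.5  -63.2]
scene 0.65 [ 0.678 -0.312  0.   ] [ 0.78  -0.131  0.023]
top 0.93 [ 0.557 -0.331  0.004] [ 0.622 -0.275  0.125]
    0.098 [ 586.4 -302.8   54.3   54.2   80.2]
    0.123 [ 5.862e+02 -3.030e+02  2.450e+01  2.150e+01  4.000e-01]
```

Everything is still in place. Close, then plan the carry.

Request:
arm_command:
  rows:
    - [[0, 0, 0, 0, 0, 0], [0, 0, 0, 0, 0, 0], [0, 0, 0, 0, 0, 0], [0, 0, 0, 0, 0, 0], [0, 0, 0, 0, 0, 0]]
  fingers: 40

```text
time_s: 21.25
tcp_pos: [0.594, -0.2054, 0.0183]
tcp_rot: [[0.938, 0.072, -0.339], [0.068, -0.997, -0.024], [-0.34, -0.0, -0.94]]
contact_force: [0.9, -0.3, 10.2]
gripper_width: 0.0512
finger_force: 60.4
```

```bash
cat > p4.py <<'E'
from kin import *
from h import pose,cur,robot
o=robot.get_obs(); q=np.array(o['q']); M=T(*cur())
z=M[:3,2]; print('pitch',np.degrees(np.arctan2(-z[0]*1,-z[2])),'grasp',M[:3,3]-.019*z,o['gripper_width'],o['contact_force'])
L=M.copy(); L[2,3]+=.2; M,q=screw(M,L,q,name='F',n=5)
ph=pose([.474,-.313,.22],-100,70); pl=pose([.474,-.313,.064],-100,70)
qh,e=ik(*ph,np.array([-.92,.2,2.17,1.95,.76,-.8])); print('ph',qh.round(2),e)
G=np.array([-.7,-.05,1.9,q[3],.62,q[5]]); M,q=screw(M,T(*fk(G,K)),q,name='G')
H=q.copy(); H[3]=qh[3]; M,q=screw(M,T(*fk(H,K)),q,name='H')
I=q.copy(); I[5]=qh[5]; M,q=screw(M,T(*fk(I,K)),q,name='I')
M,q=screw(M,T(*ph),q,name='J'); M,q=screw(M,T(*pl),q,name='K',n=5)
E
python3 p4.py
```

```text
pitch 19.828805919108902 grasp [ 0.60044968 -0.20490087  0.03621507] 0.05119952809010647 [ 0.9256761  -0.28317683 10.21751635]
F n= 5 [-13.6, -0.0, -37.6, 0.0, 0.0, -0.0] speed 0.35 err 0.0 zmin 0.058 q [-0.33  0.69  0.94 -0.14  1.83  1.15] endpos [ 0.594 -0.205  0.218]
ph [-0.96  0.13  2.18  1.86  0.77 -0.72] 1.4042040740075457e-05
G n= 8 [-17.9, 20.6, -2.8, -0.054, 0.104, 0.043] speed 0.75 err 0.0 zmin 0.227 q [-0.7  -0.05  1.9  -0.14  0.62  1.16] endpos [ 0.445 -0.357  0.267]
H n= 15 [9.6, -19.1, -0.8, 0.071, 0.031, 0.109] speed 0.61 err 0.0 zmin 0.265 q [-0.7  -0.05  1.9   1.87  0.62  1.15] endpos [ 0.602 -0.258  0.463]
I n= 14 [0.0, -0.0, -0.0, -0.0, -0.0, -0.134] speed 0.61 err 0.0 zmin 0.463 q [-0.7  -0.05  1.9   1.87  0.62 -0.72] endpos [ 0.602 -0.258  0.463]
J n= 7 [-39.3, 3.5, -7.7, -0.003, -0.042, 0.048] speed 0.24 err 0.0 zmin 0.213 q [-0.96  0.13  2.19  1.87  0.76 -0.72] endpos [ 0.491 -0.315  0.213]
K n= 5 [-29.2, 0.2, 10.8, 0.0, 0.0, -0.001] speed 0.59 err 0.0 zmin 0.058 q [-0.96  0.56  2.19  2.2   0.96 -1.24] endpos [ 0.492 -0.316  0.058]
```

Request:
arm_command:
  rows:
    - [[-13.6, 0, -37.6, 0, 0, 0], [-13.6, 0, -37.6, 0, 0, 0], [-13.6, 0, -37.6, 0, 0, 0], [-13.6, 0, -37.6, 0, 0, 0], [-13.6, 0, -37.6, 0, 0, 0]]

```text
time_s: 21.75
tcp_pos: [0.5934, -0.2051, 0.2181]
tcp_rot: [[0.937, 0.072, -0.341], [0.068, -0.997, -0.023], [-0.342, -0.002, -0.94]]
contact_force: [0.5, 0.4, -2.2]
gripper_width: 0.0505
finger_force: 63.5
```

Request:
arm_command:
  rows:
    - [[-17.9, 20.6, -2.8, -0.054, 0.104, 0.043], [-17.9, 20.6, -2.8, -0.054, 0.104, 0.043], [-17.9, 20.6, -2.8, -0.054, 0.104, 0.043], [-17.9, 20.6, -2.8, -0.054, 0.104, 0.043], [-17.9, 20.6, -2.8, -0.054, 0.104, 0.043]]

```text
time_s: 22.25
tcp_pos: [0.5079, -0.3061, 0.2551]
tcp_rot: [[0.978, -0.119, 0.172], [-0.064, -0.953, -0.297], [0.199, 0.28, -0.939]]
contact_force: [1.1, -0.9, -2.0]
gripper_width: 0.0508
finger_force: 64.7
```

Request:
arm_command:
  rows:
    - [[-17.9, 20.6, -2.8, -0.054, 0.104, 0.043], [-17.9, 20.6, -2.8, -0.054, 0.104, 0.043], [-17.9, 20.6, -2.8, -0.054, 0.104, 0.043], [9.6, -19.1, -0.8, 0.071, 0.031, 0.109], [9.6, -19.1, -0.8, 0.071, 0.031, 0.109]]

```text
time_s: 22.75
tcp_pos: [0.4717, -0.3232, 0.2644]
tcp_rot: [[0.753, -0.398, 0.525], [-0.24, -0.908, -0.345], [0.613, 0.134, -0.778]]
contact_force: [1.1, -0.5, -3.1]
gripper_width: 0.0507
finger_force: 66.0
```

Request:
arm_command:
  rows:
    - [[9.6, -19.1, -0.8, 0.071, 0.031, 0.109], [9.6, -19.1, -0.8, 0.071, 0.031, 0.109], [9.6, -19.1, -0.8, 0.071, 0.031, 0.109], [9.6, -19.1, -0.8, 0.071, 0.031, 0.109], [9.6, -19.1, -0.8, 0.071, 0.031, 0.109]]

```text
time_s: 23.25
tcp_pos: [0.5433, -0.2591, 0.3092]
tcp_rot: [[0.4, -0.482, 0.78], [-0.667, -0.736, -0.113], [0.629, -0.475, -0.616]]
contact_force: [0.5, -0.1, -3.1]
gripper_width: 0.0506
finger_force: 66.5
```

Request:
arm_command:
  rows:
    - [[9.6, -19.1, -0.8, 0.071, 0.031, 0.109], [9.6, -19.1, -0.8, 0.071, 0.031, 0.109], [9.6, -19.1, -0.8, 0.071, 0.031, 0.109], [9.6, -19.1, -0.8, 0.071, 0.031, 0.109], [9.6, -19.1, -0.8, 0.071, 0.031, 0.109]]

```text
time_s: 23.75
tcp_pos: [0.5925, -0.2419, 0.4005]
tcp_rot: [[0.042, -0.286, 0.957], [-0.95, -0.309, -0.051], [0.31, -0.907, -0.285]]
contact_force: [0.5, 0.2, -2.5]
gripper_width: 0.0507
finger_force: 66.7
```

Request:
arm_command:
  rows:
    - [[9.6, -19.1, -0.8, 0.071, 0.031, 0.109], [9.6, -19.1, -0.8, 0.071, 0.031, 0.109], [9.6, -19.1, -0.8, 0.071, 0.031, 0.109], [0, 0, 0, 0, 0, -0.134], [0, 0, 0, 0, 0, -0.134]]

```text
time_s: 24.25
tcp_pos: [0.6021, -0.2576, 0.4607]
tcp_rot: [[-0.084, -0.095, 0.992], [-0.955, -0.276, -0.108], [0.284, -0.956, -0.067]]
contact_force: [0.5, 0.3, -3.4]
gripper_width: 0.0508
finger_force: 67.0
```

Request:
arm_command:
  rows:
    - [[0, 0, 0, 0, 0, -0.134], [0, 0, 0, 0, 0, -0.134], [0, 0, 0, 0, 0, -0.134], [0, 0, 0, 0, 0, -0.134], [0, 0, 0, 0, 0, -0.134]]

```text
time_s: 24.75
tcp_pos: [0.6022, -0.2576, 0.4606]
tcp_rot: [[-0.007, -0.127, 0.992], [-0.577, -0.81, -0.108], [0.817, -0.573, -0.067]]
contact_force: [-0.0, 0.4, -3.6]
gripper_width: 0.0505
finger_force: 67.6
```

Request:
arm_command:
  rows:
    - [[0, 0, 0, 0, 0, -0.134], [0, 0, 0, 0, 0, -0.134], [0, 0, 0, 0, 0, -0.134], [0, 0, 0, 0, 0, -0.134], [0, 0, 0, 0, 0, -0.134]]

```text
time_s: 25.25
tcp_pos: [0.6021, -0.2576, 0.4606]
tcp_rot: [[0.073, -0.104, 0.992], [0.051, -0.993, -0.108], [0.996, 0.058, -0.067]]
contact_force: [0.8, 0.2, -4.2]
gripper_width: 0.051
finger_force: 67.7
```

Request:
arm_command:
  rows:
    - [[0, 0, 0, 0, 0, -0.134], [0, 0, 0, 0, 0, -0.134], [0, 0, 0, 0, 0, 0]]

```text
time_s: 25.55
tcp_pos: [0.6022, -0.2576, 0.4606]
tcp_rot: [[0.098, -0.081, 0.992], [0.309, -0.945, -0.108], [0.946, 0.317, -0.067]]
contact_force: [0.2, 0.4, -3.1]
gripper_width: 0.0508
finger_force: 67.6
```

```bash
python3 - <<'E'
from kin import *
from h import pose,cur,robot
o=robot.get_obs(); q=np.array(o['q']); M=T(*cur()); print(q,o['gripper_width'])
ph=pose([.470,-.312,.22],-100,70); pl=pose([.470,-.312,.064],-100,70)
M,q=screw(M,T(*ph),q,name='J'); M,q=screw(M,T(*pl),q,name='K',n=5)
E
```

```text
[-0.70011271 -0.04881319  1.90596359  1.86614795  0.62121652 -0.72605263] 0.05075968252783915
J n= 7 [-39.1, 3.5, -8.2, -0.003, -0.041, 0.048] speed 0.25 err 0.0 zmin 0.213 q [-0.96  0.13  2.19  1.87  0.77 -0.73] endpos [ 0.488 -0.315  0.213]
K n= 5 [-29.3, 0.0, 10.5, 0.0, -0.001, -0.0] speed 0.59 err 0.0 zmin 0.057 q [-0.96  0.55  2.2   2.2   0.97 -1.24] endpos [ 0.488 -0.315  0.057]
```

Request:
arm_command:
  rows:
    - [[-39.1, 3.5, -8.2, -0.003, -0.041, 0.048], [-39.1, 3.5, -8.2, -0.003, -0.041, 0.048], [-39.1, 3.5, -8.2, -0.003, -0.041, 0.048], [-39.1, 3.5, -8.2, -0.003, -0.041, 0.048], [-39.1, 3.5, -8.2, -0.003, -0.041, 0.048]]

```text
time_s: 26.05
tcp_pos: [0.5267, -0.3093, 0.2815]
tcp_rot: [[0.272, -0.143, 0.952], [0.038, -0.987, -0.159], [0.962, 0.08, -0.263]]
contact_force: [0.2, 0.0, -3.1]
gripper_width: 0.0505
finger_force: 67.5
```

Request:
arm_command:
  rows:
    - [[-39.1, 3.5, -8.2, -0.003, -0.041, 0.048], [-39.1, 3.5, -8.2, -0.003, -0.041, 0.048], [0, 0, 0, 0, 0, 0]]

```text
time_s: 26.35
tcp_pos: [0.4866, -0.3144, 0.2092]
tcp_rot: [[0.337, -0.179, 0.924], [-0.073, -0.984, -0.164], [0.939, -0.012, -0.344]]
contact_force: [-0.2, 0.0, -3.0]
gripper_width: 0.0505
finger_force: 68.1
```

```bash
python3 look.py g5.png; python3 - <<'E'
from kin import *
from h import pose,cur,robot
o=robot.get_obs(); q=np.array(o['q']); M=T(*cur())
pl=pose([.470,-.312,.064],-100,70); screw(M,T(*pl),q,name='K',n=5)
E
```

```text
[ 0.48655045 -0.31439052  0.20921375] [-0.9662393   0.13026429  2.1978675   1.86661172  0.77223727 -0.72435925] 26.35
scene 0.65 [ 0.559 -0.335  0.008] [ 0.617 -0.28   0.125]
    0.054 [ 617.  -292.8   17.4    7.4   77.6]
    0.098 [ 589.4 -307.3   56.9   56.4   79.4]
    0.123 [ 588.2 -306.    25.7   28.5  -32. ]
scene 0.6 [ 0.451 -0.345  0.162] [ 0.509 -0.29   0.276]
scene 0.51 [ 0.468 -0.079  0.007] [0.665 0.101 0.03 ]
top 0.71 [ 0.558 -0.332  0.007] [ 0.614 -0.274  0.125]
    0.098 [ 586.5 -302.5   54.7   54.3   81.1]
    0.123 [ 5.875e+02 -3.030e+02  2.190e+01  2.150e+01  4.000e-01]
top 0.58 [ 0.451 -0.338  0.166] [ 0.509 -0.284  0.28 ]
K n= 5 [-29.6, 0.1, 10.3, 0.0, -0.001, -0.001] speed 0.6 err 0.0 zmin 0.058 q [-0.97  0.55  2.2   2.2   0.97 -1.24] endpos [ 0.487 -0.315  0.058]
```

View pics/g5.png

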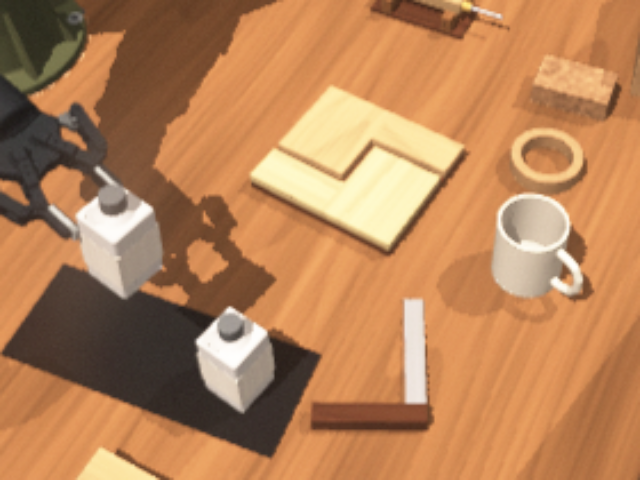

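Request:
arm_command:
  rows:
    - [[-29.6, 0, 10.3, 0, 0, 0], [-29.6, 0, 10.3, 0, 0, 0], [-29.6, 0, 10.3, 0, 0, 0], [-29.6, 0, 10.3, 0, 0, 0], [-14, 0, 5, 0, 0, 0]]

```text
time_s: 27.05
tcp_pos: [0.4876, -0.3138, 0.0712]
tcp_rot: [[0.334, -0.175, 0.926], [-0.064, -0.985, -0.163], [0.941, -0.005, -0.34]]
contact_force: [0.5, 0.3, -2.1]
gripper_width: 0.0503
finger_force: 67.9
```

Request:
arm_command:
  rows:
    - [[-6, 0, 2, 0, 0, 0], [-5, 0, 1.7, 0, 0, 0], [-4, 0, 1.4, 0, 0, 0], [0, 0, 0, 0, 0, 0]]

```text
time_s: 27.45
tcp_pos: [0.4875, -0.3145, 0.0585]
tcp_rot: [[0.33, -0.175, 0.928], [-0.061, -0.985, -0.164], [0.942, -0.003, -0.336]]
contact_force: [-2.9, 1.7, 4.1]
gripper_width: 0.0504
finger_force: 67.8
```

```bash
python3 look.py
```

```text
[ 0.48752483 -0.31445127  0.05847069] [-0.96590181  0.55396247  2.2051327   2.20197206  0.97791128 -1.24237868] 27.45
scene 0.85 [ 0.56  -0.335  0.016] [ 0.617 -0.283  0.125]
    0.054 [ 614.4 -304.7   20.4    9.2   86.1]
    0.098 [ 588.6 -307.1   55.8   56.    -8.9]
    0.123 [ 589.6 -306.5   27.3   26.9   79.3]
scene 0.62 [ 0.453 -0.345  0.012] [ 0.51  -0.293  0.126]
    0.054 [ 505.4 -316.2   31.3    9.8   80.3]
    0.098 [ 482.1 -316.    54.7   58.3  -10.7]
    0.123 [ 481.1 -312.1   23.3   27.2  -55.5]
top 0.82 [ 0.45  -0.339  0.004] [ 0.507 -0.283  0.126]
    0.098 [ 479.5 -310.5   54.6   54.    80. ]
    0.123 [ 480.5 -309.    21.3   21.6  -88.4]
top 0.57 [ 0.557 -0.328  0.017] [ 0.613 -0.274  0.125]
    0.098 [ 586.2 -302.5   54.6   54.    81.1]
    0.123 [ 5.875e+02 -3.030e+02  2.190e+01  2.150e+01  4.000e-01]
```

Request:
arm_command:
  rows:
    - [[0, 0, 0, 0, 0, 0], [0, 0, 0, 0, 0, 0], [0, 0, 0, 0, 0, 0], [0, 0, 0, 0, 0, 0]]
  fingers: 66

```text
time_s: 28.05
tcp_pos: [0.4869, -0.3139, 0.0568]
tcp_rot: [[0.333, -0.175, 0.926], [-0.063, -0.985, -0.164], [0.941, -0.004, -0.339]]
contact_force: [0.1, 0.4, 0.3]
gripper_width: 0.066
finger_force: 0.0
```

Request:
arm_command:
  rows:
    - [[0, 0, -15, 0, 0, 0], [0, 0, -25, 0, 0, 0], [0, 0, -25, 0, 0, 0], [0, 0, -25, 0, 0, 0], [0, 0, -20, 0, 0, 0]]

```text
time_s: 28.55
tcp_pos: [0.3834, -0.2951, 0.0945]
tcp_rot: [[0.333, -0.176, 0.926], [-0.063, -0.984, -0.164], [0.941, -0.004, -0.339]]
contact_force: [0.2, -0.5, -0.3]
gripper_width: 0.0659
finger_force: 0.0
```

```bash
python3 look.py; cat > p5.py <<'E'
from kin import *
from h import pose,cur,robot
q=np.array(robot.get_obs()['q']); M=T(*cur())
S0=[.510,.3257]; 
gh=pose(S0+[.16],90.5,-32); gl=pose(S0+[.035],90.5,-32)
qg,e=ik(*gh,np.array([.5,.4,1.6,.0,.5,-1.])); print('gh',qg.round(2),e); print('gl',ik(*gl,qg))
# seam poses
c,s=np.cos(-5.28*np.pi/180),np.sin(-5.28*np.pi/180); kk=np.array([(-92,-35),(0,-35),(0,35),(92,35)])/1000@np.array([[c,s],[-s,c]])+[.5635,.0146]
Tg=T(*gl); tip=np.linalg.inv(Tg)@np.array([S0[0]+.12,S0[1]+.001,.031,1])
for a in(50,60):
    qq=qg
    for k in kk:
        R=pose([0,0,0],85,-32+a)[1]; p=np.r_[k,.021]-R@tip[:3]; qq,e=ik(p,R,qq); print(a,k.round(3),p.round(3),qq.round(2),round(e,4))
A=np.array([-.8,-.05,1.9,q[3],.7,q[5]]); M,q=screw(M,T(*fk(A,K)),q,name='A')
B=q.copy(); B[3]=qg[3]; M,q=screw(M,T(*fk(B,K)),q,name='B')
C=q.copy(); C[0]=qg[0]; M,q=screw(M,T(*fk(C,K)),q,name='C')
M,q=screw(M,T(*gh),q,name='D'); M,q=screw(M,T(*gl),q,name='E',n=6)
E
python3 p5.py
```

```text
[ 0.38342255 -0.29508412  0.09451892] [-1.232429    0.35584642  2.40160989  1.92295531  1.06120081 -1.18309482] 28.55
scene 0.84 [ 0.45  -0.347  0.007] [ 0.509 -0.294  0.125]
    0.054 [ 504.1 -322.8   54.9   11.8   77.2]
    0.098 [ 480.3 -318.5   55.4   58.5  -11.5]
    0.123 [ 479.4 -317.6   23.3   29.3  -55.3]
scene 0.57 [ 0.558 -0.335  0.011] [ 0.617 -0.282  0.125]
    0.054 [ 609.6 -326.3   23.6    7.3   77.6]
    0.098 [ 588.9 -307.4   56.7   56.3   80.5]
    0.123 [ 588.1 -305.2   25.7   26.5  -63.2]
top 0.67 [ 0.558 -0.328  0.013] [ 0.615 -0.274  0.125]
    0.098 [ 586.7 -302.2   54.6   53.6   80.2]
    0.123 [ 5.862e+02 -3.030e+02  2.450e+01  2.150e+01  4.000e-01]
top 0.6 [ 0.449 -0.361  0.   ] [ 0.506 -0.284  0.125]
    0.098 [ 478.  -313.8   54.6   53.7   79.1]
    0.123 [ 477.9 -313.1   21.3   24.2  -88.4]
gh [ 0.64  0.29  1.78 -0.52  0.68 -0.59] 7.353348265427247e-05
gl (array([ 0.64168727,  0.49246546,  1.84880894, -0.78940912,  0.45731399,
       -0.27889321]), np.float64(5.1229480925978756e-05))
50 [ 0.469 -0.012] [ 0.389 -0.005  0.097] [-0.1   0.27  1.85 -0.    1.33
[... 608 characters left out ...]
 -0.01, 0.031, -0.067] speed 0.39 err 0.0 zmin 0.126 q [-0.8  -0.05  1.9   1.93  0.69 -1.19] endpos [ 0.578 -0.301  0.483]
B n= 19 [-9.5, -20.7, -0.9, 0.076, -0.031, -0.1] speed 0.59 err 0.0 zmin 0.254 q [-0.79 -0.06  1.91 -0.54  0.68 -1.18] endpos [ 0.355 -0.436  0.277]
C n= 19 [-3.4, 40.5, -12.2, -0.047, -0.021, -0.056] speed 0.49 err 0.0 zmin 0.275 q [ 0.64 -0.06  1.92 -0.54  0.67 -1.18] endpos [0.476 0.292 0.275]
D n= 5 [7.4, 8.1, 26.3, 0.01, 0.041, 0.107] speed 0.65 err 0.0 zmin 0.144 q [ 0.64  0.29  1.78 -0.53  0.68 -0.59] endpos [0.52  0.326 0.144]
E n= 6 [11.0, 0.1, 17.6, -0.0, -0.0, -0.0] speed 0.3 err 0.0 zmin 0.019 q [ 0.64  0.49  1.85 -0.79  0.46 -0.28] endpos [0.52  0.326 0.019]
```

Request:
arm_command:
  rows:
    - [[37.8, 10.1, 10.5, -0.01, 0.031, -0.067], [37.8, 10.1, 10.5, -0.01, 0.031, -0.067], [37.8, 10.1, 10.5, -0.01, 0.031, -0.067], [37.8, 10.1, 10.5, -0.01, 0.031, -0.067], [37.8, 10.1, 10.5, -0.01, 0.031, -0.067]]

```text
time_s: 29.25
tcp_pos: [0.484, -0.3392, 0.2663]
tcp_rot: [[0.235, -0.126, 0.964], [0.293, -0.936, -0.194], [0.927, 0.328, -0.183]]
contact_force: [-0.4, -1.0, -0.7]
gripper_width: 0.066
finger_force: 0.0
```

Request:
arm_command:
  rows:
    - [[37.8, 10.1, 10.5, -0.01, 0.031, -0.067], [37.8, 10.1, 10.5, -0.01, 0.031, -0.067], [37.8, 10.1, 10.5, -0.01, 0.031, -0.067], [37.8, 10.1, 10.5, -0.01, 0.031, -0.067], [37.8, 10.1, 10.5, -0.01, 0.031, -0.067]]

```text
time_s: 29.75
tcp_pos: [0.5652, -0.3131, 0.4487]
tcp_rot: [[0.123, -0.114, 0.986], [0.611, -0.774, -0.166], [0.782, 0.623, -0.025]]
contact_force: [-0.6, 0.1, -0.3]
gripper_width: 0.0661
finger_force: 0.0
```

Request:
arm_command:
  rows:
    - [[37.8, 10.1, 10.5, -0.01, 0.031, -0.067], [-9.5, -20.7, -0.9, 0.076, -0.031, -0.1], [-9.5, -20.7, -0.9, 0.076, -0.031, -0.1], [-9.5, -20.7, -0.9, 0.076, -0.031, -0.1], [-9.5, -20.7, -0.9, 0.076, -0.031, -0.1]]

```text
time_s: 30.25
tcp_pos: [0.5677, -0.2756, 0.3954]
tcp_rot: [[0.197, 0.25, 0.948], [0.893, -0.444, -0.068], [0.404, 0.86, -0.311]]
contact_force: [0.5, -0.2, -0.0]
gripper_width: 0.0662
finger_force: 0.0
```

Request:
arm_command:
  rows:
    - [[-9.5, -20.7, -0.9, 0.076, -0.031, -0.1], [-9.5, -20.7, -0.9, 0.076, -0.031, -0.1], [-9.5, -20.7, -0.9, 0.076, -0.031, -0.1], [-9.5, -20.7, -0.9, 0.076, -0.031, -0.1], [-9.5, -20.7, -0.9, 0.076, -0.031, -0.1]]
  fingers: 40

```text
time_s: 30.75
tcp_pos: [0.5115, -0.2929, 0.2999]
tcp_rot: [[0.097, 0.66, 0.745], [0.991, 0.004, -0.133], [-0.091, 0.751, -0.653]]
contact_force: [0.1, 0.2, -0.2]
gripper_width: 0.0402
finger_force: 0.0
```

Request:
arm_command:
  rows:
    - [[-9.5, -20.7, -0.9, 0.076, -0.031, -0.1], [-9.5, -20.7, -0.9, 0.076, -0.031, -0.1], [-9.5, -20.7, -0.9, 0.076, -0.031, -0.1], [-9.5, -20.7, -0.9, 0.076, -0.031, -0.1], [-9.5, -20.7, -0.9, 0.076, -0.031, -0.1]]

```text
time_s: 31.25
tcp_pos: [0.43, -0.3546, 0.2539]
tcp_rot: [[-0.202, 0.868, 0.453], [0.851, 0.385, -0.357], [-0.484, 0.313, -0.817]]
contact_force: [-0.4, 0.2, 0.6]
gripper_width: 0.0399
finger_force: 0.0
```

Request:
arm_command:
  rows:
    - [[-9.5, -20.7, -0.9, 0.076, -0.031, -0.1], [-9.5, -20.7, -0.9, 0.076, -0.031, -0.1], [-9.5, -20.7, -0.9, 0.076, -0.031, -0.1], [-9.5, -20.7, -0.9, 0.076, -0.031, -0.1], [-9.5, -20.7, -0.9, 0.076, -0.031, -0.1]]

```text
time_s: 31.75
tcp_pos: [0.3561, -0.436, 0.2761]
tcp_rot: [[-0.581, 0.792, 0.189], [0.53, 0.544, -0.651], [-0.618, -0.278, -0.735]]
contact_force: [-1.0, -0.6, -0.4]
gripper_width: 0.0399
finger_force: 0.0
```

Request:
arm_command:
  rows:
    - [[-3.4, 40.5, -12.2, -0.047, -0.021, -0.056], [-3.4, 40.5, -12.2, -0.047, -0.021, -0.056], [-3.4, 40.5, -12.2, -0.047, -0.021, -0.056], [-3.4, 40.5, -12.2, -0.047, -0.021, -0.056], [-3.4, 40.5, -12.2, -0.047, -0.021, -0.056]]

```text
time_s: 32.25
tcp_pos: [0.4925, -0.2717, 0.2756]
tcp_rot: [[-0.735, 0.533, 0.419], [0.277, 0.801, -0.531], [-0.619, -0.274, -0.736]]
contact_force: [0.6, 0.7, -0.2]
gripper_width: 0.0398
finger_force: 0.0
```

Request:
arm_command:
  rows:
    - [[-3.4, 40.5, -12.2, -0.047, -0.021, -0.056], [-3.4, 40.5, -12.2, -0.047, -0.021, -0.056], [-3.4, 40.5, -12.2, -0.047, -0.021, -0.056], [-3.4, 40.5, -12.2, -0.047, -0.021, -0.056], [-3.4, 40.5, -12.2, -0.047, -0.021, -0.056]]

```text
time_s: 32.75
tcp_pos: [0.557, -0.0708, 0.2754]
tcp_rot: [[-0.785, 0.197, 0.587], [-0.016, 0.941, -0.338], [-0.619, -0.275, -0.736]]
contact_force: [0.2, -0.5, 0.3]
gripper_width: 0.04
finger_force: 0.0
```

Request:
arm_command:
  rows:
    - [[-3.4, 40.5, -12.2, -0.047, -0.021, -0.056], [-3.4, 40.5, -12.2, -0.047, -0.021, -0.056], [-3.4, 40.5, -12.2, -0.047, -0.021, -0.056], [-3.4, 40.5, -12.2, -0.047, -0.021, -0.056], [-3.4, 40.5, -12.2, -0.047, -0.021, -0.056]]

```text
time_s: 33.25
tcp_pos: [0.5423, 0.1397, 0.275]
tcp_rot: [[-0.723, -0.166, 0.671], [-0.307, 0.947, -0.097], [-0.619, -0.276, -0.735]]
contact_force: [0.8, -0.2, 0.4]
gripper_width: 0.0399
finger_force: 0.0
```

Request:
arm_command:
  rows:
    - [[-3.4, 40.5, -12.2, -0.047, -0.021, -0.056], [-3.4, 40.5, -12.2, -0.047, -0.021, -0.056], [-3.4, 40.5, -12.2, -0.047, -0.021, -0.056], [-3.4, 40.5, -12.2, -0.047, -0.021, -0.056], [0, 0, 0, 0, 0, 0]]

```text
time_s: 33.75
tcp_pos: [0.4738, 0.2959, 0.2746]
tcp_rot: [[-0.596, -0.444, 0.669], [-0.511, 0.852, 0.11], [-0.619, -0.276, -0.735]]
contact_force: [0.1, -0.6, 1.0]
gripper_width: 0.0402
finger_force: 0.0
```

```bash
cat > sty.py <<'E'
from h import *
def sty():
    for n in('top','scene'):
        P,d,W=cloud(n)
        for r in robot.trace(n,'stylus'):
            w=np.nanmedian(W[r['mask']],0)
            if .4<w[0]<.62 and .25<w[1]<.4:
                m=r['mask'].copy(); print(n,r['score'].__round__(2),r['box'],topface(n,W,m,.042))
E
python3 - <<'E'
from sty import *
from kin import *
sty()
o=robot.get_obs();q=np.array(o['q']);M=T(*cur());print(q)
S0=[.510,.3257]; gh=pose(S0+[.16],90.5,-32); gl=pose(S0+[.035],90.5,-32)
M,q=screw(M,T(*gh),q,name='D'); M,q=screw(M,T(*gl),q,name='E',n=6)
E
```

```text
top 0.69 [137.4, 163.3, 146.0, 218.2] [523.4 329.1 105.4  22.7   2.8]
scene 0.79 [265.2, 127.3, 319.4, 145.8] [513.1 325.4  31.  127.6  -0.7]
[ 0.64272816 -0.06472461  1.9228988  -0.53597738  0.67150639 -1.18421831]
D n= 5 [7.3, 8.0, 26.3, 0.01, 0.041, 0.107] speed 0.64 err 0.0 zmin 0.144 q [ 0.64  0.29  1.78 -0.52  0.68 -0.59] endpos [0.52  0.326 0.144]
E n= 6 [11.0, 0.1, 17.7, -0.0, -0.0, 0.0] speed 0.3 err 0.0 zmin 0.019 q [ 0.64  0.49  1.85 -0.79  0.46 -0.28] endpos [0.52  0.326 0.019]
```

Request:
arm_command:
  rows:
    - [[7.3, 8, 26.3, 0.01, 0.041, 0.107], [7.3, 8, 26.3, 0.01, 0.041, 0.107], [7.3, 8, 26.3, 0.01, 0.041, 0.107], [7.3, 8, 26.3, 0.01, 0.041, 0.107], [7.3, 8, 26.3, 0.01, 0.041, 0.107]]

```text
time_s: 34.45
tcp_pos: [0.521, 0.3251, 0.1428]
tcp_rot: [[-0.849, -0.003, 0.528], [-0.002, 1.0, 0.002], [-0.528, 0.0, -0.849]]
contact_force: [-0.2, 0.1, 0.8]
gripper_width: 0.0399
finger_force: 0.0
```

Request:
arm_command:
  rows:
    - [[0, 0, 0, 0, 0, 0], [11, 0, 17.7, 0, 0, 0], [11, 0, 17.7, 0, 0, 0]]

```text
time_s: 34.75
tcp_pos: [0.5208, 0.3252, 0.1031]
tcp_rot: [[-0.847, -0.01, 0.531], [-0.009, 1.0, 0.004], [-0.531, -0.001, -0.847]]
contact_force: [-0.3, -0.9, 0.3]
gripper_width: 0.0394
finger_force: 0.0
```

```bash
python3 - <<'E'
from sty import *
from kin import *
o=robot.get_obs();q=np.array(o['q']);M=T(*cur());print(q,M[:3,3])
P,d,W=cloud('scene'); save(cv2.resize(P[100:200,230:350],(640,533),interpolation=cv2.INTER_CUBIC),'g6.png')
S0=[.510,.3257]; gl=pose(S0+[.035],90.5,-32)
M,q=screw(M,T(*gl),q,name='E',n=6)
E
```

```text
[ 0.64046873  0.34552762  1.8134409  -0.59174757  0.59831515 -0.51005518] [0.52083493 0.32519068 0.10311615]
E n= 6 [7.6, 0.1, 11.8, -0.0, 0.0, 0.0] speed 0.21 err 0.0 zmin 0.019 q [ 0.64  0.49  1.85 -0.79  0.46 -0.28] endpos [0.52  0.326 0.019]
```

View pics/g6.png

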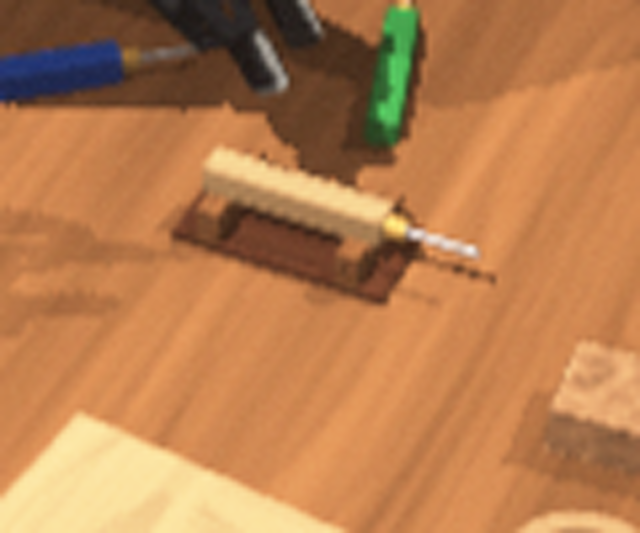

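Request:
arm_command:
  rows:
    - [[7.6, 0, 11.8, 0, 0, 0], [7.6, 0, 11.8, 0, 0, 0], [7.6, 0, 11.8, 0, 0, 0], [7.6, 0, 11.8, 0, 0, 0]]

```text
time_s: 35.2
tcp_pos: [0.52, 0.3253, 0.0473]
tcp_rot: [[-0.847, -0.009, 0.531], [-0.009, 1.0, 0.004], [-0.531, -0.002, -0.848]]
contact_force: [-0.3, 0.6, 0.1]
gripper_width: 0.0397
finger_force: 0.0
```

Request:
arm_command:
  rows:
    - [[7.6, 0, 11.8, 0, 0, 0], [4, 0, 6, 0, 0, 0], [3, 0, 5, 0, 0, 0], [0, 0, 0, 0, 0, 0]]

```text
time_s: 35.6
tcp_pos: [0.5192, 0.3254, 0.0194]
tcp_rot: [[-0.848, -0.009, 0.529], [-0.008, 1.0, 0.003], [-0.529, -0.002, -0.848]]
contact_force: [0.3, 0.2, -0.3]
gripper_width: 0.0403
finger_force: 0.0
```

```bash
python3 - <<'E'
from sty import *
o=robot.get_obs();print(o['tcp_pos'],o['contact_force'],o['ft_torque'])
for n in ('scene','top'):
    P,d,W=cloud(n)
    p=P[100:200,230:350] if n=='scene' else P[145:245,90:210]
    save(cv2.resize(p,(640,533),interpolation=cv2.INTER_CUBIC),n+'7.png')
a=cv2.imread('pics/scene7.png');b=cv2.imread('pics/top7.png'); cv2.imwrite('pics/g7.png',cv2.resize(np.hstack([a,b]),(800,334)))
E
```

```text
[0.51917609 0.32537985 0.0193512 ] [ 0.33464868  0.1862588  -0.25927543] [-0.01350958  0.28844945  0.05071263]
```

View pics/g7.png

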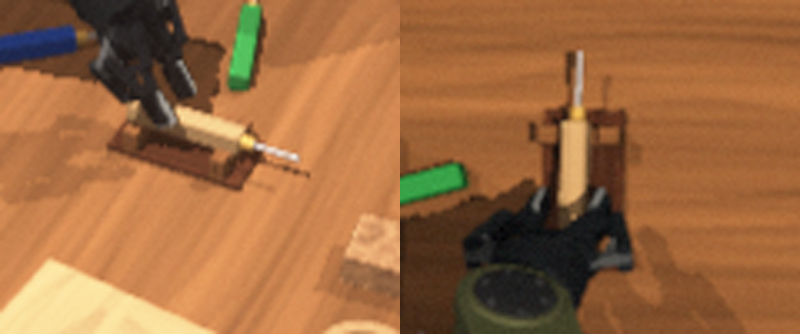

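Request:
arm_command:
  rows:
    - [[0, 0, 0, 0, 0, 0], [0, 0, 0, 0, 0, 0], [0, 0, 0, 0, 0, 0], [0, 0, 0, 0, 0, 0], [0, 0, 0, 0, 0, 0]]
  fingers: 10

```text
time_s: 36.2
tcp_pos: [0.5191, 0.3256, 0.0193]
tcp_rot: [[-0.848, -0.009, 0.529], [-0.008, 1.0, 0.003], [-0.529, -0.001, -0.848]]
contact_force: [0.6, 1.0, -0.5]
gripper_width: 0.01
finger_force: 0.0
```

```bash
cat > p6.py <<'E'
from sty import *
from kin import *
o=robot.get_obs();q=np.array(o['q']);M=T(*cur());print(q,M[:3,3],M[:3,2],o['gripper_width'],o['finger_force'],o['contact_force'])
np.save('Mg.npy',M)
# tip tracing in both cameras: steel shank pixels
for n in('top','scene'):
    P,d,W=cloud(n)
    for r in robot.trace(n,'stylus'):
        w=np.nanmedian(W[r['mask']],0)
        if .4<w[0]<.62 and .25<w[1]<.4:
            vv,uu=np.nonzero(r['mask']); w=plane(n,np.c_[uu,vv],.031)
            i=w[:,0].argsort()[-12:]; print(n,round(r['score'],2),'tip',w[i].mean(0).round(4),w[:,0].max().round(4))
print(robot.camera_model('top')['position'])
L=M.copy(); L[2,3]+=.15; M,q=screw(M,L,q,name='lift',n=10)
E
python3 p6.py
```

```text
[ 0.6429735   0.49067586  1.85018006 -0.78834848  0.45968849 -0.27947583] [0.51905408 0.32561317 0.01925869] [ 0.52925888  0.00335662 -0.84845375] 0.00996081184464018 0.0 [ 0.62384981  1.00836188 -0.51777742]
top 0.63 tip [0.5789 0.3312 0.031 ] 0.5859
scene 0.66 tip [0.6081 0.3322 0.031 ] 0.6215
[0.42283815 0.01291428 1.41726158]
lift n= 10 [-7.9, -0.0, -12.7, 0.0, 0.0, 0.0] speed 0.22 err 0.0 zmin 0.034 q [ 0.64  0.25  1.76 -0.49  0.73 -0.63] endpos [0.519 0.326 0.169]
```

```bash
python3 - <<'E'
from sty import *
for n in ('scene','top'):
    P,d,W=cloud(n)
    p=P[105:185,240:336] if n=='scene' else P[155:235,95:191]
    save(cv2.resize(p,(400,333),interpolation=cv2.INTER_CUBIC),n+'8.png')
    for r in robot.trace(n,'stylus'):
        w=W[r['mask']]; w=w[w[:,0]>0]; print(n,round(r['score'],2),r['box'],np.nanpercentile(w,[3,50,97],axis=0).round(3).tolist())
a=cv2.imread('pics/scene8.png');b=cv2.imread('pics/top8.png'); cv2.imwrite('pics/g8.png',np.hstack([a,b]))
E
```

```text
scene 0.66 [220.6, 105.6, 257.4, 120.9] [[0.251, 0.342, 0.002], [0.297, 0.38, 0.02], [0.345, 0.424, 0.027]]
scene 0.6 [266.2, 127.6, 306.2, 145.3] [[0.452, 0.315, 0.024], [0.518, 0.322, 0.039], [0.572, 0.339, 0.047]]
scene 0.47 [301.3, 97.3, 309.3, 127.6] [[0.484, 0.429, 0.01], [0.507, 0.479, 0.023], [0.526, 0.54, 0.028]]
top 0.7 [136.7, 176.1, 145.9, 204.0] [[0.507, 0.319, 0.025], [0.541, 0.328, 0.041], [0.577, 0.34, 0.05]]
top 0.55 [63.7, 192.3, 110.4, 211.3] [[0.48, 0.431, 0.0], [0.501, 0.491, 0.021], [0.523, 0.552, 0.027]]
```

View pics/g8.png

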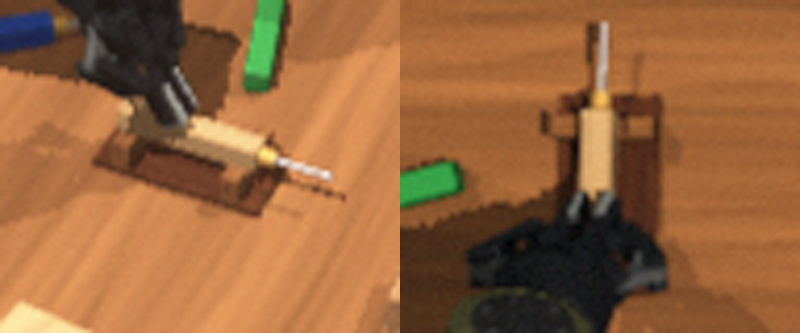

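```bash
python3 - <<'E'
from sty import *
o=robot.get_obs(); print(o['gripper_width'],o['time_s'])
for n in ('scene','top'):
    P,d,W=cloud(n)
    # non wood & high-z points near gripper tip
    x,y,z=W[...,0],W[...,1],W[...,2]
    dark=(P.max(2)<90)|(np.ptp(P.astype(int),axis=2)<25)
    m=dark&(x>.44)&(x<.54)&(y>.28)&(y<.37)&(z>.012)&(z<.10)
    w=W[m]; w=w[w[:,2].argsort()]; print(n,len(w)); print(w[:24].round(3).tolist())
E
```

```text
0.009796777714450595 36.6
scene 206
[[0.472, 0.306, 0.012], [0.477, 0.302, 0.013], [0.47, 0.309, 0.014], [0.47, 0.302, 0.014], [0.472, 0.312, 0.016], [0.471, 0.321, 0.017], [0.474, 0.316, 0.018], [0.47, 0.308, 0.019], [0.469, 0.317, 0.02], [0.472, 0.313, 0.02], [0.472, 0.298, 0.023], [0.471, 0.307, 0.024], [0.481, 0.323, 0.037], [0.489, 0.32, 0.038], [0.487, 0.319, 0.038], [0.474, 0.329, 0.043], [0.487, 0.318, 0.043], [0.477, 0.323, 0.044], [0.47, 0.33, 0.044], [0.483, 0.317, 0.046], [0.497, 0.312, 0.047], [0.505, 0.333, 0.047], [0.5, 0.313, 0.048], [0.502, 0.316, 0.05]]
top 197
[[0.506, 0.355, 0.012], [0.512, 0.361, 0.013], [0.447, 0.297, 0.013], [0.539, 0.302, 0.013], [0.516, 0.318, 0.013], [0.522, 0.312, 0.013], [0.519, 0.306, 0.014], [0.53, 0.321, 0.016], [0.464, 0.314, 0.019], [0.466, 0.317, 0.019], [0.469, 0.317, 0.022], [0.469, 0.319, 0.025], [0.535, 0.319, 0.027], [0.532, 0.318, 0.028], [0.538, 0.319, 0.028], [0.46, 0.308, 0.032], [0.502, 0.329, 0.039], [0.496, 0.33, 0.043], [0.493, 0.33, 0.044], [0.499, 0.33, 0.044], [0.493, 0.332, 0.048], [0.49, 0.331, 0.049], [0.505, 0.312, 0.05], [0.496, 0.331, 0.051]]
```

Request:
arm_command:
  rows:
    - [[0, 0, 0, 0, 0, 0], [0, 0, 0, 0, 0, 0], [0, 0, 0, 0, 0, 0]]
  fingers: 40

```text
time_s: 37.0
tcp_pos: [0.519, 0.3256, 0.0192]
tcp_rot: [[-0.848, -0.008, 0.529], [-0.008, 1.0, 0.003], [-0.529, -0.001, -0.848]]
contact_force: [-1.0, -0.3, -0.5]
gripper_width: 0.0404
finger_force: 0.0
```

Request:
arm_command:
  rows:
    - [[-16, 0, -25, 0, 0, 0], [-16, 0, -25, 0, 0, 0], [-16, 0, -25, 0, 0, 0], [0, 0, 0, 0, 0, 0]]

```text
time_s: 37.4
tcp_pos: [0.5215, 0.3268, 0.1126]
tcp_rot: [[-0.846, -0.009, 0.534], [-0.006, 1.0, 0.007], [-0.534, 0.002, -0.846]]
contact_force: [1.4, -0.5, -0.1]
gripper_width: 0.0396
finger_force: 0.0
```

```bash
cat > tipchk.py <<'E'
from sty import *
o=robot.get_obs(); p,R=cur(); print(o['gripper_width'],o['time_s'],p)
for n in ('scene','top'):
    P,d,W=cloud(n)
    L=(W-p)@R  # tool coords
    m=(abs(L[...,0])<.03)&(abs(L[...,1])<.06)&(L[...,2]>-.06)&(L[...,2]<.06)&(W[...,2]>.06)
    w=L[m]; w=w[w[:,2].argsort()[::-1]]; print(n,len(w)); print((w[:20]*1000).round(0).astype(int).tolist())
E
python3 tipchk.py; python3 -c "
from sty import *
sty()"
```

```text
0.039639723955952805 37.4 [0.52147518 0.32683498 0.11263701]
scene 105
[[11, -21, -34], [3, -26, -36], [-4, 20, -36], [-6, 24, -36], [-9, -26, -36], [-11, 22, -36], [-5, -25, -37], [0, 20, -37], [4, 21, -37], [-12, -23, -37], [-1, -25, -37], [-9, 26, -38], [7, 21, -38], [10, 27, -39], [-6, 20, -39], [1, -27, -39], [4, 23, -40], [-12, -27, -40], [-13, -23, -40], [-3, 18, -41]]
top 72
[[-6, 21, -34], [-7, -22, -35], [-8, -27, -36], [-9, -25, -37], [-6, -28, -38], [-2, 20, -38], [1, 20, -39], [-8, 27, -39], [4, 20, -39], [7, 21, -39], [-9, -20, -39], [-6, 19, -40], [-7, -20, -41], [8, 20, -41], [-7, 26, -42], [-8, -26, -42], [-5, -31, -42], [-10, 23, -43], [-3, -33, -43], [-5, 31, -44]]
top 0.5 [134.6, 164.2, 147.2, 219.7] [544.4 329.1  22.2  69.2  -1.5]
scene 0.57 [267.9, 129.1, 307.2, 145.1] [516.6 325.5  32.  135.8  -2.1]
```

Both cameras put the real fingertips about 34 mm behind the reported TCP, which explains the miss. I'll lower by that much more.

```bash
python3 - <<'E'
from sty import *
from kin import *
o=robot.get_obs();q=np.array(o['q']);M=T(*cur())
p,R=pose([.510,.3257,.037],90.5,-32); p=p+.031*R[:,2]; ph=p+[0,0,.06]
M,q=screw(M,T(ph,R),q,name='a'); M,q=screw(M,T(p,R),q,name='b',n=8)
E
```

```text
a n= 2 [6.7, 0.3, 26.7, -0.001, -0.001, 0.001] speed 0.36 err 0.0 zmin 0.055 q [ 0.62  0.45  1.8  -0.67  0.51 -0.43] endpos [0.537 0.326 0.055]
b n= 8 [4.0, -0.0, 6.4, -0.0, -0.0, -0.0] speed 0.12 err 0.0 zmin -0.006 q [ 0.62  0.56  1.82 -0.84  0.42 -0.24] endpos [ 0.536  0.326 -0.006]
```

Request:
arm_command:
  rows:
    - [[6.7, 0, 26.7, 0, 0, 0], [6.7, 0, 26.7, 0, 0, 0], [0, 0, 0, 0, 0, 0]]

```text
time_s: 38.0
tcp_pos: [0.5358, 0.3245, 0.0517]
tcp_rot: [[-0.851, -0.008, 0.525], [-0.009, 1.0, -0.0], [-0.525, -0.005, -0.851]]
contact_force: [0.4, 0.4, 0.5]
gripper_width: 0.0397
finger_force: 0.0
```

Request:
arm_command:
  rows:
    - [[4, 0, 6.4, 0, 0, 0], [4, 0, 6.4, 0, 0, 0], [4, 0, 6.4, 0, 0, 0], [4, 0, 6.4, 0, 0, 0]]

```text
time_s: 38.4
tcp_pos: [0.5369, 0.3259, 0.0256]
tcp_rot: [[-0.848, -0.009, 0.53], [-0.008, 1.0, 0.004], [-0.53, -0.001, -0.848]]
contact_force: [-0.3, 0.7, 0.8]
gripper_width: 0.0398
finger_force: 0.0
```

Request:
arm_command:
  rows:
    - [[4, 0, 6.4, 0, 0, 0], [4, 0, 6.4, 0, 0, 0], [4, 0, 6.4, 0, 0, 0], [0, 0, 0, 0, 0, 0]]

```text
time_s: 38.8
tcp_pos: [0.5365, 0.3254, 0.0017]
tcp_rot: [[-0.849, -0.008, 0.528], [-0.008, 1.0, 0.002], [-0.528, -0.002, -0.849]]
contact_force: [-0.1, 0.1, 0.2]
gripper_width: 0.0398
finger_force: 0.0
```

Request:
arm_command:
  rows:
    - [[2, 0, 3.2, 0, 0, 0], [2, 0, 3.2, 0, 0, 0], [0, 0, 0, 0, 0, 0]]

```text
time_s: 39.1
tcp_pos: [0.5368, 0.3256, -0.0049]
tcp_rot: [[-0.849, -0.008, 0.529], [-0.008, 1.0, 0.003], [-0.529, -0.002, -0.849]]
contact_force: [1.5, 0.6, 1.0]
gripper_width: 0.04
finger_force: 0.0
```

Request:
arm_command:
  rows:
    - [[0, 0, 0, 0, 0, 0], [0, 0, 0, 0, 0, 0], [0, 0, 0, 0, 0, 0], [0, 0, 0, 0, 0, 0], [0, 0, 0, 0, 0, 0]]
  fingers: 12

```text
time_s: 39.6
tcp_pos: [0.537, 0.3259, -0.0042]
tcp_rot: [[-0.848, -0.009, 0.53], [-0.008, 1.0, 0.004], [-0.53, -0.001, -0.848]]
contact_force: [-2.4, -0.6, 5.7]
gripper_width: 0.0209
finger_force: 59.2
```

```bash
python3 p6.py
```

```text
[ 0.62206749  0.55814322  1.81460163 -0.83122382  0.42657534 -0.24849573] [ 0.5370472   0.32585712 -0.00415957] [ 0.5296629   0.00366533 -0.84820032] 0.020865863294152513 59.19798016548157 [-2.37653852 -0.55440808  5.65894803]
top 0.48 tip [0.5784 0.3257 0.031 ] 0.5832
scene 0.77 tip [0.5754 0.3262 0.031 ] 0.5819
[0.42283815 0.01291428 1.41726158]
lift n= 10 [-7.9, -0.0, -12.7, 0.0, -0.0, 0.0] speed 0.23 err 0.0 zmin 0.011 q [ 0.62  0.31  1.75 -0.51  0.68 -0.62] endpos [0.537 0.326 0.145]
```

```bash
cat > seam.py <<'E'
from sty import *
from kin import *
Mg=np.load('Mg.npy'); TIP=np.linalg.inv(Mg)@np.array([.630,.3262,.031,1])
PAN=np.array([.5635,.0146]); YAW=np.radians(-5.28)
def seam(u,v):
    c,s=np.cos(YAW),np.sin(YAW); return PAN+np.array([c*u-s*v,s*u+c*v])/1000
def tipT(xy,z,a=60,yaw=85):
    R=pose([0,0,0],yaw,-32+a)[1]; return T(np.r_[xy,z]-R@TIP[:3],R)
E
python3 - <<'E'
from seam import *
print(TIP*1000)
o=robot.get_obs();q=np.array(o['q']);M=T(*cur())
L=M.copy(); L[2,3]+=.16; M,q=screw(M,L,q,name='lift',n=8)
A=tipT(seam(-92,-35),.10); M,q=screw(M,A,q,name='over'); print('tip',(M@TIP)[:3])
M,q=screw(M,tipT(seam(-92,-35),.045),q,name='dn')
E
```

```text
[-9.74650966e+01 -4.93686385e-01  1.94125488e+01  1.00000000e+03]
lift n= 8 [-10.6, -0.0, -17.0, 0.0, -0.0, 0.0] speed 0.31 err 0.0 zmin 0.016 q [ 0.62  0.3   1.74 -0.49  0.7  -0.64] endpos [0.537 0.326 0.156]
over n= 10 [13.8, -33.5, -2.2, 0.0, 0.105, 0.01] speed 0.78 err 0.0 zmin 0.142 q [-0.1   0.31  1.68 -0.    1.65 -1.58] endpos [ 0.393 -0.004  0.163]
tip [ 0.46891196 -0.01137576  0.09964755]
dn n= 2 [-12.8, -0.2, 24.3, 0.001, -0.002, 0.001] speed 0.28 err 0.0 zmin 0.108 q [-0.1   0.38  1.73 -0.01  1.53 -1.58] endpos [ 0.392 -0.005  0.108]
```

Request:
arm_command:
  rows:
    - [[-10.6, 0, -17, 0, 0, 0], [-10.6, 0, -17, 0, 0, 0], [-10.6, 0, -17, 0, 0, 0], [-10.6, 0, -17, 0, 0, 0]]

```text
time_s: 40.2
tcp_pos: [0.5366, 0.3256, 0.0759]
tcp_rot: [[-0.849, -0.008, 0.528], [-0.008, 1.0, 0.003], [-0.528, -0.002, -0.849]]
contact_force: [0.2, -0.2, -1.1]
gripper_width: 0.0206
finger_force: 58.8
```

Request:
arm_command:
  rows:
    - [[-10.6, 0, -17, 0, 0, 0], [-10.6, 0, -17, 0, 0, 0], [-10.6, 0, -17, 0, 0, 0], [-10.6, 0, -17, 0, 0, 0]]

```text
time_s: 40.6
tcp_pos: [0.5366, 0.3257, 0.1561]
tcp_rot: [[-0.849, -0.008, 0.529], [-0.008, 1.0, 0.003], [-0.529, -0.002, -0.849]]
contact_force: [0.2, -0.2, -0.1]
gripper_width: 0.0209
finger_force: 58.8
```

Request:
arm_command:
  rows:
    - [[13.8, -33.5, -2.2, 0, 0.105, 0.01], [13.8, -33.5, -2.2, 0, 0.105, 0.01], [13.8, -33.5, -2.2, 0, 0.105, 0.01], [13.8, -33.5, -2.2, 0, 0.105, 0.01], [13.8, -33.5, -2.2, 0, 0.105, 0.01]]

```text
time_s: 41.1
tcp_pos: [0.4665, 0.1581, 0.1418]
tcp_rot: [[-0.999, 0.039, 0.029], [0.039, 0.999, 0.013], [-0.028, 0.014, -1.0]]
contact_force: [-0.2, 0.0, -0.9]
gripper_width: 0.0212
finger_force: 58.7
```

Request:
arm_command:
  rows:
    - [[13.8, -33.5, -2.2, 0, 0.105, 0.01], [13.8, -33.5, -2.2, 0, 0.105, 0.01], [13.8, -33.5, -2.2, 0, 0.105, 0.01], [13.8, -33.5, -2.2, 0, 0.105, 0.01], [13.8, -33.5, -2.2, 0, 0.105, 0.01]]

```text
time_s: 41.6
tcp_pos: [0.3917, -0.0057, 0.163]
tcp_rot: [[-0.875, 0.088, -0.475], [0.076, 0.996, 0.044], [0.477, 0.002, -0.879]]
contact_force: [-1.0, -0.2, -0.6]
gripper_width: 0.0208
finger_force: 58.7
```

Request:
arm_command:
  rows:
    - [[0, 0, 0, 0, 0, 0], [-12.8, 0, 24.3, 0, 0, 0], [0, 0, 0, 0, 0, 0], [0, 0, 0, 0, 0, 0]]

```text
time_s: 42.0
tcp_pos: [0.3921, -0.004, 0.1355]
tcp_rot: [[-0.877, 0.086, -0.472], [0.075, 0.996, 0.042], [0.474, 0.002, -0.881]]
contact_force: [0.6, -0.6, 0.1]
gripper_width: 0.0209
finger_force: 58.9
```

```bash
cat > tips.py <<'E'
from seam import *
import sys
o=robot.get_obs(); M=T(*cur()); t=(M@TIP)[:3]; print('tip est',t.round(4),'F',o['contact_force'].round(1),'w',o['gripper_width'],'t',o['time_s'])
print('panel frame', (np.array([[np.cos(YAW),np.sin(YAW)],[-np.sin(YAW),np.cos(YAW)]])@(t[:2]-PAN)*1000).round(1))
ims=[]
for n in('scene','top'):
    P,d,W=cloud(n); m=robot.camera_model(n)
    c=np.array(m['attitude']).T@(t-m['position']); u=m['cx']+m['fx']*c[0]/-c[2]; v=m['cy']-m['fy']*c[1]/-c[2]
    print(n,'pred px',u.round(1),v.round(1)); ui,vi=int(u),int(v); np.save(n+'_t.npy',P)
    for r in robot.trace(n,'stylus'):
        if r['score']>.3: print('  ',round(r['score'],2),np.round(r['box'],1))
    ims.append(cv2.resize(P[vi-24:vi+24,ui-24:ui+24],(400,400),interpolation=cv2.INTER_NEAREST))
    print('  crop origin',ui-24,vi-24,'scale 8.33')
if len(sys.argv)>1: save(np.hstack(ims),sys.argv[1])
E
python3 tips.py t1.png
```

```text
tip est [ 0.4685 -0.011   0.0722] F [ 0.6 -0.6  0.1] w 0.020936647254842657 t 42.0
panel frame [-92.3 -34.2]
scene pred px 221.3 193.3
   0.64 [184.6 136.1 222.  192.9]
   0.51 [301.   93.5 308.  125.4]
  crop origin 197 169 scale 8.33
top pred px 261.6 217.9
   0.93 [ 99.8 246.4 135.  294.3]
   0.92 [ 51.9 194.3 111.3 212.6]
   0.5 [200.7  98.9 232.  131.8]
  crop origin 237 193 scale 8.33
```

View pics/t1.png

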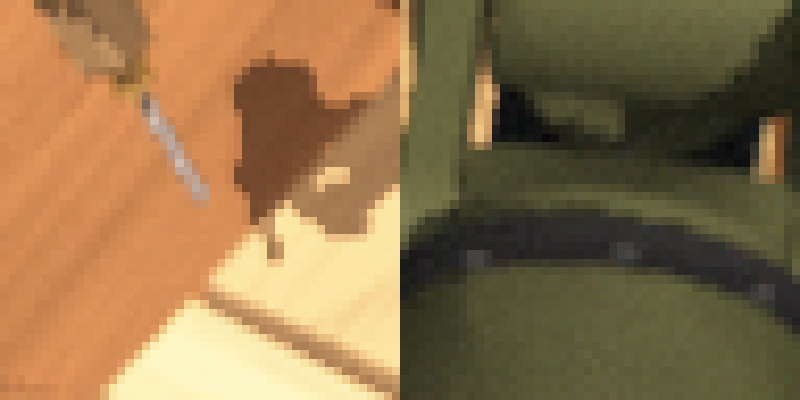

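Scene crop: the tip at (203,197) is pixel (221.4,192.6), against a predicted (221.3,193.3), so my tip estimate holds. The groove mouth is near (205,293). Next I refine the groove's place from both initial pictures with a band fit.

```bash
python3 - <<'E'
from seam import *
from scipy.optimize import minimize
from scipy.ndimage import map_coordinates, gaussian_filter
k=np.array([(-95,-35),(0,-35),(0,35),(95,35)],float)
pts=[];nor=[];seg=[]
for i,(a,b) in enumerate(zip(k[:-1],k[1:])):
    t=np.linspace(.03,.97,80)[:,None]; pts.append(a+t*(b-a)); d=(b-a)/np.linalg.norm(b-a); nor.append(np.tile([-d[1],d[0]],(80,1)))
pts=np.vstack(pts);nor=np.vstack(nor)
def prof(n,G,x,off):
    m=robot.camera_model(n); c,s=np.cos(x[2]),np.sin(x[2]); q=(pts+off*nor)@np.array([[c,s],[-s,c]])+x[:2]*1000
    w=np.c_[q/1000,np.full(len(q),.024)]; C=(w-m['position'])@np.array(m['attitude'])
    return map_coordinates(G,[m['cy']-m['fy']*C[:,1]/-C[:,2],m['cx']+m['fx']*C[:,0]/-C[:,2]],order=1)
for n in('top','scene'):
    G=np.load(n+'0.npz')['p'].astype(float).mean(2)
    f=lambda y:(np.mean([prof(n,G,np.r_[y[:2]/1000,y[2]/100],o) for o in(-4,-2,0,2,4)])-np.mean([prof(n,G,np.r_[y[:2]/1000,y[2]/100],o) for o in(-9,-7,7,9)]))
    best=min((minimize(f,[562+dx,16+dy,-9.2],method='Nelder-Mead') for dx in(-3,3) for dy in(-4,2)),key=lambda r:r.fun); print(n,best.x,best.fun)
    y=best.x
    for s in range(3): print('  leg',s,[int(prof(n,G,np.r_[y[:2]/1000,y[2]/100],o)[s*80:(s+1)*80].mean()) for o in range(-12,13,2)])
E
```

```text
Traceback (most recent call last):
ValueError: time passes only in moves, steps and waits
```

```bash
cat > fit.py <<'E'
from seam import *
from scipy.optimize import minimize
from scipy.ndimage import map_coordinates
CM={n:robot.camera_model(n) for n in('top','scene')}
k=np.array([(-95,-35),(0,-35),(0,35),(95,35)],float)
pts=[];nor=[]
for i,(a,b) in enumerate(zip(k[:-1],k[1:])):
    t=np.linspace(.03,.97,80)[:,None]; pts.append(a+t*(b-a)); d=(b-a)/np.linalg.norm(b-a); nor.append(np.tile([-d[1],d[0]],(80,1)))
pts=np.vstack(pts);nor=np.vstack(nor)
def prof(n,G,x,off):
    m=CM[n]; c,s=np.cos(x[2]),np.sin(x[2]); q=(pts+off*nor)@np.array([[c,s],[-s,c]])+x[:2]*1000
    w=np.c_[q/1000,np.full(len(q),.024)]; C=(w-m['position'])@np.array(m['attitude'])
    return map_coordinates(G,[m['cy']-m['fy']*C[:,1]/-C[:,2],m['cx']+m['fx']*C[:,0]/-C[:,2]],order=1)
for n in('top','scene'):
    G=np.load(n+'0.npz')['p'].astype(float).mean(2)
    f=lambda y:(np.mean([prof(n,G,np.r_[y[:2]/1000,y[2]/100],o) for o in(-4,-2,0,2,4)])-np.mean([prof(n,G,np.r_[y[:2]/1000,y[2]/100],o) for o in(-9,-7,7,9)]))
    best=min((minimize(f,[562+dx,16+dy,-9.2],method='Nelder-Mead') for dx in(-3,3) for dy in(-4,2)),key=lambda r:r.fun); y=best.x; print(n,y.round(2),round(best.fun,1))
    for s in range(3): print('  leg',s,[int(prof(n,G,np.r_[y[:2]/1000,y[2]/100],o)[s*80:(s+1)*80].mean()) for o in range(-12,13,2)])
E
python3 fit.py
```

```text
top [562.68  17.69  -9.33] -101.1
  leg 0 [182, 184, 178, 148, 96, 41, 27, 44, 92, 140, 163, 170, 170]
  leg 1 [186, 181, 171, 144, 103, 62, 50, 60, 98, 140, 165, 174, 173]
  leg 2 [185, 185, 178, 147, 94, 41, 28, 47, 90, 132, 156, 166, 169]
scene [563.43  16.    -9.15] -66.6
  leg 0 [218, 218, 212, 193, 160, 135, 134, 144, 163, 183, 198, 204, 205]
  leg 1 [221, 218, 212, 188, 142, 103, 92, 106, 141, 182, 204, 210, 210]
  leg 2 [219, 218, 211, 193, 163, 137, 133, 142, 161, 181, 196, 203, 205]
```

```bash
sed -i 's/^PAN=.*/PAN=np.array([.564,.0144]); YAW=np.radians(-5.3)/; s/yaw=85/yaw=84.7/' seam.py; python3 - <<'E'
from seam import *
o=robot.get_obs();q=np.array(o['q']);M=T(*cur())
M,q=screw(M,tipT(seam(-92,-35),.030),q,name='dn',n=4)
a=tipT(seam(-92,-35),.0195); M,q=screw(M,a,q,name='in',n=6)
for nm,u,v,n in(('leg1',1.2,-35,31),('leg2',1.2,35,24),('leg3',92,35,31)):
    M,q=screw(M,tipT(seam(u,v),.0195),q,name=nm,n=n,sd=2)
E
```

```text
dn n= 4 [-5.1, -0.1, 9.5, -0.0, -0.001, 0.002] speed 0.11 err 0.0 zmin 0.093 q [-0.1   0.4   1.74 -0.01  1.49 -1.58] endpos [ 0.393 -0.005  0.093]
in n= 6 [-0.8, 0.0, 1.5, -0.0, 0.0, -0.0] speed 0.02 err 0.0 zmin 0.083 q [-0.1   0.41  1.74 -0.01  1.47 -1.58] endpos [ 0.393 -0.005  0.083]
leg1 n= 31 [-2.66, 0.01, -1.4, -0.0, 0.0, -0.0] speed 0.05 err 0.0 zmin 0.082 q [-0.1   0.59  1.46 -0.    1.57 -1.58] endpos [ 0.485 -0.013  0.082]
leg2 n= 24 [0.01, 2.92, -0.0, -0.0, 0.0, -0.0] speed 0.03 err 0.0 zmin 0.082 q [ 0.01  0.61  1.44  0.05  1.58 -1.47] endpos [0.492 0.057 0.082]
leg3 n= 31 [-2.59, -0.0, -1.38, -0.0, 0.0, -0.0] speed 0.06 err 0.0 zmin 0.082 q [ 0.    0.8   1.11  0.04  1.71 -1.48] endpos [0.582 0.048 0.083]
```

Request:
arm_command:
  rows:
    - [[-5.1, 0, 9.5, 0, -0.001, 0.002], [-5.1, 0, 9.5, 0, -0.001, 0.002], [-5.1, 0, 9.5, 0, -0.001, 0.002], [-5.1, 0, 9.5, 0, -0.001, 0.002], [0, 0, 0, 0, 0, 0]]

```text
time_s: 42.7
tcp_pos: [0.3915, -0.0043, 0.0906]
tcp_rot: [[-0.877, 0.094, -0.47], [0.084, 0.996, 0.043], [0.472, -0.002, -0.881]]
contact_force: [-0.2, 0.4, -1.2]
gripper_width: 0.0205
finger_force: 58.9
```

```bash
python3 tips.py t2.png; python3 look.py | grep -A3 "^scene" | head -12
```

```text
tip est [ 0.4678 -0.0121  0.0274] F [-0.2  0.4 -1.2] w 0.020545805376199704 t 42.7
panel frame [-93.3 -35.3]
scene pred px 222.0 204.1
   0.75 [186.  149.6 222.2 198.1]
   0.54 [301.3  94.6 306.9 124.7]
  crop origin 197 180 scale 8.33
top pred px 261.7 218.7
   0.76 [ 48.3 195.1 109.9 210.2]
   0.39 [217.4 147.6 289.5 219.1]
  crop origin 237 194 scale 8.33
scene 0.97 [ 0.559 -0.335  0.006] [ 0.617 -0.281  0.125]
    0.054 [ 610.5 -317.7   40.8    9.1   77.4]
    0.098 [ 588.4 -307.8   54.6   56.    -8.5]
    0.123 [ 587.7 -306.9   22.7   29.5  -58.6]
scene 0.89 [ 0.449 -0.347  0.011] [ 0.509 -0.297  0.125]
    0.054 [ 501.  -335.5   28.8   10.    74.4]
    0.098 [ 480.6 -319.4   55.9   56.7  -15.2]
    0.123 [ 479.4 -317.6   24.2   27.7  -63.2]
```

View pics/t2.png

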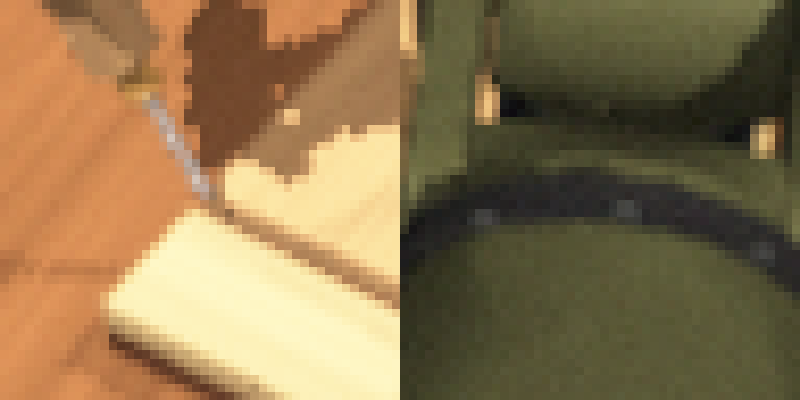

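Crop: the shank ends at about (213,205), right over the groove mouth at (210,208), and the prediction agrees. I'll insert slightly farther in.

```bash
python3 - <<'E'
from seam import *
o=robot.get_obs();q=np.array(o['q']);M=T(*cur()); t=(M@TIP)[:3]; print(t)
M,q=screw(M,tipT(seam(-90,-35),.0255),q,name='sh',n=2,sd=2); screw(M,tipT(seam(-90,-35),.0195),q,name='in',n=5,sd=2)
E
```

```text
[ 0.46896653 -0.01223411  0.02942446]
sh n= 2 [-1.88, 0.03, 1.22, -0.001, 0.0, -0.001] speed 0.03 err 0.0 zmin 0.088 q [-0.1   0.41  1.73 -0.    1.49 -1.58] endpos [ 0.395 -0.005  0.088]
in n= 5 [-0.56, 0.0, 1.06, 0.0, 0.0, -0.0] speed 0.01 err 0.0 zmin 0.082 q [-0.1   0.42  1.74 -0.    1.47 -1.58] endpos [ 0.395 -0.005  0.082]
```

Request:
arm_command:
  rows:
    - [[-1.9, 0, 1.2, 0, 0, 0], [-1.9, 0, 1.2, 0, 0, 0], [0, 0, 0, 0, 0, 0]]

```text
time_s: 43.4
tcp_pos: [0.3945, -0.0046, 0.0879]
tcp_rot: [[-0.879, 0.094, -0.468], [0.084, 0.996, 0.042], [0.47, -0.002, -0.883]]
contact_force: [0.1, -0.0, 0.2]
gripper_width: 0.0209
finger_force: 58.9
```

Request:
arm_command:
  rows:
    - [[-0.6, 0, 1.1, 0, 0, 0], [-0.6, 0, 1.1, 0, 0, 0], [-0.6, 0, 1.1, 0, 0, 0], [-0.6, 0, 1.1, 0, 0, 0], [-0.6, 0, 1.1, 0, 0, 0]]

```text
time_s: 43.9
tcp_pos: [0.3945, -0.0046, 0.0818]
tcp_rot: [[-0.879, 0.094, -0.468], [0.084, 0.996, 0.042], [0.47, -0.002, -0.883]]
contact_force: [0.5, 0.1, -0.3]
gripper_width: 0.0208
finger_force: 58.9
```

Request:
arm_command:
  rows:
    - [[0, 0, 0, 0, 0, 0], [0, 0, 0, 0, 0, 0]]

```text
time_s: 44.1
tcp_pos: [0.3945, -0.0046, 0.0819]
tcp_rot: [[-0.879, 0.094, -0.468], [0.084, 0.996, 0.042], [0.47, -0.002, -0.883]]
contact_force: [0.9, -0.1, -1.6]
gripper_width: 0.0209
finger_force: 58.9
```

```bash
cat > t.py <<'E'
from seam import *
o=robot.get_obs(); M=T(*cur()); t=(M@TIP)[:3]; c,s=np.cos(YAW),np.sin(YAW)
print('panel',(np.array([[c,s],[-s,c]])@(t[:2]-PAN)*1000).round(1),'z',t[2].round(4),'F',o['contact_force'].round(1),o['ft_torque'].round(2),o['gripper_width'].__round__(4),o['time_s'])
E
python3 t.py; python3 - <<'E'
from seam import *
o=robot.get_obs();q=np.array(o['q']);M=T(*cur())
for nm,u,v,n in(('leg1',1.2,-35,30),('leg2',1.2,35,24),('leg3',92,35,31)): M,q=screw(M,tipT(seam(u,v),.0195),q,name=nm,n=n,sd=2,check=False)
E
```

```text
panel [-90.1 -35.3] z 0.019 F [ 0.9 -0.1 -1.6] [-0.07 -0.24  0.04] 0.0209 44.1
leg1 n= 30 [-2.68, 0.01, -1.44, -0.0, -0.0, -0.0] speed 0 err 0 zmin 0.082 q [-0.1   0.42  1.74 -0.01  1.47 -1.58] endpos [ 0.485 -0.013  0.082]
leg2 n= 24 [0.01, 2.91, -0.01, -0.0, -0.0, -0.0] speed 0 err 0 zmin 0.082 q [-0.1   0.42  1.74 -0.01  1.47 -1.58] endpos [0.492 0.057 0.082]
leg3 n= 31 [-2.59, 0.0, -1.37, -0.0, -0.0, -0.0] speed 0 err 0 zmin 0.082 q [-0.1   0.42  1.74 -0.01  1.47 -1.58] endpos [0.582 0.048 0.082]
```

Request:
arm_command:
  rows:
    - [[-0.5, 0, 0.9, 0, 0, 0], [-0.5, 0, 0.9, 0, 0, 0], [-0.5, 0, 0.9, 0, 0, 0], [0, 0, 0, 0, 0, 0]]

```text
time_s: 44.5
tcp_pos: [0.3945, -0.0046, 0.0787]
tcp_rot: [[-0.879, 0.094, -0.468], [0.084, 0.996, 0.042], [0.47, -0.002, -0.883]]
contact_force: [0.1, 0.2, -1.4]
gripper_width: 0.0207
finger_force: 58.9
```

Request:
arm_command:
  rows:
    - [[-0.5, 0, 0.9, 0, 0, 0], [-0.5, 0, 0.9, 0, 0, 0], [0, 0, 0, 0, 0, 0]]

```text
time_s: 44.8
tcp_pos: [0.3946, -0.0046, 0.0766]
tcp_rot: [[-0.879, 0.094, -0.468], [0.084, 0.996, 0.042], [0.47, -0.002, -0.883]]
contact_force: [-0.1, 0.3, -0.6]
gripper_width: 0.0206
finger_force: 58.9
```

```bash
python3 t.py
```

```text
panel [-90.  -35.3] z 0.0137 F [-0.1  0.3 -0.6] [-0.04 -0.27 -0.02] 0.0206 44.8
```

Request:
arm_command:
  rows:
    - [[-0.5, 0, 0.9, 0, 0, 0], [0, 0, 0, 0, 0, 0]]

```text
time_s: 45.0
tcp_pos: [0.3946, -0.0046, 0.0756]
tcp_rot: [[-0.879, 0.094, -0.468], [0.084, 0.996, 0.042], [0.47, -0.002, -0.883]]
contact_force: [-0.1, 0.2, 0.0]
gripper_width: 0.0209
finger_force: 58.9
```

Request:
arm_command:
  rows:
    - [[-0.5, 0, 0.9, 0, 0, 0], [0, 0, 0, 0, 0, 0]]

```text
time_s: 45.2
tcp_pos: [0.3946, -0.0046, 0.0746]
tcp_rot: [[-0.879, 0.094, -0.468], [0.084, 0.996, 0.042], [0.47, -0.002, -0.883]]
contact_force: [0.3, 1.2, -1.4]
gripper_width: 0.0206
finger_force: 58.9
```

```bash
python3 t.py
```

```text
panel [-90.  -35.3] z 0.0117 F [ 0.3  1.2 -1.4] [-0.05 -0.32  0.  ] 0.0206 45.2
```

Request:
arm_command:
  rows:
    - [[-0.5, 0, 0.9, 0, 0, 0], [0, 0, 0, 0, 0, 0]]

```text
time_s: 45.4
tcp_pos: [0.3947, -0.0046, 0.0736]
tcp_rot: [[-0.879, 0.094, -0.468], [0.084, 0.996, 0.042], [0.47, -0.002, -0.883]]
contact_force: [-1.0, -0.4, -0.2]
gripper_width: 0.0211
finger_force: 58.9
```

Request:
arm_command:
  rows:
    - [[-0.5, 0, 0.9, 0, 0, 0], [0, 0, 0, 0, 0, 0]]

```text
time_s: 45.6
tcp_pos: [0.3948, -0.0046, 0.0728]
tcp_rot: [[-0.879, 0.094, -0.468], [0.084, 0.996, 0.042], [0.47, -0.002, -0.883]]
contact_force: [-0.5, 0.4, 2.8]
gripper_width: 0.0206
finger_force: 59.1
```

```bash
python3 t.py
```

```text
panel [-89.8 -35.3] z 0.0098 F [-0.5  0.4  2.8] [-0.06 -0.16 -0.01] 0.0206 45.6
```

```bash
sed -i 's/\[.630,.3262/[.627,.3262/' seam.py; python3 t.py; python3 - <<'E'
from seam import *
o=robot.get_obs();q=np.array(o['q']);M=T(*cur())
M,q=screw(M,tipT(seam(-90,-35),.0187),q,name='up',n=4,sd=2,check=False)
for nm,u,v,n in(('leg1',1.2,-35,30),('leg2',1.2,35,24),('leg3',92,35,30)): M,q=screw(M,tipT(seam(u,v),.0187),q,name=nm,n=n,sd=2,check=False)
E
```

```text
panel [-91.3 -35.3] z 0.0124 F [-0.5  0.4  2.8] [-0.06 -0.16 -0.01] 0.0206 45.6
up n= 4 [0.45, 0.01, -1.53, -0.0, -0.0, -0.001] speed 0 err 0 zmin 0.074 q [-0.1   0.44  1.74 -0.01  1.45 -1.58] endpos [ 0.396 -0.005  0.079]
leg1 n= 30 [-2.68, -0.0, -1.43, -0.0, -0.0, 0.0] speed 0 err 0 zmin 0.079 q [-0.1   0.44  1.74 -0.01  1.45 -1.58] endpos [ 0.487 -0.013  0.079]
leg2 n= 24 [-0.01, 2.91, 0.0, -0.0, -0.0, 0.0] speed 0 err 0 zmin 0.079 q [-0.1   0.44  1.74 -0.01  1.45 -1.58] endpos [0.493 0.057 0.079]
leg3 n= 30 [-2.67, -0.0, -1.42, -0.0, -0.0, 0.0] speed 0 err 0 zmin 0.079 q [-0.1   0.44  1.74 -0.01  1.45 -1.58] endpos [0.584 0.048 0.079]
```

Request:
arm_command:
  rows:
    - [[0.45, 0, -1.53, 0, 0, 0], [0.45, 0, -1.53, 0, 0, 0], [0.45, 0, -1.53, 0, 0, 0], [0.45, 0, -1.53, 0, 0, 0], [0, 0, 0, 0, 0, 0]]

```text
time_s: 46.1
tcp_pos: [0.3962, -0.0048, 0.0791]
tcp_rot: [[-0.879, 0.094, -0.468], [0.084, 0.996, 0.042], [0.47, -0.002, -0.883]]
contact_force: [1.0, 0.1, -0.5]
gripper_width: 0.021
finger_force: 59.0
```

Request:
arm_command:
  rows:
    - [[-2.68, 0, -1.43, 0, 0, 0], [-2.68, 0, -1.43, 0, 0, 0], [-2.68, 0, -1.43, 0, 0, 0], [-2.68, 0, -1.43, 0, 0, 0], [-2.68, 0, -1.43, 0, 0, 0]]

```text
time_s: 46.6
tcp_pos: [0.4114, -0.0062, 0.0789]
tcp_rot: [[-0.879, 0.094, -0.468], [0.084, 0.996, 0.042], [0.47, -0.002, -0.883]]
contact_force: [-0.2, -0.6, -0.6]
gripper_width: 0.0208
finger_force: 59.0
```

Request:
arm_command:
  rows:
    - [[-2.68, 0, -1.43, 0, 0, 0], [-2.68, 0, -1.43, 0, 0, 0], [-2.68, 0, -1.43, 0, 0, 0], [-2.68, 0, -1.43, 0, 0, 0], [-2.68, 0, -1.43, 0, 0, 0]]

```text
time_s: 47.1
tcp_pos: [0.4265, -0.0076, 0.0789]
tcp_rot: [[-0.879, 0.094, -0.468], [0.084, 0.996, 0.042], [0.47, -0.002, -0.883]]
contact_force: [0.4, 0.1, -0.8]
gripper_width: 0.0208
finger_force: 59.0
```

```bash
python3 t.py
```

```text
panel [-59.5 -35.3] z 0.0186 F [ 0.4  0.1 -0.8] [ 0.01 -0.23 -0.01] 0.0208 47.1
```

```bash
python3 - <<'E'
from seam import *
o=robot.get_obs();q=np.array(o['q']);M=T(*cur())
M,q=screw(M,tipT(seam(-58,-35),.0187,72),q,name='tilt',n=12,sd=2)
for nm,u,v,n in(('leg1',.8,-35,20),('leg2',.8,35,24),('leg3',92,35,30)): M,q=screw(M,tipT(seam(u,v),.0187,72),q,name=nm,n=n,sd=2)
E
```

```text
tilt n= 12 [-0.42, 0.01, -1.73, -0.0, 0.017, -0.0] speed 0.09 err 0.0 zmin 0.08 q [-0.1   0.63  1.46 -0.01  1.74 -1.57] endpos [ 0.442 -0.009  0.093]
leg1 n= 20 [-2.26, 0.0, -1.88, -0.0, 0.0, -0.0] speed 0.06 err 0.0 zmin 0.093 q [-0.1   0.75  1.26 -0.01  1.83 -1.57] endpos [ 0.501 -0.014  0.094]
leg2 n= 24 [-0.0, 2.92, 0.0, -0.0, 0.0, -0.0] speed 0.03 err 0.0 zmin 0.093 q [ 0.    0.76  1.23  0.06  1.84 -1.48] endpos [0.507 0.055 0.093]
leg3 n= 30 [-2.33, 0.0, -1.95, -0.0, 0.0, -0.0] speed 0.08 err 0.0 zmin 0.093 q [-0.01  0.98  0.85  0.06  2.01 -1.48] endpos [0.598 0.047 0.094]
```

Request:
arm_command:
  rows:
    - [[-0.42, 0, -1.73, 0, 0.017, 0], [-0.42, 0, -1.73, 0, 0.017, 0], [-0.42, 0, -1.73, 0, 0.017, 0], [-0.42, 0, -1.73, 0, 0.017, 0], [-0.42, 0, -1.73, 0, 0.017, 0]]

```text
time_s: 47.6
tcp_pos: [0.4325, -0.0082, 0.0854]
tcp_rot: [[-0.835, 0.094, -0.542], [0.08, 0.996, 0.049], [0.544, -0.002, -0.839]]
contact_force: [-0.3, -0.2, -0.2]
gripper_width: 0.0205
finger_force: 58.8
```

Request:
arm_command:
  rows:
    - [[-0.42, 0, -1.73, 0, 0.017, 0], [-0.42, 0, -1.73, 0, 0.017, 0], [-0.42, 0, -1.73, 0, 0.017, 0], [-0.42, 0, -1.73, 0, 0.017, 0], [-0.42, 0, -1.73, 0, 0.017, 0]]

```text
time_s: 48.1
tcp_pos: [0.4391, -0.0088, 0.0913]
tcp_rot: [[-0.786, 0.094, -0.611], [0.075, 0.996, 0.056], [0.614, -0.002, -0.79]]
contact_force: [0.2, -0.4, -1.3]
gripper_width: 0.0211
finger_force: 58.8
```

Request:
arm_command:
  rows:
    - [[-0.42, 0, -1.73, 0, 0.017, 0], [-0.42, 0, -1.73, 0, 0.017, 0], [-2.26, 0, -1.88, 0, 0, 0], [-2.26, 0, -1.88, 0, 0, 0], [-2.26, 0, -1.88, 0, 0, 0]]

```text
time_s: 48.6
tcp_pos: [0.4508, -0.0099, 0.0935]
tcp_rot: [[-0.766, 0.094, -0.636], [0.074, 0.996, 0.058], [0.639, -0.002, -0.769]]
contact_force: [-0.1, 0.2, -0.3]
gripper_width: 0.0209
finger_force: 58.8
```

Request:
arm_command:
  rows:
    - [[-2.26, 0, -1.88, 0, 0, 0], [-2.26, 0, -1.88, 0, 0, 0], [-2.26, 0, -1.88, 0, 0, 0], [-2.26, 0, -1.88, 0, 0, 0], [-2.26, 0, -1.88, 0, 0, 0]]

```text
time_s: 49.1
tcp_pos: [0.4654, -0.0113, 0.0935]
tcp_rot: [[-0.766, 0.094, -0.636], [0.073, 0.996, 0.058], [0.639, -0.002, -0.769]]
contact_force: [-0.2, -0.7, -1.4]
gripper_width: 0.0209
finger_force: 58.8
```

Request:
arm_command:
  rows:
    - [[-2.26, 0, -1.88, 0, 0, 0], [-2.26, 0, -1.88, 0, 0, 0], [-2.26, 0, -1.88, 0, 0, 0], [-2.26, 0, -1.88, 0, 0, 0], [-2.26, 0, -1.88, 0, 0, 0]]

```text
time_s: 49.6
tcp_pos: [0.4801, -0.0126, 0.0935]
tcp_rot: [[-0.766, 0.094, -0.636], [0.073, 0.996, 0.058], [0.639, -0.002, -0.769]]
contact_force: [0.2, 0.3, -0.3]
gripper_width: 0.0208
finger_force: 58.8
```

Request:
arm_command:
  rows:
    - [[-2.26, 0, -1.88, 0, 0, 0], [-2.26, 0, -1.88, 0, 0, 0], [-2.26, 0, -1.88, 0, 0, 0], [-2.26, 0, -1.88, 0, 0, 0], [-2.26, 0, -1.88, 0, 0, 0]]

```text
time_s: 50.1
tcp_pos: [0.4947, -0.014, 0.0935]
tcp_rot: [[-0.766, 0.094, -0.636], [0.074, 0.996, 0.058], [0.639, -0.002, -0.769]]
contact_force: [0.4, 0.2, 0.1]
gripper_width: 0.0208
finger_force: 58.8
```

```bash
python3 t.py
```

```text
panel [ -4.8 -35.4] z 0.0191 F [0.4 0.2 0.1] [-0.05 -0.36  0.  ] 0.0208 50.1
```

Request:
arm_command:
  rows:
    - [[-2.26, 0, -1.88, 0, 0, 0], [-1.9, 0, -1.6, 0, 0, 0], [0, 0, 0, 0, 0, 0]]

```text
time_s: 50.4
tcp_pos: [0.5001, -0.0145, 0.0935]
tcp_rot: [[-0.766, 0.094, -0.636], [0.074, 0.996, 0.058], [0.639, -0.002, -0.769]]
contact_force: [0.5, -0.0, -1.4]
gripper_width: 0.0209
finger_force: 58.8
```

Request:
arm_command:
  rows:
    - [[-0.6, 0, -0.5, 0, 0, 0], [0, 0, 0, 0, 0, 0]]

```text
time_s: 50.6
tcp_pos: [0.5006, -0.0146, 0.0935]
tcp_rot: [[-0.766, 0.094, -0.636], [0.073, 0.996, 0.058], [0.639, -0.002, -0.769]]
contact_force: [-0.9, 0.1, -0.3]
gripper_width: 0.0209
finger_force: 58.8
```

Request:
arm_command:
  rows:
    - [[-0.6, 0, -0.5, 0, 0, 0], [0, 0, 0, 0, 0, 0]]

```text
time_s: 50.8
tcp_pos: [0.5015, -0.0147, 0.0936]
tcp_rot: [[-0.766, 0.094, -0.636], [0.073, 0.996, 0.058], [0.639, -0.002, -0.769]]
contact_force: [0.7, -0.9, -0.6]
gripper_width: 0.0206
finger_force: 58.8
```

```bash
python3 t.py
```

```text
panel [  2.1 -35.4] z 0.0192 F [ 0.7 -0.9 -0.6] [ 0.02 -0.35 -0.05] 0.0206 50.8
```

Still free. Probe on in small steps for the far wall.

Request:
arm_command:
  rows:
    - [[-0.6, 0, -0.5, 0, 0, 0], [0, 0, 0, 0, 0, 0]]

```text
time_s: 51.0
tcp_pos: [0.5021, -0.0147, 0.0936]
tcp_rot: [[-0.765, 0.094, -0.637], [0.073, 0.996, 0.058], [0.639, -0.002, -0.769]]
contact_force: [-1.7, -0.2, -0.1]
gripper_width: 0.021
finger_force: 58.9
```

Request:
arm_command:
  rows:
    - [[-0.6, 0, -0.5, 0, 0, 0], [0, 0, 0, 0, 0, 0]]

```text
time_s: 51.2
tcp_pos: [0.5027, -0.0148, 0.0936]
tcp_rot: [[-0.765, 0.094, -0.637], [0.073, 0.996, 0.058], [0.64, -0.002, -0.769]]
contact_force: [-3.6, 1.1, 1.1]
gripper_width: 0.0208
finger_force: 58.8
```

```bash
python3 t.py
```

```text
panel [  3.2 -35.4] z 0.0192 F [-3.6  1.1  1.1] [-0.01  0.61  0.  ] 0.0208 51.2
```

Request:
arm_command:
  rows:
    - [[0.8, 0, 0.65, 0, 0, 0], [0.8, 0, 0.65, 0, 0, 0], [0, 2.9, 0, 0, 0, 0], [0, 2.9, 0, 0, 0, 0], [0, 2.9, 0, 0, 0, 0]]

```text
time_s: 51.7
tcp_pos: [0.5019, -0.0056, 0.0935]
tcp_rot: [[-0.766, 0.094, -0.636], [0.073, 0.996, 0.058], [0.639, -0.002, -0.769]]
contact_force: [0.2, -0.2, -0.0]
gripper_width: 0.021
finger_force: 58.7
```

Request:
arm_command:
  rows:
    - [[0, 2.9, 0, 0, 0, 0], [0, 2.9, 0, 0, 0, 0], [0, 2.9, 0, 0, 0, 0], [0, 2.9, 0, 0, 0, 0], [0, 2.9, 0, 0, 0, 0]]

```text
time_s: 52.2
tcp_pos: [0.5031, 0.0087, 0.0935]
tcp_rot: [[-0.766, 0.094, -0.636], [0.073, 0.996, 0.058], [0.639, -0.002, -0.769]]
contact_force: [-0.6, -0.2, -1.4]
gripper_width: 0.0211
finger_force: 58.7
```

Request:
arm_command:
  rows:
    - [[0, 2.9, 0, 0, 0, 0], [0, 2.9, 0, 0, 0, 0], [0, 2.9, 0, 0, 0, 0], [0, 2.9, 0, 0, 0, 0], [0, 2.9, 0, 0, 0, 0]]

```text
time_s: 52.7
tcp_pos: [0.5045, 0.0232, 0.0935]
tcp_rot: [[-0.766, 0.094, -0.636], [0.074, 0.996, 0.058], [0.639, -0.002, -0.769]]
contact_force: [-0.1, 0.2, -0.1]
gripper_width: 0.0209
finger_force: 58.7
```

```bash
python3 t.py
```

```text
panel [1.6 2.5] z 0.0191 F [-0.1  0.2 -0.1] [-0.09 -0.44 -0.04] 0.0209 52.7
```

Request:
arm_command:
  rows:
    - [[0, 2.9, 0, 0, 0, 0], [0.2, 2.9, 0.2, 0, 0, 0], [0, 2.9, 0, 0, 0, 0], [0, 2.9, 0, 0, 0, 0], [0, 2.9, 0, 0, 0, 0]]

```text
time_s: 53.2
tcp_pos: [0.5056, 0.0376, 0.0934]
tcp_rot: [[-0.766, 0.094, -0.636], [0.073, 0.996, 0.058], [0.639, -0.002, -0.769]]
contact_force: [0.4, -0.5, 0.0]
gripper_width: 0.0209
finger_force: 58.7
```

Request:
arm_command:
  rows:
    - [[0, 2.9, 0, 0, 0, 0], [0, 2.9, 0, 0, 0, 0], [0, 2.9, 0, 0, 0, 0], [0, 2.9, 0, 0, 0, 0], [0, 2.9, 0, 0, 0, 0]]

```text
time_s: 53.7
tcp_pos: [0.5069, 0.052, 0.0934]
tcp_rot: [[-0.766, 0.094, -0.636], [0.074, 0.996, 0.058], [0.639, -0.002, -0.769]]
contact_force: [-0.1, -0.5, -0.2]
gripper_width: 0.0209
finger_force: 58.7
```

Request:
arm_command:
  rows:
    - [[0, 2.9, 0, 0, 0, 0], [0, 0, 0, 0, 0, 0], [0, 0, 0, 0, 0, 0]]

```text
time_s: 54.0
tcp_pos: [0.5072, 0.0547, 0.0933]
tcp_rot: [[-0.766, 0.094, -0.636], [0.073, 0.996, 0.058], [0.639, -0.002, -0.769]]
contact_force: [0.5, -0.4, -1.5]
gripper_width: 0.0209
finger_force: 58.7
```

```bash
python3 t.py;  python3 - <<'E'
from seam import *
o=robot.get_obs();q=np.array(o['q']);M=T(*cur())
M,q=screw(M,tipT(seam(92,35),.0187,72),q,name='leg3',n=30,sd=2)
E
```

```text
panel [ 1.3 34.2] z 0.019 F [ 0.5 -0.4 -1.5] [-0.07 -0.35 -0.03] 0.0209 54.0
leg3 n= 30 [-2.33, 0.02, -1.95, -0.0, 0.0, -0.0] speed 0.08 err 0.0 zmin 0.093 q [-0.01  0.98  0.85  0.06  2.01 -1.48] endpos [0.598 0.047 0.094]
```

Request:
arm_command:
  rows:
    - [[-2.33, 0.1, -1.95, 0, 0, 0], [-2.33, 0.1, -1.95, 0, 0, 0], [-2.33, 0.1, -1.95, 0, 0, 0], [-2.33, 0.1, -1.95, 0, 0, 0], [-2.33, 0.1, -1.95, 0, 0, 0]]

```text
time_s: 54.5
tcp_pos: [0.5226, 0.0537, 0.0934]
tcp_rot: [[-0.766, 0.094, -0.636], [0.074, 0.996, 0.058], [0.639, -0.002, -0.769]]
contact_force: [0.2, 0.4, -1.0]
gripper_width: 0.0209
finger_force: 58.7
```

Request:
arm_command:
  rows:
    - [[-2.33, 0, -1.95, 0, 0, 0], [-2.33, 0, -1.95, 0, 0, 0], [-2.33, 0, -1.95, 0, 0, 0], [-2.33, 0, -1.95, 0, 0, 0], [-2.33, 0, -1.95, 0, 0, 0]]

```text
time_s: 55.0
tcp_pos: [0.5377, 0.0523, 0.0935]
tcp_rot: [[-0.766, 0.094, -0.636], [0.073, 0.996, 0.058], [0.639, -0.002, -0.769]]
contact_force: [0.1, -0.1, -0.6]
gripper_width: 0.0207
finger_force: 58.7
```

```bash
python3 t.py
```

```text
panel [32.  34.6] z 0.0191 F [ 0.1 -0.1 -0.6] [-0.03 -0.38 -0.02] 0.0207 55.0
```

Request:
arm_command:
  rows:
    - [[-2.33, 0, -1.95, 0, 0, 0], [-2.33, 0, -1.95, 0, 0, 0], [-2.33, 0, -1.95, 0, 0, 0], [-2.33, 0, -1.95, 0, 0, 0], [-2.33, 0, -1.95, 0, 0, 0]]

```text
time_s: 55.5
tcp_pos: [0.5528, 0.0509, 0.0935]
tcp_rot: [[-0.766, 0.094, -0.636], [0.073, 0.996, 0.058], [0.639, -0.002, -0.769]]
contact_force: [-1.4, -0.2, -0.6]
gripper_width: 0.0208
finger_force: 58.7
```

Request:
arm_command:
  rows:
    - [[-2.33, 0, -1.95, 0, 0, 0], [-2.33, 0, -1.95, 0, 0, 0], [-2.33, 0, -1.95, 0, 0, 0], [-2.33, 0, -1.95, 0, 0, 0], [-2.33, 0, -1.95, 0, 0, 0]]

```text
time_s: 56.0
tcp_pos: [0.568, 0.0495, 0.0936]
tcp_rot: [[-0.766, 0.094, -0.636], [0.073, 0.996, 0.058], [0.639, -0.002, -0.769]]
contact_force: [-0.1, 0.1, -1.2]
gripper_width: 0.0209
finger_force: 58.7
```

Request:
arm_command:
  rows:
    - [[-2.33, 0, -1.95, 0, 0, 0], [-2.33, 0, -1.95, 0, 0, 0], [-2.33, 0, -1.95, 0, 0, 0], [-2.33, 0, -1.95, 0, 0, 0], [-2.33, 0, -1.95, 0, 0, 0]]

```text
time_s: 56.5
tcp_pos: [0.5831, 0.0481, 0.0937]
tcp_rot: [[-0.766, 0.094, -0.636], [0.073, 0.996, 0.058], [0.639, -0.002, -0.769]]
contact_force: [0.9, 0.4, -1.1]
gripper_width: 0.021
finger_force: 58.7
```

Request:
arm_command:
  rows:
    - [[-2.33, 0, -1.95, 0, 0, 0], [-2.33, 0, -1.95, 0, 0, 0], [-2.33, 0, -1.95, 0, 0, 0], [-2.33, 0, -1.95, 0, 0, 0], [-2.33, 0, -1.95, 0, 0, 0]]

```text
time_s: 57.0
tcp_pos: [0.5982, 0.0466, 0.0937]
tcp_rot: [[-0.766, 0.094, -0.636], [0.073, 0.996, 0.058], [0.639, -0.002, -0.769]]
contact_force: [0.6, -0.8, 0.1]
gripper_width: 0.0208
finger_force: 58.7
```

Request:
arm_command:
  rows:
    - [[0, 0, 0, 0, 0, 0], [0, 0, 0, 0, 0, 0]]

```text
time_s: 57.2
tcp_pos: [0.598, 0.0467, 0.0936]
tcp_rot: [[-0.766, 0.094, -0.636], [0.073, 0.996, 0.058], [0.639, -0.002, -0.769]]
contact_force: [-0.1, 0.8, -1.1]
gripper_width: 0.0208
finger_force: 58.7
```

```bash
python3 t.py
```

```text
panel [92.5 34.6] z 0.0192 F [-0.1  0.8 -1.1] [-0.06 -0.42 -0.01] 0.0208 57.2
```

Request:
arm_command:
  rows:
    - [[2.6, 0, -3.1, 0, 0, 0], [2.6, 0, -3.1, 0, 0, 0], [2.6, 0, -3.1, 0, 0, 0], [2.6, 0, -3.1, 0, 0, 0], [10, 0, -12, 0, 0, 0]]

```text
time_s: 57.7
tcp_pos: [0.5973, 0.0467, 0.1251]
tcp_rot: [[-0.764, 0.094, -0.638], [0.073, 0.996, 0.058], [0.641, -0.002, -0.768]]
contact_force: [0.2, -0.4, -1.2]
gripper_width: 0.0206
finger_force: 58.7
```

Request:
arm_command:
  rows:
    - [[20, 0, -24, 0, 0, 0], [20, 0, -24, 0, 0, 0], [10, 0, -12, 0, 0, 0], [0, 0, 0, 0, 0, 0]]

```text
time_s: 58.1
tcp_pos: [0.5983, 0.0469, 0.2062]
tcp_rot: [[-0.769, 0.094, -0.633], [0.073, 0.996, 0.058], [0.635, -0.002, -0.772]]
contact_force: [-0.9, 0.4, -0.9]
gripper_width: 0.0208
finger_force: 58.8
```

```bash
python3 t.py;  python3 - <<'E'
from seam import *
o=robot.get_obs();q=np.array(o['q']);M=T(*cur())
L=Mg.copy(); L[2,3]+=.17; M,q=screw(M,L,q,name='back')
L=Mg.copy(); L[2,3]+=.03; M,q=screw(M,L,q,name='dn',n=7); L=Mg.copy(); L[2,3]+=.001; M,q=screw(M,L,q,name='dn2',n=10)
E
python3 look.py | grep -v "^    .*054"
```

```text
panel [93.2 34.9] z 0.1321 F [-0.9  0.4 -0.9] [-0.06 -0.39 -0.05] 0.0208 58.1
back n= 10 [7.3, 27.5, 5.6, 0.001, -0.125, -0.011] speed 0.99 err 0.0 zmin 0.165 q [ 0.62  0.29  1.73 -0.49  0.72 -0.65] endpos [0.537 0.326 0.165]
dn n= 7 [10.6, 0.1, 16.8, -0.0, 0.001, 0.0] speed 0.25 err 0.0 zmin 0.026 q [ 0.62  0.5   1.81 -0.74  0.47 -0.36] endpos [0.537 0.326 0.026]
dn2 n= 10 [1.5, 0.0, 2.5, -0.0, -0.0, 0.0] speed 0.05 err 0.0 zmin -0.003 q [ 0.62  0.56  1.81 -0.82  0.43 -0.26] endpos [ 0.537  0.326 -0.003]
[0.59833656 0.04692262 0.20617513] [-0.00755788  0.88892166  0.74340094  0.06604328  2.19507395 -1.46440435] 58.1
scene 0.83 [ 0.446 -0.347  0.005] [ 0.508 -0.291  0.125]
    0.098 [ 479.8 -318.3   55.8   58.    -9.3]
    0.123 [ 479.2 -317.3   23.2   28.   -54.5]
scene 0.67 [ 0.558 -0.335  0.006] [ 0.617 -0.28   0.125]
    0.098 [ 589.2 -307.2   55.9   57.7   -8.3]
    0.123 [ 587.7 -306.9   22.7   29.5  -58.6]
top 0.97 [ 0.449 -0.345  0.003] [ 0.508 -0.284  0.125]
    0.098 [ 477.9 -313.5   55.    54.1   79. ]
    0.123 [ 4.780e+02 -3.144e+02  2.150e+01  2.130e+01  4.000e-01]
top 0.56 [ 0.558 -0.328  0.02 ] [ 0.613 -0.274  0.124]
    0.098 [ 586.4 -302.7   54.1   53.1   80.3]
    0.123 [ 587.6 -301.7   21.7   24.2  -89.6]
top 0.41 [0.707 0.228 0.001] [0.804 0.291 0.04 ]
```

Request:
arm_command:
  rows:
    - [[6.1, 22.9, 4.7, 0, -0.104, -0.009], [6.1, 22.9, 4.7, 0, -0.104, -0.009], [6.1, 22.9, 4.7, 0, -0.104, -0.009], [6.1, 22.9, 4.7, 0, -0.104, -0.009]]

```text
time_s: 58.7
tcp_pos: [0.5745, 0.1416, 0.1995]
tcp_rot: [[-0.961, 0.062, -0.269], [0.056, 0.998, 0.031], [0.271, 0.015, -0.963]]
contact_force: [0.9, -0.0, -1.5]
gripper_width: 0.0213
finger_force: 58.9
```

Request:
arm_command:
  rows:
    - [[6.1, 22.9, 4.7, 0, -0.104, -0.009], [6.1, 22.9, 4.7, 0, -0.104, -0.009], [6.1, 22.9, 4.7, 0, -0.104, -0.009], [6.1, 22.9, 4.7, 0, -0.104, -0.009]]

```text
time_s: 59.1
tcp_pos: [0.5526, 0.2346, 0.1855]
tcp_rot: [[-0.989, 0.026, 0.143], [0.028, 1.0, 0.013], [-0.142, 0.017, -0.99]]
contact_force: [2.0, 0.6, -0.1]
gripper_width: 0.021
finger_force: 58.9
```

Request:
arm_command:
  rows:
    - [[6.1, 22.9, 4.7, 0, -0.104, -0.009], [6.1, 22.9, 4.7, 0, -0.104, -0.009], [6.1, 22.9, 4.7, 0, -0.104, -0.009], [6.1, 22.9, 4.7, 0, -0.104, -0.009], [0, 0, 0, 0, 0, 0]]

```text
time_s: 59.6
tcp_pos: [0.5339, 0.3276, 0.1593]
tcp_rot: [[-0.85, -0.011, 0.527], [-0.008, 1.0, 0.008], [-0.527, 0.002, -0.85]]
contact_force: [-0.2, -1.7, -0.7]
gripper_width: 0.0208
finger_force: 58.9
```

```bash
python3 - <<'E'
from seam import *
o=robot.get_obs();q=np.array(o['q']);M=T(*cur()); print(M[:3,3],Mg[:3,3])
L=Mg.copy(); L[2,3]+=.03; M,q=screw(M,L,q,name='dn',n=8); L=Mg.copy(); L[2,3]+=.001; M,q=screw(M,L,q,name='dn2',n=10)
E
```

```text
[0.53385919 0.32764161 0.15926116] [ 0.5370472   0.32585712 -0.00415957]
dn n= 8 [8.5, -0.2, 14.4, 0.0, -0.0, -0.0] speed 0.22 err 0.0 zmin 0.026 q [ 0.62  0.5   1.81 -0.73  0.47 -0.36] endpos [0.537 0.326 0.026]
dn2 n= 10 [1.5, -0.1, 2.4, 0.0, -0.0, -0.0] speed 0.05 err 0.0 zmin -0.003 q [ 0.62  0.55  1.82 -0.82  0.42 -0.27] endpos [ 0.537  0.325 -0.003]
```

Request:
arm_command:
  rows:
    - [[8.5, -0.2, 14.4, 0, 0, 0], [8.5, -0.2, 14.4, 0, 0, 0], [8.5, -0.2, 14.4, 0, 0, 0], [8.5, -0.2, 14.4, 0, 0, 0]]

```text
time_s: 60.0
tcp_pos: [0.5382, 0.3248, 0.0943]
tcp_rot: [[-0.85, -0.006, 0.526], [-0.003, 1.0, 0.007], [-0.526, 0.004, -0.85]]
contact_force: [-1.0, -0.5, -0.1]
gripper_width: 0.0209
finger_force: 58.9
```

Request:
arm_command:
  rows:
    - [[8.5, -0.2, 14.4, 0, 0, 0], [8.5, -0.2, 14.4, 0, 0, 0], [8.5, -0.2, 14.4, 0, 0, 0], [8.5, -0.2, 14.4, 0, 0, 0], [0, 0, 0, 0, 0, 0]]

```text
time_s: 60.5
tcp_pos: [0.5389, 0.3236, 0.026]
tcp_rot: [[-0.852, -0.006, 0.524], [-0.004, 1.0, 0.005], [-0.524, 0.002, -0.852]]
contact_force: [-0.8, -0.1, -1.2]
gripper_width: 0.0206
finger_force: 58.9
```

```bash
python3 - <<'E'
from seam import *
o=robot.get_obs();q=np.array(o['q']);M=T(*cur()); print(M[:3,3],Mg[:3,3],(M[:3,:3]-Mg[:3,:3]).round(3).tolist(),o['contact_force'])
L=Mg.copy(); L[2,3]+=.001; M,q=screw(M,L,q,name='dn2',n=10)
E
```

```text
[0.53886906 0.32359505 0.02598048] [ 0.5370472   0.32585712 -0.00415957] [[-0.004, 0.002, -0.006], [0.004, 0.0, 0.001], [0.006, 0.003, -0.003]] [-0.84884547 -0.05684766 -1.24656348]
dn2 n= 10 [1.7, 0.2, 2.4, 0.0, -0.001, -0.0] speed 0.07 err 0.0 zmin -0.003 q [ 0.62  0.56  1.82 -0.84  0.42 -0.24] endpos [ 0.537  0.326 -0.003]
```

Request:
arm_command:
  rows:
    - [[1.7, 0.4, 2.4, 0, -0.001, 0], [1.7, 0.4, 2.4, 0, -0.001, 0], [1.7, 0.4, 2.4, 0, -0.001, 0], [1.7, 0.4, 2.4, 0, -0.001, 0], [1.7, 0.4, 2.4, 0, -0.001, 0]]

```text
time_s: 61.0
tcp_pos: [0.539, 0.3272, 0.0143]
tcp_rot: [[-0.846, -0.007, 0.532], [-0.003, 1.0, 0.008], [-0.532, 0.005, -0.846]]
contact_force: [0.2, -0.4, -0.3]
gripper_width: 0.0209
finger_force: 58.9
```

Request:
arm_command:
  rows:
    - [[1.7, 0, 2.4, 0, -0.001, 0], [1.7, 0, 2.4, 0, -0.001, 0], [1.7, 0, 2.4, 0, -0.001, 0], [1.7, 0, 2.4, 0, -0.001, 0], [1.7, 0, 2.4, 0, -0.001, 0]]

```text
time_s: 61.5
tcp_pos: [0.5382, 0.3271, -0.0007]
tcp_rot: [[-0.844, -0.007, 0.536], [-0.003, 1.0, 0.008], [-0.536, 0.005, -0.844]]
contact_force: [-0.0, 0.6, -0.4]
gripper_width: 0.0206
finger_force: 58.9
```

Request:
arm_command:
  rows:
    - [[0, 0, 0, 0, 0, 0], [0, 0, 0, 0, 0, 0]]

```text
time_s: 61.7
tcp_pos: [0.5382, 0.3272, -0.0004]
tcp_rot: [[-0.844, -0.007, 0.536], [-0.003, 1.0, 0.008], [-0.536, 0.005, -0.844]]
contact_force: [-1.0, -0.3, -0.7]
gripper_width: 0.0209
finger_force: 58.9
```

```bash
python3 - <<'E'
from seam import *
M=T(*cur()); print(M[:3,3],Mg[:3,3],(M[:3,:3]-Mg[:3,:3]).round(3).tolist()); sty()
E
```

```text
[ 5.38244778e-01  3.27175865e-01 -4.20307121e-04] [ 0.5370472   0.32585712 -0.00415957] [[0.004, 0.002, 0.007], [0.005, 0.0, 0.004], [-0.007, 0.006, 0.004]]
top 0.82 [139.7, 159.9, 146.9, 207.5] [541.9 327.2  74.1  22.7   2.8]
scene 0.5 [287.4, 131.6, 306.0, 143.6] [547.7 325.5  35.   69.6  -1.2]
```

Request:
arm_command:
  rows:
    - [[0.5, -0.3, 0.8, 0, 0.002, 0], [0.5, -0.3, 0.8, 0, 0.002, 0], [0.5, -0.3, 0.8, 0, 0.002, 0], [0, 0, 0, 0, 0, 0]]

```text
time_s: 62.3
tcp_pos: [0.5382, 0.3262, -0.0034]
tcp_rot: [[-0.847, -0.007, 0.531], [-0.003, 1.0, 0.008], [-0.531, 0.005, -0.847]]
contact_force: [-0.4, -0.3, -0.5]
gripper_width: 0.0208
finger_force: 58.9
```

Request:
arm_command:
  rows:
    - [[0.5, 0, 0.8, 0, 0, 0], [0, 0, 0, 0, 0, 0]]

```text
time_s: 62.5
tcp_pos: [0.5384, 0.3263, -0.004]
tcp_rot: [[-0.847, -0.007, 0.532], [-0.003, 1.0, 0.008], [-0.532, 0.005, -0.847]]
contact_force: [0.0, -0.3, 0.5]
gripper_width: 0.0207
finger_force: 59.1
```

Request:
arm_command:
  rows:
    - [[0, 0, 0, 0, 0, 0], [0, 0, 0, 0, 0, 0], [0, 0, 0, 0, 0, 0], [0, 0, 0, 0, 0, 0]]
  fingers: 40

```text
time_s: 62.9
tcp_pos: [0.5382, 0.3263, -0.0042]
tcp_rot: [[-0.847, -0.007, 0.531], [-0.003, 1.0, 0.008], [-0.531, 0.005, -0.847]]
contact_force: [-0.8, 0.9, 0.2]
gripper_width: 0.0402
finger_force: 0.0
```

Request:
arm_command:
  rows:
    - [[4, 0, -6.3, 0, 0, 0], [-5.3, 0, -8.5, 0, 0, 0], [-5.3, 0, -8.5, 0, 0, 0], [-5.3, 0, -8.5, 0, 0, 0], [-5.3, 0, -8.5, 0, 0, 0]]

```text
time_s: 63.4
tcp_pos: [0.5309, 0.3261, 0.0397]
tcp_rot: [[-0.847, -0.007, 0.531], [-0.003, 1.0, 0.008], [-0.531, 0.005, -0.847]]
contact_force: [-1.4, -0.4, -0.0]
gripper_width: 0.0398
finger_force: 0.0
```

Request:
arm_command:
  rows:
    - [[-16, 0, -25, 0, 0, 0], [-16, 0, -25, 0, 0, 0], [-16, 0, -25, 0, 0, 0], [-16, 0, -25, 0, 0, 0], [-16, 0, -25, 0, 0, 0]]

```text
time_s: 63.9
tcp_pos: [0.5321, 0.3253, 0.1889]
tcp_rot: [[-0.847, -0.007, 0.531], [-0.003, 1.0, 0.008], [-0.531, 0.005, -0.847]]
contact_force: [0.7, 1.0, -0.4]
gripper_width: 0.0398
finger_force: 0.0
```

Request:
arm_command:
  rows:
    - [[0, 0, -30, 0, 0, 0], [0, 0, -30, 0, 0, 0], [0, 0, 0, 0, 0, 0], [0, 0, 0, 0, 0, 0]]

```text
time_s: 64.3
tcp_pos: [0.5005, 0.325, 0.2386]
tcp_rot: [[-0.847, -0.007, 0.532], [-0.003, 1.0, 0.009], [-0.532, 0.005, -0.847]]
contact_force: [-0.5, 0.0, -0.3]
gripper_width: 0.0399
finger_force: 0.0
```

```bash
python3 - <<'E'
from seam import *
sty()
n='top'; P,d,W=cloud(n)
for r in robot.trace(n,'rest'): w=W[r['mask']]; print('rest',round(r['score'],2),np.nanpercentile(w,[2,98],axis=0).round(3).tolist())
P2,d,W=cloud('scene'); a=cv2.resize(P2[105:185,240:336],(400,333),interpolation=cv2.INTER_CUBIC); b=cv2.resize(P[155:235,95:191],(400,333),interpolation=cv2.INTER_CUBIC); save(np.hstack([a,b]),'end.png')
E
python3 look.py | grep -E "^scene|^top|0.098"
```

```text
top 0.74 [138.2, 173.3, 148.8, 227.0] [5.094e+02 3.254e+02 1.167e+02 2.220e+01 3.000e-01]
scene 0.8 [263.4, 127.4, 314.7, 145.8] [516.2 321.5 130.7  31.4   0. ]
rest 0.93 [[0.445, 0.295, 0.0], [0.575, 0.361, 0.034]]
rest 0.56 [[0.765, -0.061, -0.0], [0.853, 0.011, 0.092]]
scene 0.76 [ 0.45  -0.347  0.011] [ 0.509 -0.291  0.125]
    0.098 [ 479.9 -318.1   55.5   58.    -9.4]
scene 0.69 [ 0.56  -0.335  0.013] [ 0.617 -0.283  0.125]
    0.098 [ 589.4 -307.3   56.9   56.5   79.4]
top 0.82 [ 0.558 -0.332  0.004] [ 0.615 -0.274  0.125]
    0.098 [ 586.4 -302.7   54.1   54.2   -9.7]
top 0.77 [ 0.449 -0.34   0.004] [ 0.507 -0.284  0.125]
    0.098 [ 477.8 -313.9   54.7   53.9   80.3]
top 0.42 [ 0.468 -0.071  0.01 ] [0.659 0.104 0.03 ]
```

View pics/end.png

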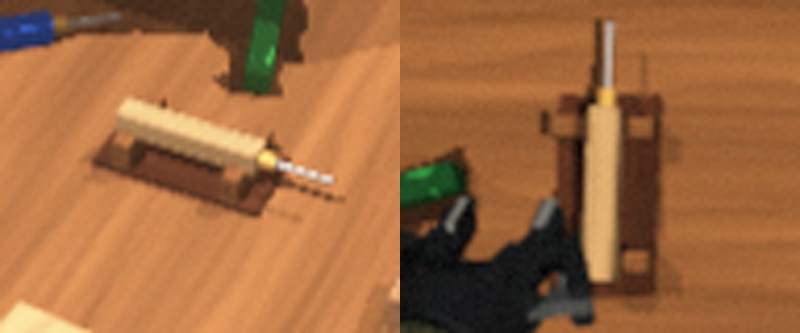

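The last picture shows the stylus in both saddles, with the tip up at (608,25) as before. Both bottles stand on the mat, and the gripper is clear.

```bash
python3 -c "
from station import robot
print(robot.finish_job())"
```

```text
the job is handed in; nothing more can be done
None
```

I handed the job in at about 64 s of robot time and got no verdict back: both bottles stand upright on the mat, the tip went about 5 mm deep along the whole groove at about 3 cm/s and met nothing but the groove's own floor and a corner wall where I felt for them, and the stylus lies back in its rest pointing the same way, about 4 mm sideways of where it started.

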